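Close up the tea caddies

TASK

The steel tea caddies on the table have just been filled. With the flat wooden tamper, press the sprung follower in each of them squarely down until it catches level at the bottom, then lift the caps one at a time off their nested stack and put one on each caddy, fully seated. Stand the tamper back upright on its marble coaster, leave any cap that is not needed standing mouth down, and do not disturb or knock over the other things on the table.

Things in the scene. Friction and masses are not known exactly. Their poses are not given: they have to be found in the camera images.
- caddy_a: Round stainless steel tea caddy, loose and standing upright, 0.4 to 0.6 kg, may be absent. Body 76 mm across up to a shoulder 82 mm high, then a straight open neck 58 mm across outside and 53 mm inside, its rim 104 mm high. Origin: centre of the underside; z up.
- follower_a: Follower inside caddy_a: a flat round aluminium plate 50 mm across that slides down inside the neck and rocks up to 0.13 rad either way on a cross pin; it stays as crooked as it was left. Origin: centre of its top face, 8 mm below the caddy's rim when fully up and 50 mm below it at the bottom; z is square to the plate.
- press_a (a joint): How far follower_a is pressed down, in m: 0 to 0.005 at the start, 0.042 at the bottom. Sprung: 1 N at the top, 2.5 N at 0.033, then a spring catch gives way at about 10 N near 0.038, drops it to the bottom and holds it there with about 7 N. Let go before that, it comes up again.
- caddy_b: Round stainless steel tea caddy, loose and standing upright, 0.4 to 0.6 kg, may be absent. Body 76 mm across up to a shoulder 82 mm high, then a straight open neck 58 mm across outside and 53 mm inside, its rim 104 mm high. Origin: centre of the underside; z up.
- follower_b: Follower inside caddy_b: a flat round aluminium plate 50 mm across that slides down inside the neck and rocks up to 0.13 rad either way on a cross pin; it stays as crooked as it was left. Origin: centre of its top face, 8 mm below the caddy's rim when fully up and 50 mm below it at the bottom; z is square to the plate.
- press_b (a joint): How far follower_b is pressed down, in m: 0 to 0.005 at the start, 0.042 at the bottom. Sprung: 1 N at the top, 2.5 N at 0.033, then a spring catch gives way at about 10 N near 0.038, drops it to the bottom and holds it there with about 7 N. Let go before that, it comes up again.
- caddy_c: Round stainless steel tea caddy, loose and standing upright, 0.4 to 0.6 kg, may be absent. Body 76 mm across up to a shoulder 82 mm high, then a straight open neck 58 mm across outside and 53 mm inside, its rim 104 mm high. Origin: centre of the underside; z up.
- follower_c: Follower inside caddy_c: a flat round aluminium plate 50 mm across that slides down inside the neck and rocks up to 0.13 rad either way on a cross pin; it stays as crooked as it was left. Origin: centre of its top face, 8 mm below the caddy's rim when fully up and 50 mm below it at the bottom; z is square to the plate.
- press_c (a joint): How far follower_c is pressed down, in m: 0 to 0.005 at the start, 0.042 at the bottom. Sprung: 1 N at the top, 2.5 N at 0.033, then a spring catch gives way at about 10 N near 0.038, drops it to the bottom and holds it there with about 7 N. Let go before that, it comes up again.
- caddy_d: Round stainless steel tea caddy, loose and standing upright, 0.4 to 0.6 kg, may be absent. Body 76 mm across up to a shoulder 82 mm high, then a straight open neck 58 mm across outside and 53 mm inside, its rim 104 mm high. Origin: centre of the underside; z up.
- follower_d: Follower inside caddy_d: a flat round aluminium plate 50 mm across that slides down inside the neck and rocks up to 0.13 rad either way on a cross pin; it stays as crooked as it was left. Origin: centre of its top face, 8 mm below the caddy's rim when fully up and 50 mm below it at the bottom; z is square to the plate.
- press_d (a joint): How far follower_d is pressed down, in m: 0 to 0.005 at the start, 0.042 at the bottom. Sprung: 1 N at the top, 2.5 N at 0.033, then a spring catch gives way at about 10 N near 0.038, drops it to the bottom and holds it there with about 7 N. Let go before that, it comes up again.
- cap_1: Steel cap, 0.16 kg, mouth down. Skirt 70 mm outside, 62 mm inside, 18 mm deep; 3 mm roof; then from 21 to 40 mm up a straight crown 58 mm across to grip. Origin: centre of the lower edge; z up. Skirt fits over a caddy's neck (seated 86 mm above its origin) or another crown (22 mm above its origin); sprung nubs hold it there with about 1 N. Starts at the bottom of the stack.
- cap_2: Steel cap, 0.16 kg, mouth down. Skirt 70 mm outside, 62 mm inside, 18 mm deep; 3 mm roof; then from 21 to 40 mm up a straight crown 58 mm across to grip. Origin: centre of the lower edge; z up. Skirt fits over a caddy's neck (seated 86 mm above its origin) or another crown (22 mm above its origin); sprung nubs hold it there with about 1 N. Starts nested on cap_1.
- cap_3: Steel cap, 0.16 kg, mouth down. Skirt 70 mm outside, 62 mm inside, 18 mm deep; 3 mm roof; then from 21 to 40 mm up a straight crown 58 mm across to grip. Origin: centre of the lower edge; z up. Skirt fits over a caddy's neck (seated 86 mm above its origin) or another crown (22 mm above its origin); sprung nubs hold it there with about 1 N. Starts nested on cap_2.
- cap_4: Steel cap, 0.16 kg, mouth down. Skirt 70 mm outside, 62 mm inside, 18 mm deep; 3 mm roof; then from 21 to 40 mm up a straight crown 58 mm across to grip. Origin: centre of the lower edge; z up. Skirt fits over a caddy's neck (seated 86 mm above its origin) or another crown (22 mm above its origin); sprung nubs hold it there with about 1 N. Starts nested on cap_3.
- tamper: Turned beech tamper standing upright, 136 mm tall, about 0.18 kg: flat round foot 40 mm across and 14 mm high, a thinner neck 18 mm across (28 to 62 mm up), a straight handle 26 mm across from 74 to 126 mm up with a rounded end. Origin: centre of the foot's underside; z up along the handle.
- coaster: Round white marble coaster, fixed, 90 mm across, 6 mm thick; the tamper stands on it at the start. Origin: centre of its underside.
- tumbler: Bystander: empty glass tumbler, 72 mm across, 95 mm tall. Origin: centre of the underside.
- teapot: Bystander: empty white ceramic teapot, body 132 mm across, 136 mm tall with lid. Origin: centre of the underside.
- lunch_box: Bystander: closed stainless steel lunch box, 131 by 196 mm, 63 mm tall, with flap clasps. Origin: centre of the underside.
- spoon: Bystander: wooden spoon 220 mm long, lying flat along its own x. Origin: under its middle.
- remote: Bystander: black plastic remote, 170 by 45 by 18 mm, lying flat along its own x. Origin: centre of the underside.
Mind the look-alikes: they are no part of the job. Of the things like the coaster, leave any that is turquoise; of the rest the smaller one is meant.

How it is judged:
On the way:
1. the follower of every caddy present is down on its catch and level (value of joint each of press_a, press_b, press_c, press_d above 0.0395 m and angle between each of follower_a, follower_b, follower_c, follower_d's own z axis and vertical below 0.06 rad), for 0.3 s.
At the end, for the whole second after the job is handed in: Every follower over 39.5 mm down and level (0.06 rad); each caddy upright (0.05 rad) with a cap seated (83 to 88.5 mm up, within 5 mm of the axis, square to 0.06 rad); all caps mouth down (0.08 rad); tamper upright (0.06 rad) on the coaster, within 28 mm of its centre; all at rest (20 mm/s) (all of step 1 and ((horizontal distance between cap_1 and caddy_a below 0.005 m and z of cap_1 in the frame of caddy_a between 0.083 and 0.0885 m and angle between the z axis of cap_1 and the z axis of caddy_a, either way round below 0.06 rad) or (horizontal distance between cap_2 and caddy_a below 0.005 m and z of cap_2 in the frame of caddy_a between 0.083 and 0.0885 m and angle between the z axis of cap_2 and the z axis of caddy_a, either way round below 0.06 rad) or (horizontal distance between cap_3 and caddy_a below 0.005 m and z of cap_3 in the frame of caddy_a between 0.083 and 0.0885 m and angle between the z axis of cap_3 and the z axis of caddy_a, either way round below 0.06 rad) or (horizontal distance between cap_4 and caddy_a below 0.005 m and z of cap_4 in the frame of caddy_a between 0.083 and 0.0885 m and angle between the z axis of cap_4 and the z axis of caddy_a, either way round below 0.06 rad)) and ((horizontal distance between cap_1 and caddy_b below 0.005 m and z of cap_1 in the frame of caddy_b between 0.083 and 0.0885 m and angle between the z axis of cap_1 and the z axis of caddy_b, either way round below 0.06 rad) or (horizontal distance between cap_2 and caddy_b below 0.005 m and z of cap_2 in the frame of caddy_b between 0.083 and 0.0885 m and angle between the z axis of cap_2 and the z axis of caddy_b, either way round below 0.06 rad) or (horizontal distance between cap_3 and caddy_b below 0.005 m and z of cap_3 in the frame of caddy_b between 0.083 and 0.0885 m and angle between the z axis of cap_3 and the z axis of caddy_b, either way round below 0.06 rad) or (horizontal distance between cap_4 and caddy_b below 0.005 m and z of cap_4 in the frame of caddy_b between 0.083 and 0.0885 m and angle between the z axis of cap_4 and the z axis of caddy_b, either way round below 0.06 rad)) and ((horizontal distance between cap_1 and caddy_c below 0.005 m and z of cap_1 in the frame of caddy_c between 0.083 and 0.0885 m and angle between the z axis of cap_1 and the z axis of caddy_c, either way round below 0.06 rad) or (horizontal distance between cap_2 and caddy_c below 0.005 m and z of cap_2 in the frame of caddy_c between 0.083 and 0.0885 m and angle between the z axis of cap_2 and the z axis of caddy_c, either way round below 0.06 rad) or (horizontal distance between cap_3 and caddy_c below 0.005 m and z of cap_3 in the frame of caddy_c between 0.083 and 0.0885 m and angle between the z axis of cap_3 and the z axis of caddy_c, either way round below 0.06 rad) or (horizontal distance between cap_4 and caddy_c below 0.005 m and z of cap_4 in the frame of caddy_c between 0.083 and 0.0885 m and angle between the z axis of cap_4 and the z axis of caddy_c, either way round below 0.06 rad)) and ((horizontal distance between cap_1 and caddy_d below 0.005 m and z of cap_1 in the frame of caddy_d between 0.083 and 0.0885 m and angle between the z axis of cap_1 and the z axis of caddy_d, either way round below 0.06 rad) or (horizontal distance between cap_2 and caddy_d below 0.005 m and z of cap_2 in the frame of caddy_d between 0.083 and 0.0885 m and angle between the z axis of cap_2 and the z axis of caddy_d, either way round below 0.06 rad) or (horizontal distance between cap_3 and caddy_d below 0.005 m and z of cap_3 in the frame of caddy_d between 0.083 and 0.0885 m and angle between the z axis of cap_3 and the z axis of caddy_d, either way round below 0.06 rad) or (horizontal distance between cap_4 and caddy_d below 0.005 m and z of cap_4 in the frame of caddy_d between 0.083 and 0.0885 m and angle between the z axis of cap_4 and the z axis of caddy_d, either way round below 0.06 rad)) and angle between each of caddy_a, caddy_b, caddy_c, caddy_d's own z axis and vertical below 0.05 rad and angle between each of cap_1, cap_2, cap_3, cap_4's own z axis and vertical below 0.08 rad and horizontal distance between tamper and coaster below 0.028 m and angle between tamper's own z axis and vertical below 0.06 rad and z of tamper in the frame of coaster below 0.009 m and linear speed of each of tamper, caddy_a, caddy_b, caddy_c, caddy_d, cap_1, cap_2, cap_3, cap_4 below 0.02 m/s); the robot touches nothing.
It fails at once if a caddy is tipped over (angle between any of caddy_a, caddy_b, caddy_c, caddy_d's own z axis and vertical above 0.7 rad).
It fails at once if the fingers push a follower instead of the tamper (contact force between the fingers and follower_a above 1 N or contact force between the fingers and follower_b above 1 N or contact force between the fingers and follower_c above 1 N or contact force between the fingers and follower_d above 1 N).
It fails at once if the tumbler, teapot, lunch box, spoon or remote is knocked over or pushed more than 4 cm (distance of any of spoon, remote, lunch_box, teapot, tumbler from where it was at the start of the episode above 0.04 m or angle between any of spoon, remote, lunch_box, teapot, tumbler's own z axis and vertical above 0.5 rad).
Of caddy_a, caddy_b, caddy_c, caddy_d only 3 to 4 are there at a start; the rules pass over those that are not, and their reading is None.
At some moment in a run one of caddy_a, caddy_b, caddy_c, caddy_d may be knocked a few centimetres aside while the robot is not near it.
Once in a run the grip may slacken for a moment while it holds something.
It also fails if it takes over 210 s, if anything falls off the work surface, if the arm or the gripper's body presses on something with over 40 N, if the wrist force passes 120 N, or if a joint passes its speed limit or range.

ROBOT

A 6-joint arm with a two-finger parallel gripper is mounted at the origin on the work surface. World frame = base frame: x ahead of the robot, y to its left, z up, the work surface at z = 0. Lengths are in m, angles in rad, forces in N, time in s.
With the tool pointing down it reaches from about 0.425 to 0.95 m from the base axis. Payload 3.5 kg.
Tool frame: the origin (TCP) lies at the centre of the arm's flange, where the gripper is bolted on; the fingertips stand 173 mm ahead of it and the grasp point (between the pads) lies 155 mm ahead of it (ctrl.tcp_to_grasp is the distance from the TCP to the grasp point, in m); z points along the fingers, x is the direction in which the jaws open and shut, and the axes are right-handed (so a half turn about z gives the same grasp; the last joint's range is limited). The gripper opens to 85 mm and grips with 20 to 120 N. Pads are 22 mm wide; open, the fingers measure 114 mm over their backs; the gripper's body (76 mm by 85 mm) begins 54 mm behind the grasp point. The pads swing forward as they close: fully open they stand 13 mm farther back than shut.
Start: joints at [1.019, 0.286, 1.577, -0, 1.279, -0.15], TCP at [0.264, 0.621, 0.405] pointing down, gripper open.
Joint ranges: [-2.77, 2.77], [-0.9, 2.22], [0.21, 2.48], [-1.53, 4.67], [0.24, 2.81], [-2.84, 2.84]. Speed limits (rad/s): [2.79, 2.79, 3.14, 3.14, 3.14, 3.14].

INTERFACE

Orientations are given as a unit quaternion [x, y, z, w].
In Python, from plant import readout, imaging, ctrl, spotter gives the robot as it stands.
- The arm moves only by the tool apply_moves, never from a script. Its argument "steps" is a list of rows, each an object of numbers: "tx", "ty", "tz": the shift along the tool's x, y, z in mm; "wx", "wy", "wz": the turn, a rotation vector about the tool's x, y, z in rad. In form: [{"tx": .., "ty": .., "tz": .., "wx": .., "wy": .., "wz": ..}, ...]. A call has 1 to 12 rows; each row is the pose to reach, as a shift and turn from the pose commanded when the call began, along the tool's axes at that moment; what a row does not reach only later rows make up. A row lasts 1/10 s, in which the tool goes at most 50 mm and 8.59 degrees, less where a joint would pass 70% of its speed; a pose out of reach is approached as far as the arm can. A call with a gripper value outside its range is refused whole. "hand" is the opening, from 0 (shut) to 1 (fully open), set as the call begins (left out, the last holds). The fingers move at their own pace and stop on an object; "force" is the grip in N (left out, the last holds). Time passes only in rows, so rows that repeat a pose let the fingers close. It gives the time, the measured TCP pose, the force and the opening at its end, in the units of the state.
- readout.get_state(): the state, without advancing time (a new reading comes with each control period).
- imaging.read_camera(name): name is "side" or "top"; returns a dict with "img" (420x560x3 uint8, red, green, blue), "vfov" (degrees; the focal length in pixels is half the picture's height over the tangent of half this angle, whatever the lens; pixels are square), "cx", "cy" (the principal point, pixels), "k1" (the pictures are not rectified: a ray, as slopes to the right and down, at radius r is drawn at 1 + k1 r^2 times it, then the intrinsics apply), "R" (3x3) and "t" (3): a world point X has camera coordinates R X + t. Camera axes: x right, y down, z forward; pixel columns grow to the right and rows downward; lengths in m; the calibration is good to about 2 mm. A picture is of the moment at which its call begins. There is no depth.
- ctrl.sign_off(): hands the job in, once; it reports no verdict.
Trained networks look in the newest picture that a camera, given by its name, has taken for a name from the list of things; names that differ only in an ending like _2 or _b are one class to them, and where a whole thing is asked for, a point or a joint stands for the part that bears it (a point fixed in the world has none). Each returns a list of dicts, best first, with "confidence" (0 to 1); they miss things now and then, are a little off and sometimes report something else, mostly with a low value. They report only what shows in the picture. A call takes as long as a camera call. They do not tell look-alikes from the thing itself.
- spotter.trace(camera, label): "region" (420x560 bool, what is visible of it) and "uv" ([column, row] in pixels, amid what is visible of it).
The state is a dict: "time": time; "qpos": joint angles; "dq": joint speeds; "joint_efforts": joint torques, N m; "eef_pos": TCP position; "tcp_rot": TCP orientation; "contact_force": force on the tool from outside, world axes, zero at the start; "wrist_torque": the same for the moment, N m; "opening": opening from 0.0 (shut) to 1.0 (fully open).
Only numpy, scipy, OpenCV 4.12 (cv2) and the standard library are available. Lean on these libraries where they do the work, as an engineer would, in place of code of your own. Each camera call takes 0.05 s, during which the arm holds its last target.

## Working session

There is one attempt and no reset: what is moved stays moved. The work goes in short steps, Python scripts to look and compute and a tool call to move; the robot and the scene stay as the last step left them, time stands still between calls to the robot, and variables do not carry over. Pictures are saved under pics/ and viewed, and the job is handed in when it is done.

Besides the shell and the picture viewer there is one more tool, called after "Request:" by a JSON object that holds its "name" and its "arguments". apply_moves: Moves the arm, as the interface text tells. Its arguments: {"type":"object","properties":{"steps":{"type":"array","items":{"type":"object","properties":{"tx":{"type":"number"},"ty":{"type":"number"},"tz":{"type":"number"},"wx":{"type":"number"},"wy":{"type":"number"},"wz":{"type":"number"}}}},"hand":{"type":"number"},"force":{"type":"number"}},"required":["steps"]}

```bash
ls; mkdir -p pics
python3 - <<'E'
from plant import readout, imaging, ctrl, spotter
import cv2
print(readout.get_state(), ctrl.tcp_to_grasp)
for n in("side","top"):
    d=imaging.read_camera(n); cv2.imwrite(f"pics/{n}0.png",d["img"][:,:,::-1])
    print(n,{k:v for k,v in d.items() if k!="img"})
E
```

```text
pics
{'time': 0.0, 'qpos': array([ 1.01900291e+00,  2.87211061e-01,  1.57818254e+00,  1.03536183e-05,
        1.27859990e+00, -1.50018472e-01]), 'dq': array([ 1.16560333e-05, -4.12562126e-04, -1.29544600e-03, -9.77840608e-04,
       -2.58087871e-04,  8.46443487e-04]), 'joint_efforts': array([-1.43888552e-03, -4.05975473e+01, -2.92627877e+01, -1.83767484e-04,
        5.76975028e-03,  5.02339034e-06]), 'eef_pos': array([0.26381254, 0.62104203, 0.40331341]), 'tcp_rot': array([ 8.33982409e-01,  5.51789726e-01, -1.09096843e-03,  5.00821816e-04]), 'contact_force': array([ 0.04674901, -0.71938898,  0.00752641]), 'wrist_torque': array([ 0.0043749 , -0.01493813, -0.02299415]), 'opening': 0.9987469037528964} 0.1547
side {'vfov': 46.53150970859819, 'cx': 281.22204892989157, 'cy': 211.7843888334596, 'k1': -0.1256817824736379, 'R': array([[-0.94276102, -0.33270014,  0.02263347],
       [-0.1920232 ,  0.48613247, -0.85252702],
       [ 0.27263299, -0.80807539, -0.52219289]]), 't': array([0.57060077, 0.18218433, 1.42428599])}
top {'vfov': 43.162211408012205, 'cx': 280.16523868012735, 'cy': 214.52716124352892, 'k1': -0.17433611096493848, 'R': array([[ 0.01214322, -0.99991248,  0.0052507 ],
       [-0.97944102, -0.01295174, -0.20131451],
       [ 0.2013649 , -0.00269814, -0.97951258]]), 't': array([-0.01857658,  0.60340643,  1.57045815])}
```

View pics/top0.png

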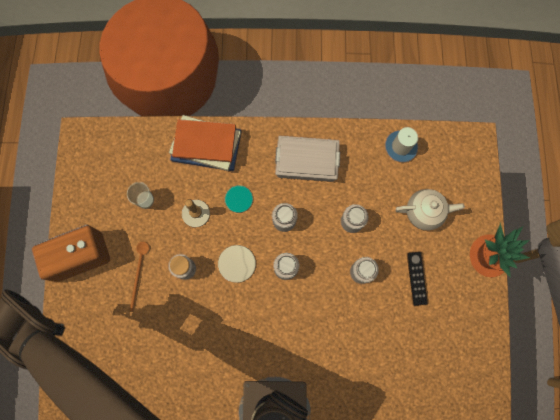

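View pics/side0.png

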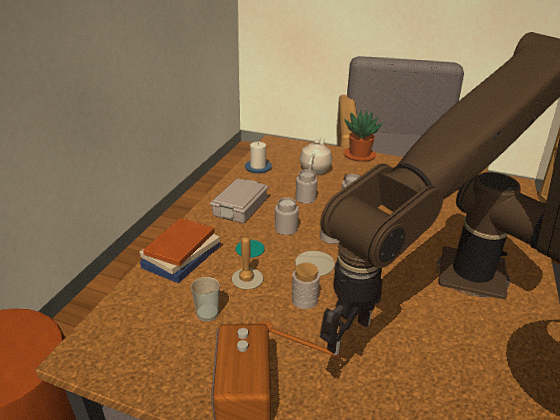

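The top view shows four caddies at about (285,217), (355,218), (287,265) and (365,270), with a cap-stack candidate at (181,266). There are three coaster-like discs: small white (196,213) with the tamper on it, large white (237,264), and turquoise (239,199). The small white one fits, because it is not turquoise and is smaller. I'll measure and enlarge to confirm.

```bash
cat > h.py <<'E'
from plant import readout, imaging, ctrl, spotter
import cv2, numpy as np
from scipy.spatial.transform import Rotation as Ro
from scipy.optimize import least_squares
def K(d):
    f=d["img"].shape[0]/2/np.tan(np.radians(d["vfov"])/2); return f
def proj(d,X):
    X=np.atleast_2d(X); c=X@np.array(d["R"]).T+d["t"]; s=c[:,:2]/c[:,2:]
    r2=(s**2).sum(1,keepdims=True); s=s*(1+d["k1"]*r2)
    return s*K(d)+[d["cx"],d["cy"]]
def ray(d,uv):
    p=(np.array(uv,float)-[d["cx"],d["cy"]])/K(d); s=p.copy()
    for _ in range(20): s=p/(1+d["k1"]*(s@s))
    R=np.array(d["R"]); v=R.T@np.array([s[0],s[1],1]); o=-R.T@np.array(d["t"]); return o,v/np.linalg.norm(v)
def atz(d,uv,z):
    o,v=ray(d,uv); return o+v*(z-o[2])/v[2]
def crop(d,c,w,name,s=5):
    u,v=map(int,c); im=d["img"][max(0,v-w):v+w,max(0,u-w):u+w,::-1]
    cv2.imwrite("pics/"+name,cv2.resize(im,None,fx=s,fy=s,interpolation=cv2.INTER_CUBIC))
def silh(d,circles,n=48):
    "hull mask outline of stacked circles (x,y,z,r)"
    a=np.linspace(0,2*np.pi,n,endpoint=False); P=[]
    for x,y,z,r in circles: P.append(np.c_[x+r*np.cos(a),y+r*np.sin(a),0*a+z])
    return proj(d,np.vstack(P))
E
python3 - <<'E'
from h import *
d=imaging.read_camera("top")
for l in ["caddy_a","cap_1","tamper","coaster","follower_a"]:
    for r in spotter.trace("top",l):
        ys,xs=np.nonzero(r["region"])
        print("top",l,round(r["confidence"],2),np.round(r["uv"],1),len(xs),xs.min(),xs.max(),ys.min(),ys.max(), np.round(atz(d,r["uv"],0.05),3))
e=imaging.read_camera("side")
for l in ["caddy_a","cap_1","tamper","coaster"]:
    for r in spotter.trace("side",l):
        ys,xs=np.nonzero(r["region"])
        print("side",l,round(r["confidence"],2),np.round(r["uv"],1),len(xs),xs.min(),xs.max(),ys.min(),ys.max())
a=d["img"][180:300,160:400,::-1]
cv2.imwrite("pics/c1.png",cv2.resize(a,None,fx=3.3,fy=3.3,interpolation=cv2.INTER_CUBIC))
a=e["img"][150:330,180:380,::-1]
cv2.imwrite("pics/c2.png",cv2.resize(a,None,fx=3.3,fy=3.3,interpolation=cv2.INTER_CUBIC))
E
```

```text
top caddy_a 0.98 [363.  266.2] 600 350 378 257 283 [ 0.448 -0.266  0.05 ]
top caddy_a 0.96 [285.8 263.3] 567 274 298 253 280 [ 0.455 -0.03   0.05 ]
top caddy_a 0.83 [283.5 219.3] 575 273 297 203 231 [ 0.591 -0.021  0.05 ]
top caddy_a 0.69 [353.7 215.8] 564 341 367 205 232 [ 0.605 -0.239  0.05 ]
top cap_1 0.56 [181.2 261.6] 414 169 192 255 276 [0.455 0.29  0.05 ]
top tamper 0.48 [191.4 211.4] 172 186 201 200 217 [0.612 0.265 0.05 ]
top coaster 0.88 [235.3 265.9] 1080 218 254 245 281 [0.445 0.124 0.05 ]
top coaster 0.67 [239.2 197.5] 643 225 252 185 213 [0.658 0.117 0.05 ]
top coaster 0.59 [199.7 217.3] 454 182 210 200 226 [0.594 0.239 0.05 ]
top follower_a 0.72 [284.4 213.6] 228 277 293 206 222 [ 0.609 -0.024  0.05 ]
top follower_a 0.57 [425.8 210. ] 1588 396 463 189 230 [ 0.627 -0.469  0.05 ]
top follower_a 0.53 [283.2 266.2] 239 278 295 256 273 [ 0.446 -0.022  0.05 ]
top follower_a 0.51 [364.4 269.5] 238 358 374 261 277 [ 0.438 -0.27   0.05 ]
top follower_a 0.47 [357.1 216.9] 200 348 363 208 223 [ 0.602 -0.25   0.05 ]
side caddy_a 0.83 [306.  184.9] 622 296 317 170 202
side caddy_a 0.71 [326.7 235.4] 107 321 338 233 243
side caddy_a 0.71 [283.7 218.5] 780 275 298 197 234
side caddy_a 0.59 [346.3 181.8] 98 342 356 175 186
side cap_1 0.89 [304.6 276.3] 607 293 319 262 289
side cap_1 0.69 [305.8 294.7] 137 295 317 294 303
side cap_1 0.63 [304.5 301.8] 161 292 317 296 308
side cap_1 0.51 [306.  289.9] 186 294 318 286 296
side tamper 0.89 [249.3 261.5] 441 239 253 237 281
side coaster 0.91 [321.8 258.8] 584 296 334 251 275
side coaster 0.83 [249.3 282. ] 364 232 263 269 288
side coaster 0.68 [252.9 247.4] 240 236 265 240 257
```

View pics/c1.png

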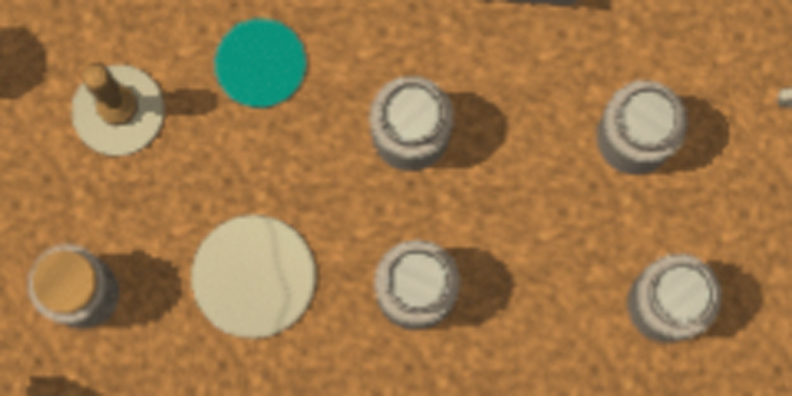

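View pics/c2.png

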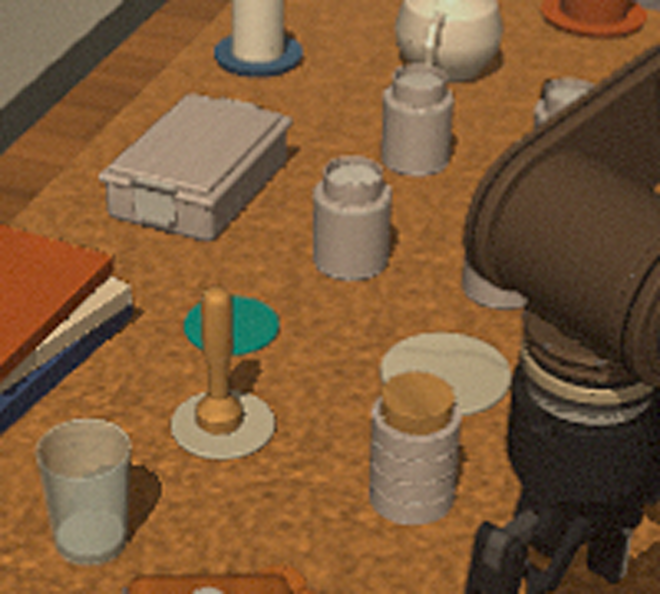

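The crops confirm it: the tamper stands on the small white disc (196,213), and the larger white one and the turquoise one are decoys. The four-cap stack is at (181,266), with its top looking golden. Next is an accurate silhouette fit.

```bash
cat >> h.py <<'E'
SS=4
def rast(d,parts,box):
    "soft mask of union of hulls; each part list of circles; box=(u0,v0,u1,v1)"
    u0,v0,u1,v1=box; m=np.zeros(((v1-v0)*SS,(u1-u0)*SS),np.uint8)
    for p in parts:
        q=(silh(d,p)-[u0-0.5,v0-0.5])*SS-0.5
        hull=cv2.convexHull(q.astype(np.float32)).reshape(-1,2)
        cv2.fillPoly(m,[np.round(hull*16).astype(np.int32)],255,shift=4)
    return cv2.resize(m,(u1-u0,v1-v0),interpolation=cv2.INTER_AREA)/255.
CADDY=lambda x,y:[[(x,y,0,.038),(x,y,.082,.038)],[(x,y,.082,.029),(x,y,.104,.029)]]
STACK=lambda n:(lambda x,y:[[(x,y,0,.035),(x,y,.022*(n-1)+.021,.035)],[(x,y,.022*(n-1)+.02,.029),(x,y,.022*(n-1)+.040,.029)]])
COAST=lambda x,y:[[(x,y,0,.045),(x,y,.006,.045)]]
def TAMP(z0=.006):
    return lambda x,y:[[(x,y,z0,.020),(x,y,z0+.014,.020)],[(x,y,z0+.014,.018),(x,y,z0+.028,.009)],[(x,y,z0+.028,.009),(x,y,z0+.062,.009)],[(x,y,z0+.062,.009),(x,y,z0+.074,.013)],[(x,y,z0+.074,.013),(x,y,z0+.126,.013),(x,y,z0+.136,.004)]]
def fit(views,model,x0,span=.012):
    "views: list of (d,mask float)"
    boxes=[]
    for d,m in views:
        q=np.vstack([silh(d,p) for p in model(*x0)]); a=np.floor(q.min(0)-10).astype(int); b=np.ceil(q.max(0)+10).astype(int)
        boxes.append((max(a[0],0),max(a[1],0),min(b[0],560),min(b[1],420)))
    def cost(x):
        return sum(((rast(d,model(*x),b)-m[b[1]:b[3],b[0]:b[2]])**2).sum() for (d,m),b in zip(views,boxes))
    from scipy.optimize import minimize
    best=None
    x0=np.array(x0,float)
    for st in (.006,.002):
        r=minimize(cost,x0,method="Nelder-Mead",options=dict(initial_simplex=[x0,x0+[st,0],x0+[0,st]],xatol=1e-4,fatol=1e-3)); x0=r.x
    return r.x,r.fun
def reg(cam,label,uv=None):
    rs=spotter.trace(cam,label)
    if uv is not None and rs: rs=sorted(rs,key=lambda r:np.hypot(*(np.array(r["uv"])-uv)))
    return rs
E
python3 - <<'E'
from h import *
d=imaging.read_camera("top")
hsv=cv2.cvtColor(d["img"],cv2.COLOR_RGB2HSV)
print(hsv[217,285],hsv[225,285],hsv[240,320],hsv[213,205],hsv[265,297])
sat=hsv[:,:,1]
steel=(sat<95).astype(float)
cv2.imwrite("pics/sat.png",(steel*255).astype(np.uint8)[170:310,150:400].repeat(3,0).repeat(3,1))
for r in spotter.trace("top","caddy_a"):
    x0=atz(d,r["uv"],.06)[:2]
    print(r["uv"],fit([(d,r["region"].astype(float))],CADDY,x0),fit([(d,steel)],CADDY,x0))
r=spotter.trace("top","cap_1")[0]; x0=atz(d,r["uv"],.06)[:2]
print("stack",fit([(d,r["region"].astype(float))],STACK(4),x0))
for r in spotter.trace("top","coaster"):
    if len(np.nonzero(r["region"])[0])<500: print("coast",fit([(d,steel)],COAST,atz(d,r["uv"],0)[:2]))
rr=spotter.trace("top","tamper")
for r in rr: print("tamper",fit([(d,r["region"].astype(float))],TAMP(),atz(d,r["uv"],.05)[:2]))
e=imaging.read_camera("side")
for r in spotter.trace("side","tamper")[:1]: print("tamper side",fit([(e,r["region"].astype(float))],TAMP(),atz(e,r["uv"],.07)[:2]), fit([(e,r["region"].astype(float)),(d,rr[0]["region"].astype(float))],TAMP(),atz(e,r["uv"],.07)[:2]))
for r in spotter.trace("side","caddy_a"):
    if r["region"].sum()>400: print("caddy side",fit([(e,r["region"].astype(float))],CADDY,atz(e,r["uv"],.05)[:2]))
m=sum(r["region"] for r in spotter.trace("side","cap_1"))>0
print("stack side",fit([(e,m.astype(float))],STACK(4),(.455,.28)))
E
```

```text
[ 24  41 203] [ 17  52 181] [ 15 159 156] [ 22  61 129] [ 18  57 117]
[286.0, 266.6] (array([ 0.44718173, -0.03068993]), np.float64(11.437539407920031)) (array([ 0.44709261, -0.03027251]), np.float64(16.283506343713956))
[284.3, 219.2] (array([ 0.5988886 , -0.02371419]), np.float64(10.491272587466359)) (array([ 0.60008055, -0.02337866]), np.float64(23.943975394079196))
[356.6, 219.1] (array([ 0.58739924, -0.23675268]), np.float64(402.28356785851594)) (array([ 0.59829231, -0.24070065]), np.float64(26.994648212226068))
[363.6, 268.7] (array([ 0.4359495 , -0.26893676]), np.float64(21.936132256824298)) (array([ 0.43688548, -0.26953884]), np.float64(26.373118031526335))
[350.6, 217.2] (array([ 0.59752761, -0.23843094]), np.float64(53.1034525182622)) (array([ 0.5978219 , -0.24063682]), np.float64(27.222991157247215))
stack (array([0.44043814, 0.28832409]), np.float64(101.5754863514033))
coast (array([0.61714499, 0.26024307]), np.float64(180.90111495578623))
tamper (array([0.62106226, 0.26040773]), np.float64(6.923260284505959))
tamper side (array([0.61981049, 0.2582866 ]), np.float64(15.282537485582468)) (array([0.61958392, 0.25950103]), np.float64(28.971626297577853))
caddy side (array([ 0.59978325, -0.03189082]), np.float64(20.399277201076508))
caddy side (array([ 0.59792146, -0.24506458]), np.float64(30.654117647058825))
stack side (array([0.44347269, 0.2654539 ]), np.float64(331.3303191080354))
```

View pics/sat.png

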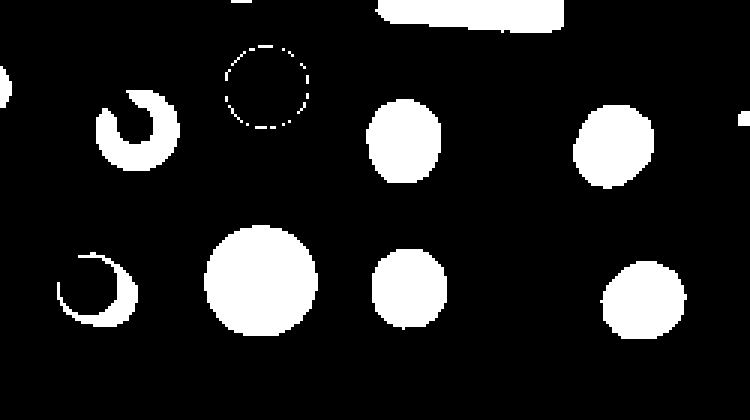

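Run:
```python
from h import *
d=imaging.read_camera("top"); e=imaging.read_camera("side")
def ov(d,items,box,name,s):
    u0,v0,u1,v1=box; im=cv2.resize(d["img"][v0:v1,u0:u1,::-1],None,fx=s,fy=s,interpolation=cv2.INTER_CUBIC)
    for circ,col in items:
        q=(silh(d,[circ])-[u0-.5,v0-.5])*s-.5
        cv2.polylines(im,[np.round(q*16).astype(np.int32)],True,col,1,cv2.LINE_AA,4)
    cv2.imwrite("pics/"+name,im)
G=(0,255,0);Rd=(0,0,255)
st=(0.443,.287)
it=[]
for z,r in((0,.035),(.066,.035),(.087,.035),(.106,.029)): it.append(((*st,z,r),G))
for x,y in((.4471,-.0305),(.600,-.0235),(.598,-.2406),(.4368,-.2695)):
    for z,r in((0,.038),(.082,.038),(.104,.029)): it.append(((x,y,z,r),G))
for z,r in((.006,.02),(.08,.013),(.132,.013),(.006,.02)): it.append(((.6205,.2600,z,r),Rd))
it.append(((.6171,.2602,.006,.045),G))
ov(d,it,(150,185,310,295),"o1.png",5)
ov(e,it,(225,165,345,320),"o2.png",5)
```

```text
(no output)
```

View pics/o1.png

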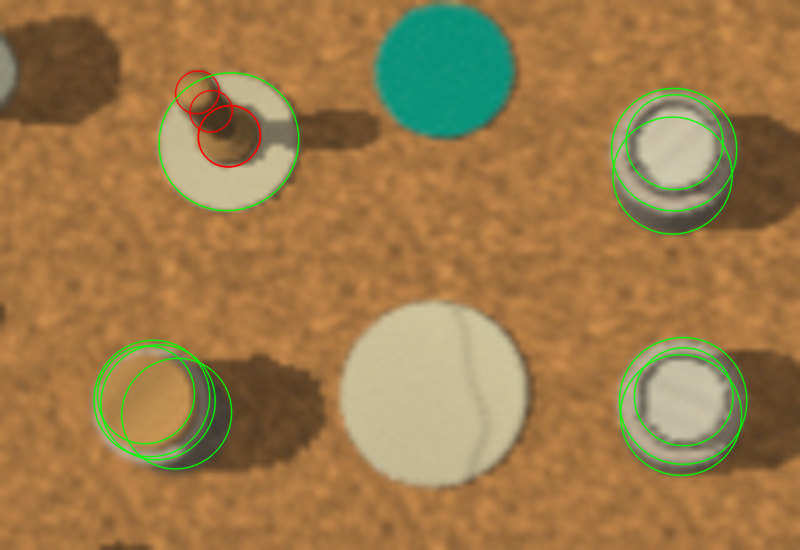

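View pics/o2.png

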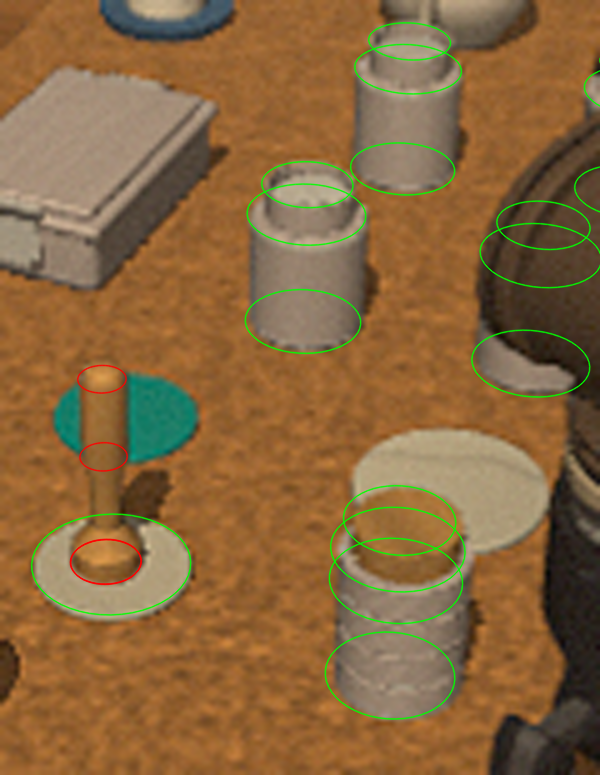

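```bash
cat >> h.py <<'E'
def rel(p,yaw=0.0):
    s=readout.get_state(); R0=Ro.from_quat(s["tcp_rot"]); p0=s["eef_pos"]
    Rt=Ro.from_matrix(np.array([[np.cos(yaw),np.sin(yaw),0],[np.sin(yaw),-np.cos(yaw),0],[0,0,-1.]]))
    t=R0.inv().apply(np.array(p)-p0)*1000; w=(R0.inv()*Rt).as_rotvec()
    print("t",np.round(t,1),"w",np.round(w,4)); return t,w
def where():
    s=readout.get_state(); R=Ro.from_quat(s["tcp_rot"]); 
    print("t=%.2f"%s["time"],"pos",np.round(s["eef_pos"],4),"x",np.round(R.apply([1,0,0]),4),"z",np.round(R.apply([0,0,1]),4),"F",np.round(s["contact_force"],1),"op %.3f"%s["opening"])
E
python3 - <<'E'
from h import *
where(); rel((.620,.2595,.403))
d=imaging.read_camera("top")
sat=cv2.cvtColor(d["img"],cv2.COLOR_RGB2HSV)[:,:,1]<95
m=sat.copy(); 
r=spotter.trace("top","cap_1")
for q in r: print(q["confidence"],q["uv"],q["region"].sum())
m=(sat|r[0]["region"]); print(fit([(d,m.astype(float))],STACK(4),(.443,.288)))
cv2.imwrite("pics/m.png",(m*255).astype(np.uint8)[230:300,140:230].repeat(6,0).repeat(6,1))
E
```

```text
t=1.20 pos [0.2639 0.6212 0.4047] x [ 0.3911  0.9204 -0.    ] z [-0. -0. -1.] F [-0.5 -0.4 -1.1] op 1.000
t [-193.7  469.2    1.7] w [-0.     0.     1.169]
0.93 [177.9, 264.5] 410
(array([0.43906362, 0.2866732 ]), np.float64(23.660053825451747))
```

View pics/m.png

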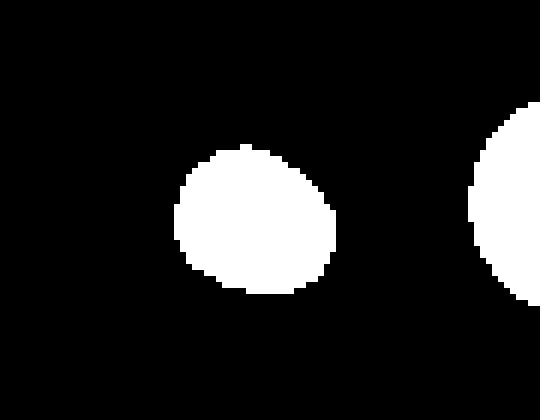

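The mask shows the whole stack, and it fits to (0.439, 0.287). Now I'll move over the tamper.

Request:
{"name": "apply_moves", "arguments": {"steps": [{"tx": -194,"ty": 469,"tz": 2,"wz": 1.169},{"tx": -194,"ty": 469,"tz": 2,"wz": 1.169},{"tx": -194,"ty": 469,"tz": 2,"wz": 1.169},{"tx": -194,"ty": 469,"tz": 2,"wz": 1.169},{"tx": -194,"ty": 469,"tz": 2,"wz": 1.169},{"tx": -194,"ty": 469,"tz": 2,"wz": 1.169},{"tx": -194,"ty": 469,"tz": 2,"wz": 1.169},{"tx": -194,"ty": 469,"tz": 2,"wz": 1.169},{"tx": -194,"ty": 469,"tz": 2,"wz": 1.169},{"tx": -194,"ty": 469,"tz": 2,"wz": 1.169},{"tx": -194,"ty": 469,"tz": 2,"wz": 1.169},{"tx": -194,"ty": 469,"tz": 2,"wz": 1.169}], "hand": 0.6}}

```text
$.steps[0]: bad value
```

Run:
```python
from h import *
d=imaging.read_camera("top");e=imaging.read_camera("side")
where(); rel((.620,.2595,.403))
cv2.imwrite("pics/side1.png",e["img"][:,:,::-1])
cv2.imwrite("pics/top1.png",d["img"][:,:,::-1])
```

```text
t=1.40 pos [0.2639 0.6213 0.4047] x [ 0.3911  0.9204 -0.    ] z [-0. -0. -1.] F [-0.8  0.2  0.1] op 1.002
t [-193.7  469.2    1.7] w [0.    0.    1.169]
```

View pics/side1.png

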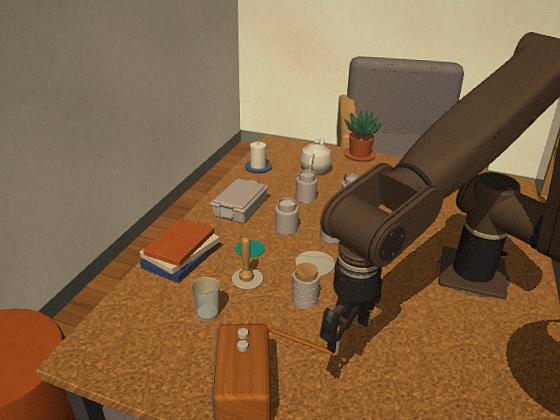

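The arm has not moved; the rows probably need all six keys.

Request:
{"name": "apply_moves", "arguments": {"steps": [{"tx": -194,"ty": 469,"tz": 2,"wx": 0,"wy": 0,"wz": 1.169},{"tx": -194,"ty": 469,"tz": 2,"wx": 0,"wy": 0,"wz": 1.169},{"tx": -194,"ty": 469,"tz": 2,"wx": 0,"wy": 0,"wz": 1.169},{"tx": -194,"ty": 469,"tz": 2,"wx": 0,"wy": 0,"wz": 1.169},{"tx": -194,"ty": 469,"tz": 2,"wx": 0,"wy": 0,"wz": 1.169},{"tx": -194,"ty": 469,"tz": 2,"wx": 0,"wy": 0,"wz": 1.169},{"tx": -194,"ty": 469,"tz": 2,"wx": 0,"wy": 0,"wz": 1.169},{"tx": -194,"ty": 469,"tz": 2,"wx": 0,"wy": 0,"wz": 1.169},{"tx": -194,"ty": 469,"tz": 2,"wx": 0,"wy": 0,"wz": 1.169},{"tx": -194,"ty": 469,"tz": 2,"wx": 0,"wy": 0,"wz": 1.169},{"tx": -194,"ty": 469,"tz": 2,"wx": 0,"wy": 0,"wz": 1.169},{"tx": -194,"ty": 469,"tz": 2,"wx": 0,"wy": 0,"wz": 1.169}], "hand": 0.6}}

```text
time: 2.6
eef_pos: [0.6208, 0.2577, 0.4024]
tcp_rot: [1.0, -0.002, -0.0, -0.0]
contact_force: [-0.5, -0.2, 0.8]
opening: 0.598
```

Run:
```python
from h import *
d=imaging.read_camera("top");e=imaging.read_camera("side")
where(); rel((.620,.2595,.266))
cv2.imwrite("pics/side1.png",e["img"][:,:,::-1])
sat=cv2.cvtColor(e["img"],cv2.COLOR_RGB2HSV)[:,:,1]
print(sat[220,287],sat[250,320])
for r in spotter.trace("side","caddy_a"):
    print(np.round(r["uv"]),r["region"].sum(),fit([(e,r["region"].astype(float))],CADDY,atz(e,r["uv"],.05)[:2]))
for r in spotter.trace("top","caddy_a"):
    print("top",np.round(r["uv"]),r["region"].sum(),fit([(d,r["region"].astype(float))],CADDY,atz(d,r["uv"],.05)[:2]))
```

```text
t=2.70 pos [0.6192 0.2599 0.4025] x [ 1.e+00  4.e-04 -9.e-04] z [-9.e-04  4.e-04 -1.e+00] F [-0.6  0.2  0.5] op 0.596
t [  0.9   0.5 136.5] w [-0.0004  0.0009  0.0004]
69 185
[308. 187.] 652 (array([ 0.59704679, -0.24562733]), np.float64(13.258946559015763))
[350. 191.] 627 (array([ 0.43684326, -0.2744888 ]), np.float64(33.71469434832757))
[286. 220.] 776 (array([ 0.59797972, -0.02801784]), np.float64(25.696947327950788))
[332. 221.] 877 (array([ 0.44514534, -0.03309021]), np.float64(26.435171088043063))
top [354. 216.] 593 (array([ 0.59824252, -0.23980534]), np.float64(16.871633986928103))
top [284. 215.] 515 (array([ 0.59769429, -0.02647852]), np.float64(63.492795078815845))
top [363. 270.] 577 (array([ 0.43443939, -0.26817695]), np.float64(31.055670895809303))
top [418. 278.] 834 (array([ 0.4461619 , -0.42716944]), np.float64(576.5179238754325))
top [286. 266.] 544 (array([ 0.44625983, -0.03058144]), np.float64(15.184575163398694))
```

View pics/side1.png

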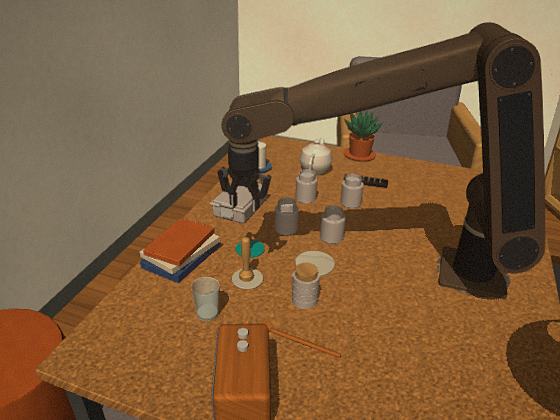

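Request:
{"name": "apply_moves", "arguments": {"steps": [{"tx": 1,"ty": 0.5,"tz": 45,"wx": 0,"wy": 0.001,"wz": 0},{"tx": 1,"ty": 0.5,"tz": 90,"wx": 0,"wy": 0.001,"wz": 0},{"tx": 1,"ty": 0.5,"tz": 120,"wx": 0,"wy": 0.001,"wz": 0},{"tx": 1,"ty": 0.5,"tz": 139,"wx": 0,"wy": 0.001,"wz": 0},{"tx": 1,"ty": 0.5,"tz": 139,"wx": 0,"wy": 0.001,"wz": 0}]}}

```text
time: 3.3
eef_pos: [0.6183, 0.2599, 0.2595]
tcp_rot: [1.0, 0.001, -0.003, 0.001]
contact_force: [-0.7, 0.5, -0.1]
opening: 0.598
```

Run:
```python
from h import *
d=imaging.read_camera("top");e=imaging.read_camera("side")
where()
crop(e,(246,250),50,"g1.png",5);crop(d,(196,210),40,"g1t.png",6)
```

```text
t=3.40 pos [0.6202 0.26   0.2643] x [1.     0.0017 0.0013] z [ 1.3e-03  2.0e-04 -1.0e+00] F [ 0.4 -0.3  1.2] op 0.601
```

View pics/g1.png

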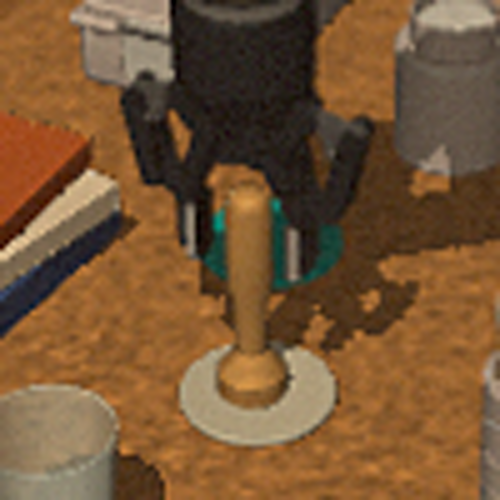

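Run:
```python
from h import *
e=imaging.read_camera("side")
s=readout.get_state();p=s["eef_pos"]
for off in (.173,.16,.155):
    for dx in(-.032,0,.032): print(off,dx,(proj(e,[p[0]+dx,p[1],p[2]-off])-[196,200])*5)
```

```text
0.173 -0.032 [[299.5279187  273.20193048]]
0.173 0 [[245.2936301  260.52913199]]
0.173 0.032 [[191.81943536 248.00247681]]
0.16 -0.032 [[299.39936689 253.85500667]]
0.16 0 [[244.88177784 241.24513563]]
0.16 0.032 [[191.13345483 228.78399894]]
0.155 -0.032 [[299.35010257 246.3582369 ]]
0.155 0 [[244.72298816 233.77329067]]
0.155 0.032 [[190.86870179 221.33808319]]
```

Fingertips appear where predicted, at crop (190,250) and (295,275), straddling the handle. Closing now.

Request:
{"name": "apply_moves", "arguments": {"steps": [{"tx": 0,"ty": 0,"tz": 0,"wx": 0,"wy": -0.001,"wz": 0},{"tx": 0,"ty": 0,"tz": 0,"wx": 0,"wy": -0.001,"wz": 0},{"tx": 0,"ty": 0,"tz": 0,"wx": 0,"wy": -0.001,"wz": 0},{"tx": 0,"ty": 0,"tz": 0,"wx": 0,"wy": -0.001,"wz": 0},{"tx": 0,"ty": 0,"tz": 0,"wx": 0,"wy": -0.001,"wz": 0},{"tx": 0,"ty": 0,"tz": 0,"wx": 0,"wy": -0.001,"wz": 0},{"tx": 0,"ty": 0,"tz": 0,"wx": 0,"wy": -0.001,"wz": 0}], "hand": 0, "force": 70}}

```text
time: 4.15
eef_pos: [0.6209, 0.2591, 0.2661]
tcp_rot: [1.0, -0.0, 0.0, -0.0]
contact_force: [-3.8, 0.2, 6.2]
opening: 0.285
```

Run:
```python
from h import *
e=imaging.read_camera("side");where()
crop(e,(246,250),50,"g2.png",5)
for i in range(5): e=imaging.read_camera("side");where()
```

```text
t=4.20 pos [0.6209 0.2591 0.2661] x [ 1.e+00 -2.e-04  6.e-04] z [ 6.e-04  1.e-03 -1.e+00] F [-2.4  0.7  5.6] op 0.288
t=4.25 pos [0.6209 0.2591 0.2661] x [ 1.e+00 -2.e-04  6.e-04] z [ 6.e-04  1.e-03 -1.e+00] F [-2.6  1.   6.4] op 0.288
t=4.30 pos [0.6209 0.2591 0.2661] x [ 1.e+00 -2.e-04  7.e-04] z [ 7.0e-04  1.1e-03 -1.0e+00] F [-3.4  1.5  6.1] op 0.289
t=4.35 pos [0.6209 0.2591 0.2661] x [ 1.e+00 -2.e-04  6.e-04] z [ 6.e-04  1.e-03 -1.e+00] F [-2.9  1.1  6. ] op 0.288
t=4.40 pos [0.6209 0.2591 0.2661] x [ 1.e+00 -2.e-04  6.e-04] z [ 6.e-04  1.e-03 -1.e+00] F [-2.9  1.4  6.2] op 0.290
t=4.45 pos [0.6209 0.2591 0.2661] x [ 1.e+00 -2.e-04  7.e-04] z [ 7.e-04  1.e-03 -1.e+00] F [-3.   0.9  5.9] op 0.292
```

View pics/g2.png

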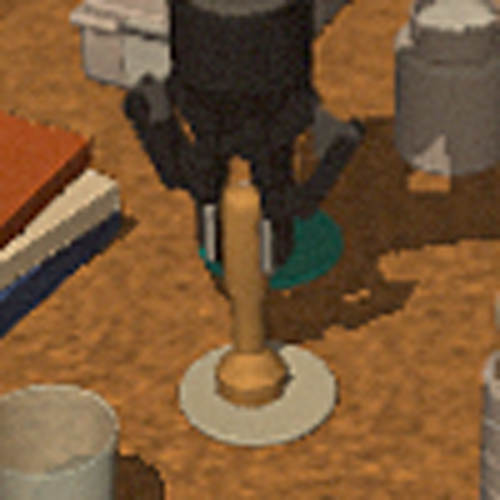

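Request:
{"name": "apply_moves", "arguments": {"steps": [{"tx": 0,"ty": 0,"tz": -20,"wx": 0,"wy": 0,"wz": 0},{"tx": 0,"ty": 0,"tz": -50,"wx": 0,"wy": 0,"wz": 0},{"tx": 0,"ty": 0,"tz": -80,"wx": 0,"wy": 0,"wz": 0},{"tx": 0,"ty": 0,"tz": -110,"wx": 0,"wy": 0,"wz": 0},{"tx": 0,"ty": 0,"tz": -140,"wx": 0,"wy": 0,"wz": 0},{"tx": 0,"ty": 0,"tz": -140,"wx": 0,"wy": 0,"wz": 0},{"tx": 0,"ty": 0,"tz": -140,"wx": 0,"wy": 0,"wz": 0}]}}

```text
time: 5.15
eef_pos: [0.6206, 0.2587, 0.4038]
tcp_rot: [1.0, -0.0, 0.001, -0.0]
contact_force: [0.2, -0.7, -2.6]
opening: 0.29
```

Run:
```python
from h import *
d=imaging.read_camera("top");e=imaging.read_camera("side");where()
s=readout.get_state()
z0=s["eef_pos"][2]-.260
for c,dd in(("top",d),("side",e)):
    for r in spotter.trace(c,"tamper")[:2]:
        ys,xs=np.nonzero(r["region"]); print(c,r["confidence"],r["uv"],r["region"].sum(),xs.min(),xs.max(),ys.min(),ys.max())
u=proj(e,[*s["eef_pos"][:2],z0+.03])[0];crop(e,u,45,"g3.png",6); print(u,proj(e,[[*s["eef_pos"][:2],z0],[*s["eef_pos"][:2],z0+.06]])); 
u=proj(d,[*s["eef_pos"][:2],z0+.03])[0];crop(d,u,40,"g3t.png",6); print(u)
r=spotter.trace("top","coaster")
for q in r: print(q["confidence"],q["uv"],q["region"].sum(),fit([(d,q["region"].astype(float))],COAST,atz(d,q["uv"],0)[:2]))
r=spotter.trace("side","coaster")
for q in r: print(q["confidence"],q["uv"],q["region"].sum(),fit([(e,q["region"].astype(float))],COAST,atz(e,q["uv"],0)[:2]))
```

```text
t=5.25 pos [0.6202 0.2586 0.4008] x [ 1.0e+00 -1.0e-04 -4.1e-03] z [-0.0041 -0.0011 -1.    ] F [ 0.2 -0.7 -2.7] op 0.290
top 0.52 [362.0, 268.4] 253 357 374 261 278
side 0.58 [248.4, 219.1] 397 240 253 193 240
[244.94080178 228.04239458] [[245.12879654 237.36420976]
 [244.75160543 218.48783075]]
[187.2780023  200.07196252]
0.76 [234.7, 262.7] 1110 (array([0.45414519, 0.12977438]), np.float64(432.964490580546))
0.69 [242.1, 197.6] 601 (array([0.66716697, 0.12202122]), np.float64(21.169857747020377))
0.59 [201.6, 214.1] 321 (array([0.61739674, 0.24569628]), np.float64(286.9621376393695))
0.94 [250.6, 243.3] 377 (array([0.66756977, 0.12063027]), np.float64(52.13545559400231))
0.93 [248.0, 277.9] 574 (array([0.61558087, 0.25876462]), np.float64(11.418900422914264))
0.83 [323.2, 259.8] 540 (array([0.45021741, 0.1070852 ]), np.float64(195.04404459823144))
0.2 [336.2, 213.8] 65 (array([ 0.48559744, -0.2177074 ]), np.float64(224.3682122260669))
0.19 [304.3, 277.2] 609 (array([0.46170172, 0.19651118]), np.float64(142.14731257208766))
```

View pics/g3.png

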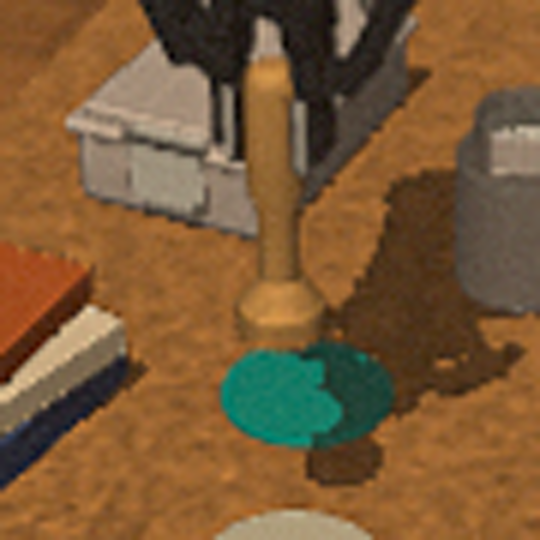

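View pics/g3t.png

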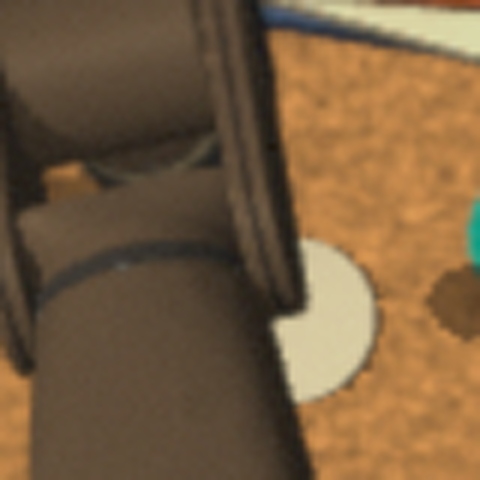

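Run:
```python
from h import *
e=imaging.read_camera("side");where(); rel((.599,-.0255,.405))
```

```text
t=5.50 pos [0.6206 0.2587 0.402 ] x [ 1.     -0.     -0.0024] z [-2.4e-03 -7.0e-04 -1.0e+00] F [-0.5  0.6 -1.6] op 0.286
t [-21.6 284.2  -2.7] w [ 0.0007  0.0024 -0.    ]
```

Request:
{"name": "apply_moves", "arguments": {"steps": [{"tx": -3,"ty": 30,"tz": -3,"wx": 0.001,"wy": 0.002,"wz": 0},{"tx": -6,"ty": 70,"tz": -3,"wx": 0.001,"wy": 0.002,"wz": 0},{"tx": -9,"ty": 110,"tz": -3,"wx": 0.001,"wy": 0.002,"wz": 0},{"tx": -12,"ty": 150,"tz": -3,"wx": 0.001,"wy": 0.002,"wz": 0},{"tx": -15,"ty": 190,"tz": -3,"wx": 0.001,"wy": 0.002,"wz": 0},{"tx": -18,"ty": 230,"tz": -3,"wx": 0.001,"wy": 0.002,"wz": 0},{"tx": -21,"ty": 265,"tz": -3,"wx": 0.001,"wy": 0.002,"wz": 0},{"tx": -21.5,"ty": 284,"tz": -3,"wx": 0.001,"wy": 0.002,"wz": 0},{"tx": -21.5,"ty": 284,"tz": -3,"wx": 0.001,"wy": 0.002,"wz": 0},{"tx": -21.5,"ty": 284,"tz": -3,"wx": 0.001,"wy": 0.002,"wz": 0},{"tx": -21.5,"ty": 284,"tz": -3,"wx": 0.001,"wy": 0.002,"wz": 0}]}}

```text
time: 6.6
eef_pos: [0.5992, -0.0244, 0.4065]
tcp_rot: [1.0, 0.0, 0.001, -0.001]
contact_force: [0.2, 0.2, -2.1]
opening: 0.287
```

Run:
```python
from h import *
d=imaging.read_camera("top");e=imaging.read_camera("side");where();rel((.599,-.0255,.405))
p=readout.get_state()["eef_pos"]
for r in spotter.trace("side","caddy_a"):
    print(np.round(r["uv"]),r["region"].sum(),fit([(e,r["region"].astype(float))],CADDY,atz(e,r["uv"],.05)[:2]))
for r in spotter.trace("side","tamper"):
    print("T",r["confidence"],np.round(r["uv"]),r["region"].sum(),fit([(e,r["region"].astype(float))],TAMP(p[2]-.26),p[:2]))
crop(e,(283,200),50,"p1.png",6)
cv2.imwrite("pics/top2.png",d["img"][:,:,::-1])
```

```text
t=6.70 pos [ 0.5993 -0.0241  0.4066] x [1.     0.0015 0.0018] z [ 0.0018  0.0013 -1.    ] F [ 1.1  0.4 -1.5] op 0.286
t [-0.3  1.4  1.6] w [-0.0013 -0.0018  0.0015]
[309. 185.] 685 (array([ 0.59637956, -0.24252317]), np.float64(29.00950403690888))
[350. 192.] 641 (array([ 0.43757903, -0.27010547]), np.float64(29.131933871587847))
[332. 222.] 879 (array([ 0.44506399, -0.03062495]), np.float64(26.420484429065745))
[284. 218.] 811 (array([ 0.59898795, -0.02926841]), np.float64(15.627558631295654))
T 0.66 [288. 170.] 322 (array([ 0.60023744, -0.02503958]), np.float64(40.11570934256056))
T 0.16 [375. 180.] 221 (array([ 0.60592671, -0.03248034]), np.float64(342.53993079584774))
```

View pics/p1.png

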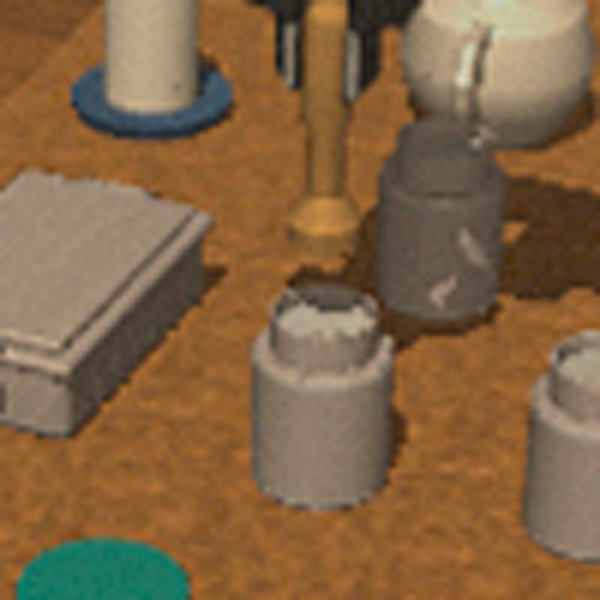

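View pics/top2.png

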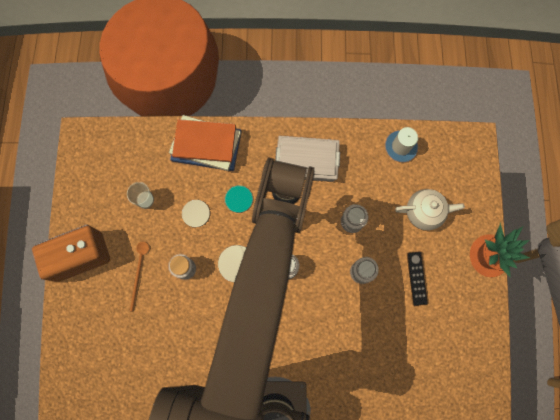

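Request:
{"name": "apply_moves", "arguments": {"steps": [{"tx": 0,"ty": 3,"tz": 15,"wx": -0.001,"wy": -0.001,"wz": 0.001},{"tx": 0,"ty": 3,"tz": 35,"wx": -0.001,"wy": -0.001,"wz": 0.001},{"tx": 0,"ty": 3,"tz": 48,"wx": -0.001,"wy": -0.001,"wz": 0.001},{"tx": 0,"ty": 3,"tz": 56,"wx": -0.001,"wy": -0.001,"wz": 0.001},{"tx": 0,"ty": 3,"tz": 62,"wx": -0.001,"wy": -0.001,"wz": 0.001},{"tx": 0,"ty": 3,"tz": 68,"wx": -0.001,"wy": -0.001,"wz": 0.001},{"tx": 0,"ty": 3,"tz": 68,"wx": -0.001,"wy": -0.001,"wz": 0.001}]}}

```text
time: 7.5
eef_pos: [0.5994, -0.0281, 0.3382]
tcp_rot: [1.0, -0.0, 0.001, -0.0]
contact_force: [-0.2, -0.9, -1.5]
opening: 0.29
```

Run:
```python
from h import *
e=imaging.read_camera("side");where();rel((.599,-.027,.405))
crop(e,(283,200),50,"p2.png",6)
```

```text
t=7.55 pos [ 0.5994 -0.0282  0.3387] x [ 1.     -0.0011  0.0013] z [ 1.3e-03 -1.0e-04 -1.0e+00] F [ 0.1  0.1 -0.8] op 0.288
t [ -0.4  -1.2 -66.3] w [ 0.0001 -0.0013 -0.0011]
```

View pics/p2.png

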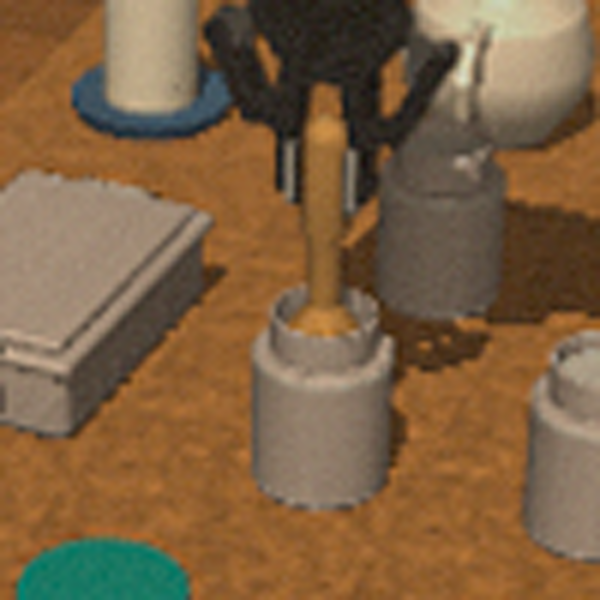

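The foot is in the neck, centred. Pressing.

Request:
{"name": "apply_moves", "arguments": {"steps": [{"tx": 0,"ty": -0.5,"tz": 5,"wx": 0,"wy": -0.001,"wz": 0},{"tx": 0,"ty": -0.5,"tz": 10,"wx": 0,"wy": -0.001,"wz": 0},{"tx": 0,"ty": -0.5,"tz": 14,"wx": 0,"wy": -0.001,"wz": 0},{"tx": 0,"ty": -0.5,"tz": 18,"wx": 0,"wy": -0.001,"wz": 0},{"tx": 0,"ty": -0.5,"tz": 20,"wx": 0,"wy": -0.001,"wz": 0},{"tx": 0,"ty": -0.5,"tz": 20,"wx": 0,"wy": -0.001,"wz": 0},{"tx": 0,"ty": -0.5,"tz": 20,"wx": 0,"wy": -0.001,"wz": 0}]}}

```text
time: 8.25
eef_pos: [0.5997, -0.0278, 0.3191]
tcp_rot: [1.0, -0.001, 0.001, 0.0]
contact_force: [2.3, -2.2, 1.9]
opening: 0.287
```

Request:
{"name": "apply_moves", "arguments": {"steps": [{"tx": 0,"ty": 0,"tz": 2,"wx": 0,"wy": 0,"wz": 0},{"tx": 0,"ty": 0,"tz": 4,"wx": 0,"wy": 0,"wz": 0},{"tx": 0,"ty": 0,"tz": 4,"wx": 0,"wy": 0,"wz": 0},{"tx": 0,"ty": 0,"tz": 4,"wx": 0,"wy": 0,"wz": 0}]}}

```text
time: 8.65
eef_pos: [0.599, -0.0275, 0.3141]
tcp_rot: [1.0, -0.0, -0.001, -0.0]
contact_force: [-0.6, 0.1, 1.9]
opening: 0.292
```

Request:
{"name": "apply_moves", "arguments": {"steps": [{"tx": 0,"ty": 0,"tz": 1,"wx": 0,"wy": 0,"wz": 0},{"tx": 0,"ty": 0,"tz": 2,"wx": 0,"wy": 0,"wz": 0},{"tx": 0,"ty": 0,"tz": 2,"wx": 0,"wy": 0,"wz": 0},{"tx": 0,"ty": 0,"tz": 2,"wx": 0,"wy": 0,"wz": 0}]}}

```text
time: 9.05
eef_pos: [0.5993, -0.0275, 0.3138]
tcp_rot: [1.0, -0.0, -0.001, -0.0]
contact_force: [-3.2, 0.5, 7.5]
opening: 0.288
```

Request:
{"name": "apply_moves", "arguments": {"steps": [{"tx": 0,"ty": 0,"tz": 1,"wx": 0,"wy": 0,"wz": 0},{"tx": 0,"ty": 0,"tz": 2,"wx": 0,"wy": 0,"wz": 0},{"tx": 0,"ty": 0,"tz": 2,"wx": 0,"wy": 0,"wz": 0},{"tx": 0,"ty": 0,"tz": 2,"wx": 0,"wy": 0,"wz": 0}]}}

```text
time: 9.45
eef_pos: [0.5995, -0.0275, 0.3136]
tcp_rot: [1.0, -0.0, -0.001, -0.0]
contact_force: [-5.5, 0.6, 13.0]
opening: 0.288
```

Request:
{"name": "apply_moves", "arguments": {"steps": [{"tx": 0,"ty": 0,"tz": 2,"wx": 0,"wy": 0,"wz": 0},{"tx": 0,"ty": 0,"tz": 3,"wx": 0,"wy": 0,"wz": 0},{"tx": 0,"ty": 0,"tz": 3,"wx": 0,"wy": 0,"wz": 0},{"tx": 0,"ty": 0,"tz": 3,"wx": 0,"wy": 0,"wz": 0}]}}

```text
time: 9.85
eef_pos: [0.5998, -0.0275, 0.3133]
tcp_rot: [1.0, -0.0, -0.001, 0.0]
contact_force: [-9.8, 1.1, 22.2]
opening: 0.288
```

Run:
```python
from h import *
e=imaging.read_camera("side");where()
crop(e,(283,200),50,"p3.png",6)
```

```text
t=9.90 pos [ 0.5998 -0.0276  0.3133] x [ 1.0e+00 -4.0e-04 -1.5e-03] z [-1.5e-03 -1.0e-04 -1.0e+00] F [-9.3  1.6 21.6] op 0.290
```

View pics/p3.png

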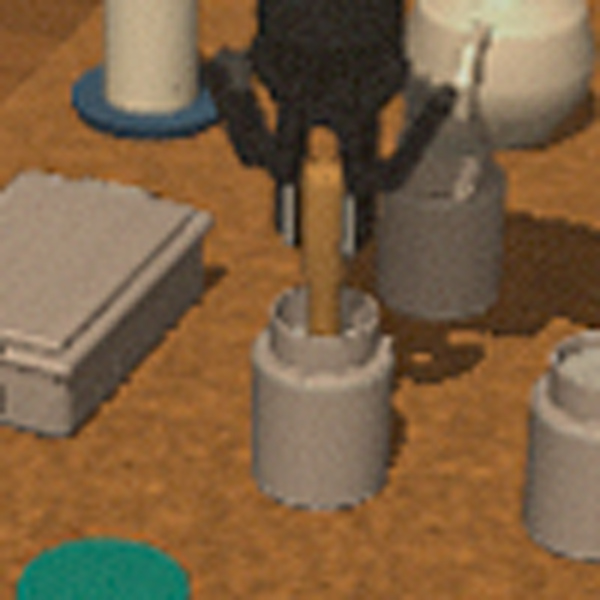

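Request:
{"name": "apply_moves", "arguments": {"steps": [{"tx": 0,"ty": 0,"tz": -5,"wx": 0,"wy": 0,"wz": 0},{"tx": 0,"ty": 0,"tz": -10,"wx": 0,"wy": 0,"wz": 0},{"tx": 0,"ty": 0,"tz": -30,"wx": 0,"wy": 0,"wz": 0},{"tx": 0,"ty": 0,"tz": -60,"wx": 0,"wy": 0,"wz": 0},{"tx": 0,"ty": 0,"tz": -95,"wx": 0,"wy": 0,"wz": 0},{"tx": 0,"ty": 0,"tz": -98,"wx": 0,"wy": 0,"wz": 0},{"tx": -35,"ty": 1,"tz": -98,"wx": 0,"wy": 0,"wz": 0},{"tx": -70,"ty": 2,"tz": -98,"wx": 0,"wy": 0,"wz": 0},{"tx": -105,"ty": 3,"tz": -98,"wx": 0,"wy": 0,"wz": 0},{"tx": -135,"ty": 3,"tz": -98,"wx": 0,"wy": 0,"wz": 0},{"tx": -153,"ty": 3.5,"tz": -98,"wx": 0,"wy": 0,"wz": 0},{"tx": -153,"ty": 3.5,"tz": -98,"wx": 0,"wy": 0,"wz": 0}]}}

```text
time: 11.1
eef_pos: [0.4445, -0.0307, 0.4033]
tcp_rot: [1.0, -0.001, -0.002, -0.001]
contact_force: [-0.0, 0.8, -1.9]
opening: 0.29
```

Run:
```python
from h import *
d=imaging.read_camera("top");e=imaging.read_camera("side");where();rel((.446,-.0315,.405))
p=readout.get_state()["eef_pos"]
for r in spotter.trace("side","caddy_a"):
    print(np.round(r["uv"]),r["region"].sum(),fit([(e,r["region"].astype(float))],CADDY,atz(e,r["uv"],.05)[:2]))
for r in spotter.trace("side","tamper")[:1]:
    print("T",r["confidence"],np.round(r["uv"]),r["region"].sum(),fit([(e,r["region"].astype(float))],TAMP(p[2]-.26),p[:2]))
crop(e,(310,200),50,"p4.png",6);crop(d,(285,217),40,"p4t.png",6)
```

```text
t=11.20 pos [ 0.4463 -0.031   0.4045] x [ 1.0e+00 -1.4e-03 -8.0e-04] z [-8.e-04  5.e-04 -1.e+00] F [ 1.2 -0.9 -2.3] op 0.288
t [-0.3  0.5 -0.5] w [-0.0005  0.0008 -0.0014]
[334. 222.] 860 (array([ 0.44453847, -0.03393551]), np.float64(19.538069973087275))
[307. 186.] 643 (array([ 0.59766168, -0.24675553]), np.float64(17.724444444444444))
[350. 190.] 584 (array([ 0.43711816, -0.27597232]), np.float64(76.18080738177623))
[283. 220.] 803 (array([ 0.59808081, -0.02689394]), np.float64(16.969088811995384))
T 0.94 [338. 176.] 329 (array([ 0.44631919, -0.03617491]), np.float64(45.09845444059977))
```

View pics/p4.png

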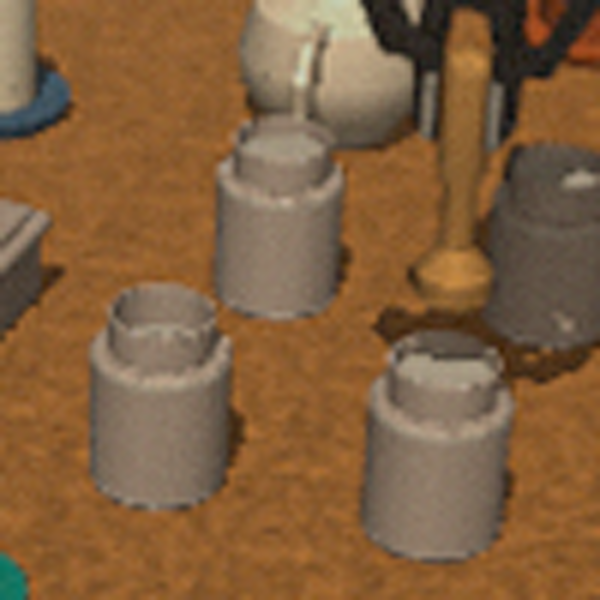

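View pics/p4t.png

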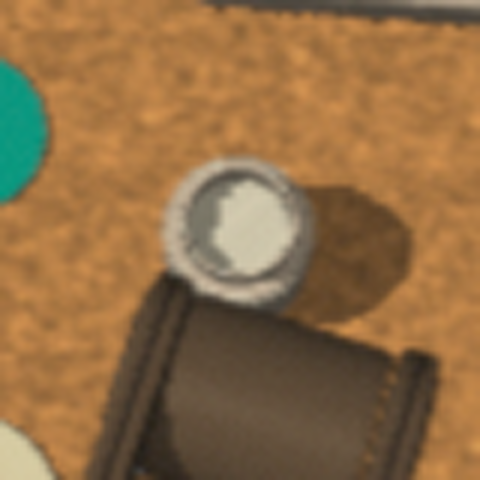

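Run:
```python
from h import *
e=imaging.read_camera("side");p=readout.get_state()["eef_pos"]
for h in (0,.014,.068,.126): print(h,(proj(e,[p[0],p[1],p[2]-.26+h])[0]-[260,150])*6)
r=spotter.trace("side","tamper")[0]["region"]
ys,xs=np.nonzero(r)
for y in range(ys.min(),ys.max()+1,4): q=xs[ys==y]; print(y,(q.mean()-260+.5)*6,len(q))
```

```text
0 [445.69353376 287.30003524]
0.014 [447.852475   263.43347015]
0.068 [456.32418515 169.21189541]
0.126 [465.67933629  64.08104029]
157 468.0 6
161 465.0 9
165 462.0 8
169 462.0 8
173 462.0 8
177 462.0 8
181 459.0 7
185 459.0 7
189 456.0 6
193 453.0 13
197 453.0 13
```

Request:
{"name": "apply_moves", "arguments": {"steps": [{"tx": 2,"ty": 1,"tz": 20,"wx": 0,"wy": 0,"wz": 0},{"tx": 2,"ty": 1,"tz": 40,"wx": 0,"wy": 0,"wz": 0},{"tx": 2,"ty": 1,"tz": 52,"wx": 0,"wy": 0,"wz": 0},{"tx": 2,"ty": 1,"tz": 58,"wx": 0,"wy": 0,"wz": 0},{"tx": 2,"ty": 1,"tz": 64,"wx": 0,"wy": 0,"wz": 0},{"tx": 2,"ty": 1,"tz": 68,"wx": 0,"wy": 0,"wz": 0},{"tx": 2,"ty": 1,"tz": 73,"wx": 0,"wy": 0,"wz": 0},{"tx": 2,"ty": 1,"tz": 78,"wx": 0,"wy": 0,"wz": 0},{"tx": 2,"ty": 1,"tz": 83,"wx": 0,"wy": 0,"wz": 0},{"tx": 2,"ty": 1,"tz": 86,"wx": 0,"wy": 0,"wz": 0},{"tx": 2,"ty": 1,"tz": 86,"wx": 0,"wy": 0,"wz": 0}]}}

```text
time: 12.5
eef_pos: [0.4487, -0.0321, 0.3202]
tcp_rot: [1.0, -0.001, 0.0, 0.0]
contact_force: [-0.8, -0.7, 2.7]
opening: 0.285
```

Request:
{"name": "apply_moves", "arguments": {"steps": [{"tx": 0,"ty": 0,"tz": 3,"wx": 0,"wy": 0,"wz": 0},{"tx": 0,"ty": 0,"tz": 5,"wx": 0,"wy": 0,"wz": 0},{"tx": 0,"ty": 0,"tz": 7,"wx": 0,"wy": 0,"wz": 0},{"tx": 0,"ty": 0,"tz": 8,"wx": 0,"wy": 0,"wz": 0},{"tx": 0,"ty": 0,"tz": 8,"wx": 0,"wy": 0,"wz": 0}]}}

```text
time: 13.0
eef_pos: [0.4489, -0.0322, 0.3135]
tcp_rot: [1.0, -0.0, -0.0, 0.0]
contact_force: [-2.9, 0.2, 9.8]
opening: 0.294
```

Request:
{"name": "apply_moves", "arguments": {"steps": [{"tx": 0,"ty": 0,"tz": 3,"wx": 0,"wy": 0,"wz": 0},{"tx": 0,"ty": 0,"tz": 5,"wx": 0,"wy": 0,"wz": 0},{"tx": 0,"ty": 0,"tz": 5,"wx": 0,"wy": 0,"wz": 0},{"tx": 0,"ty": 0,"tz": 5,"wx": 0,"wy": 0,"wz": 0}]}}

```text
time: 13.4
eef_pos: [0.4499, -0.0326, 0.3129]
tcp_rot: [1.0, -0.0, -0.0, 0.001]
contact_force: [-9.5, 1.8, 29.3]
opening: 0.291
```

Run:
```python
from h import *
e=imaging.read_camera("side");where()
crop(e,(310,200),50,"p5.png",6)
```

```text
t=13.45 pos [ 0.4499 -0.0326  0.3129] x [ 1.e+00 -3.e-04 -1.e-04] z [-1.0e-04 -1.5e-03 -1.0e+00] F [-10.8   1.6  28.4] op 0.285
```

View pics/p5.png

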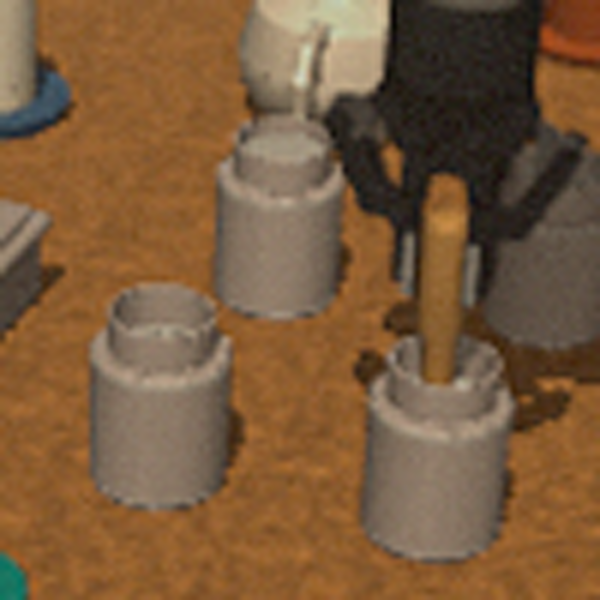

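Request:
{"name": "apply_moves", "arguments": {"steps": [{"tx": 0,"ty": 0,"tz": -10,"wx": 0,"wy": 0,"wz": 0},{"tx": 0,"ty": 0,"tz": -16,"wx": 0,"wy": 0,"wz": 0},{"tx": 0,"ty": 0,"tz": -45,"wx": 0,"wy": 0,"wz": 0},{"tx": 0,"ty": 0,"tz": -80,"wx": 0,"wy": 0,"wz": 0},{"tx": 0,"ty": 0,"tz": -100,"wx": 0,"wy": 0,"wz": 0},{"tx": -2,"ty": 40,"tz": -100,"wx": 0,"wy": 0,"wz": 0},{"tx": -4,"ty": 80,"tz": -100,"wx": 0,"wy": 0,"wz": 0},{"tx": -6,"ty": 120,"tz": -100,"wx": 0,"wy": 0,"wz": 0},{"tx": -8,"ty": 160,"tz": -100,"wx": 0,"wy": 0,"wz": 0},{"tx": -10,"ty": 200,"tz": -100,"wx": 0,"wy": 0,"wz": 0},{"tx": -10,"ty": 225,"tz": -100,"wx": 0,"wy": 0,"wz": 0},{"tx": -10,"ty": 239,"tz": -100,"wx": 0,"wy": 0,"wz": 0}]}}

```text
time: 14.65
eef_pos: [0.4377, -0.2729, 0.4052]
tcp_rot: [1.0, -0.002, -0.001, -0.001]
contact_force: [0.3, -0.2, -3.3]
opening: 0.288
```

Request:
{"name": "apply_moves", "arguments": {"steps": [{"tx": 0,"ty": 0,"tz": 0,"wx": 0,"wy": 0,"wz": 0},{"tx": 0,"ty": 0,"tz": 0,"wx": 0,"wy": 0,"wz": 0}]}}

```text
time: 14.85
eef_pos: [0.4381, -0.2703, 0.4059]
tcp_rot: [1.0, -0.0, -0.001, -0.001]
contact_force: [-0.1, 0.9, -1.2]
opening: 0.285
```

Run:
```python
from h import *
d=imaging.read_camera("top");e=imaging.read_camera("side");where();rel((.4385,-.272,.403))
p=readout.get_state()["eef_pos"]
for r in spotter.trace("side","caddy_a"):
    print(np.round(r["uv"]),r["region"].sum(),fit([(e,r["region"].astype(float))],CADDY,atz(e,r["uv"],.05)[:2]))
for r in spotter.trace("side","tamper")[:1]:
    print("T",r["confidence"],np.round(r["uv"]),r["region"].sum(),fit([(e,r["region"].astype(float))],TAMP(p[2]-.26),p[:2]))
crop(e,(345,180),50,"p6.png",6);crop(d,(285,240),40,"p6t.png",6)
```

```text
t=14.95 pos [ 0.4383 -0.2697  0.4063] x [ 1.e+00  4.e-04 -4.e-04] z [-4.e-04  9.e-04 -1.e+00] F [-0.  -0.  -1.3] op 0.287
t [0.2 2.3 3.3] w [-0.0009  0.0004  0.0004]
[352. 193.] 602 (array([ 0.43733317, -0.27686738]), np.float64(56.079461745482504))
[306. 185.] 650 (array([ 0.5970441 , -0.24395711]), np.float64(16.75889273356401))
[287. 220.] 773 (array([ 0.59881364, -0.02803066]), np.float64(31.366243752402923))
[332. 225.] 800 (array([ 0.44516418, -0.03387723]), np.float64(41.560123029604))
[357. 150.] 260 (array([ 0.49435729, -0.59411213]), np.float64(321.2083506343714))
```

View pics/p6.png

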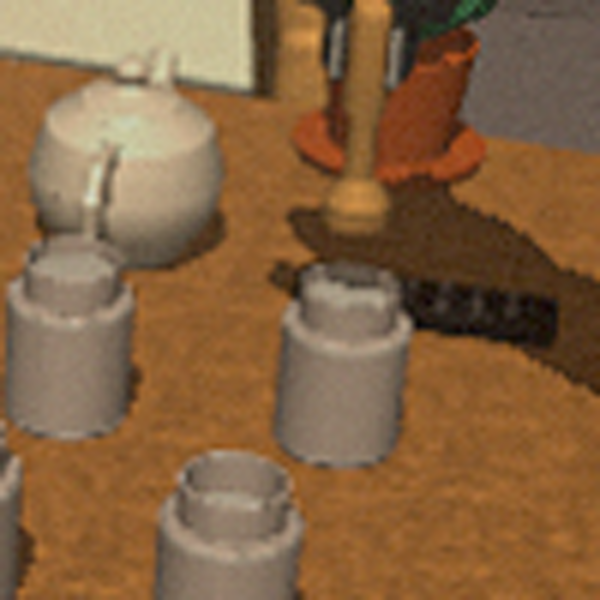

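View pics/p6t.png

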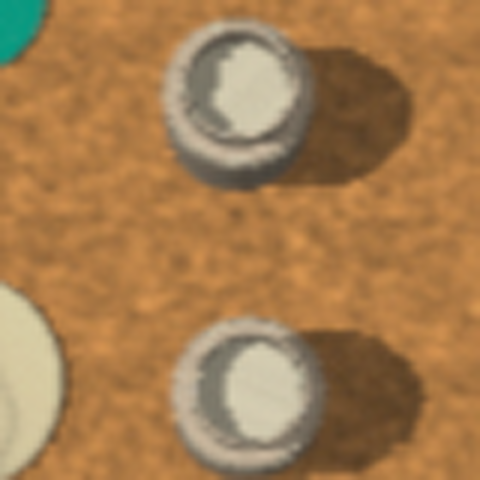

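Request:
{"name": "apply_moves", "arguments": {"steps": [{"tx": 1,"ty": 2,"tz": 20,"wx": -0.001,"wy": 0,"wz": 0},{"tx": 1,"ty": 2,"tz": 40,"wx": -0.001,"wy": 0,"wz": 0},{"tx": 1,"ty": 2,"tz": 52,"wx": -0.001,"wy": 0,"wz": 0},{"tx": 1,"ty": 2,"tz": 58,"wx": -0.001,"wy": 0,"wz": 0},{"tx": 1,"ty": 2,"tz": 64,"wx": -0.001,"wy": 0,"wz": 0},{"tx": 1,"ty": 2,"tz": 68,"wx": -0.001,"wy": 0,"wz": 0},{"tx": 1,"ty": 2,"tz": 73,"wx": -0.001,"wy": 0,"wz": 0},{"tx": 1,"ty": 2,"tz": 78,"wx": -0.001,"wy": 0,"wz": 0},{"tx": 1,"ty": 2,"tz": 83,"wx": -0.001,"wy": 0,"wz": 0},{"tx": 1,"ty": 2,"tz": 88,"wx": -0.001,"wy": 0,"wz": 0},{"tx": 1,"ty": 2,"tz": 88,"wx": -0.001,"wy": 0,"wz": 0}]}}

```text
time: 16.15
eef_pos: [0.4392, -0.2731, 0.3183]
tcp_rot: [1.0, -0.001, 0.0, 0.001]
contact_force: [0.1, 1.0, -1.2]
opening: 0.287
```

Request:
{"name": "apply_moves", "arguments": {"steps": [{"tx": 0,"ty": 0,"tz": 3,"wx": 0,"wy": 0,"wz": 0},{"tx": 0,"ty": 0,"tz": 5,"wx": 0,"wy": 0,"wz": 0},{"tx": 0,"ty": 0,"tz": 7,"wx": 0,"wy": 0,"wz": 0},{"tx": 0,"ty": 0,"tz": 8,"wx": 0,"wy": 0,"wz": 0},{"tx": 0,"ty": 0,"tz": 8,"wx": 0,"wy": 0,"wz": 0}]}}

```text
time: 16.65
eef_pos: [0.4395, -0.2736, 0.3135]
tcp_rot: [1.0, -0.0, -0.0, 0.001]
contact_force: [-4.2, 2.6, 11.8]
opening: 0.293
```

Request:
{"name": "apply_moves", "arguments": {"steps": [{"tx": 0,"ty": 0,"tz": 3,"wx": 0,"wy": 0,"wz": 0},{"tx": 0,"ty": 0,"tz": 3,"wx": 0,"wy": 0,"wz": 0},{"tx": 0,"ty": 0,"tz": 3,"wx": 0,"wy": 0,"wz": 0}]}}

```text
time: 16.95
eef_pos: [0.4399, -0.274, 0.3132]
tcp_rot: [1.0, -0.0, -0.0, 0.002]
contact_force: [-5.8, 4.7, 22.3]
opening: 0.288
```

Run:
```python
from h import *
e=imaging.read_camera("side");where()
crop(e,(345,180),50,"p7.png",6)
```

```text
t=17.00 pos [ 0.4399 -0.274   0.3132] x [ 1.e+00 -3.e-04 -3.e-04] z [-3.0e-04 -3.1e-03 -1.0e+00] F [-6.5  4.2 21.9] op 0.288
```

View pics/p7.png

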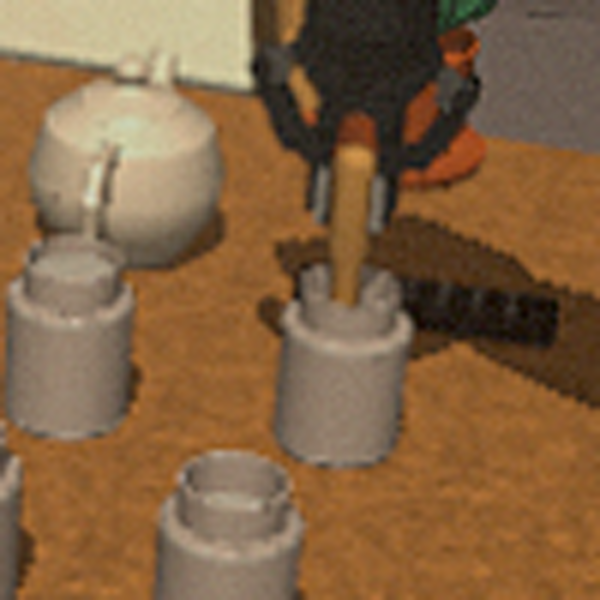

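Request:
{"name": "apply_moves", "arguments": {"steps": [{"tx": 0,"ty": 0,"tz": -7,"wx": 0,"wy": 0,"wz": 0},{"tx": 0,"ty": 0,"tz": -13,"wx": 0,"wy": 0,"wz": 0},{"tx": 0,"ty": 0,"tz": -45,"wx": 0,"wy": 0,"wz": 0},{"tx": 0,"ty": 0,"tz": -80,"wx": 0,"wy": 0,"wz": 0},{"tx": 0,"ty": 0,"tz": -98,"wx": 0,"wy": 0,"wz": 0},{"tx": 30,"ty": -6,"tz": -98,"wx": 0,"wy": 0,"wz": 0},{"tx": 65,"ty": -13,"tz": -98,"wx": 0,"wy": 0,"wz": 0},{"tx": 100,"ty": -20,"tz": -98,"wx": 0,"wy": 0,"wz": 0},{"tx": 135,"ty": -26,"tz": -98,"wx": 0,"wy": 0,"wz": 0},{"tx": 160,"ty": -30,"tz": -98,"wx": 0,"wy": 0,"wz": 0},{"tx": 160,"ty": -30,"tz": -98,"wx": 0,"wy": 0,"wz": 0},{"tx": 160,"ty": -30,"tz": -98,"wx": 0,"wy": 0,"wz": 0}]}}

```text
time: 18.2
eef_pos: [0.5992, -0.2429, 0.404]
tcp_rot: [1.0, -0.0, -0.001, -0.0]
contact_force: [-0.6, 0.1, -2.0]
opening: 0.289
```

Run:
```python
from h import *
d=imaging.read_camera("top");e=imaging.read_camera("side");where();rel((.599,-.243,.403))
p=readout.get_state()["eef_pos"]
for r in spotter.trace("side","caddy_a"):
    print(np.round(r["uv"]),r["region"].sum(),fit([(e,r["region"].astype(float))],CADDY,atz(e,r["uv"],.05)[:2]))
for r in spotter.trace("top","caddy_a"):
    print(np.round(r["uv"]),r["region"].sum(),fit([(d,r["region"].astype(float))],CADDY,atz(d,r["uv"],.05)[:2]))
crop(e,(315,170),50,"p8.png",6);crop(d,(365,240),40,"p8t.png",6)
```

```text
t=18.30 pos [ 0.5984 -0.2432  0.4047] x [ 1.     -0.0014 -0.0019] z [-1.9e-03 -3.0e-04 -1.0e+00] F [-0.1  0.4 -1.5] op 0.282
t [ 0.6 -0.2  1.7] w [ 0.0003  0.0019 -0.0014]
[285. 219.] 824 (array([ 0.59861181, -0.0284829 ]), np.float64(13.553771626297577))
[352. 191.] 604 (array([ 0.43639481, -0.27258593]), np.float64(54.38446751249519))
[332. 220.] 801 (array([ 0.44348845, -0.03572526]), np.float64(41.365859284890426))
[306. 186.] 643 (array([ 0.59777248, -0.24751756]), np.float64(24.384390618992697))
[303. 277.] 628 (array([0.4564478 , 0.20996883]), np.float64(461.54051518646673))
[323. 158.] 644 (array([ 0.61673924, -0.50115244]), np.float64(176.88605920799694))
[287. 265.] 543 (array([ 0.44630693, -0.03147698]), np.float64(13.879953863898502))
[286. 219.] 566 (array([ 0.59927666, -0.02496669]), np.float64(18.787035755478662))
[364. 269.] 400 (array([ 0.43521435, -0.27106556]), np.float64(193.3209688581315))
```

View pics/p8.png

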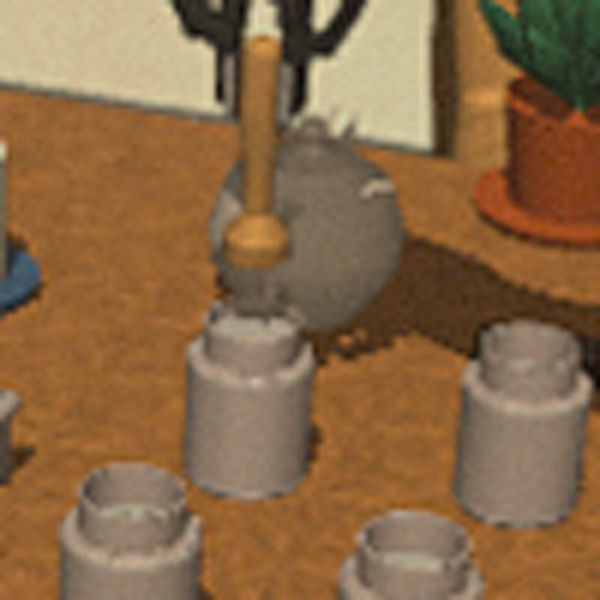

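View pics/p8t.png

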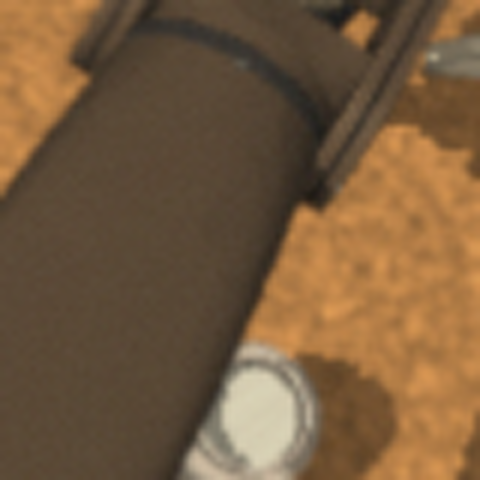

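Request:
{"name": "apply_moves", "arguments": {"steps": [{"tx": 1,"ty": 0,"tz": 20,"wx": 0,"wy": 0.001,"wz": 0},{"tx": 1,"ty": 0,"tz": 40,"wx": 0,"wy": 0.001,"wz": 0},{"tx": 1,"ty": 0,"tz": 52,"wx": 0,"wy": 0.001,"wz": 0},{"tx": 1,"ty": 0,"tz": 58,"wx": 0,"wy": 0.001,"wz": 0},{"tx": 1,"ty": 0,"tz": 64,"wx": 0,"wy": 0.001,"wz": 0},{"tx": 1,"ty": 0,"tz": 68,"wx": 0,"wy": 0.001,"wz": 0},{"tx": 1,"ty": 0,"tz": 73,"wx": 0,"wy": 0.001,"wz": 0},{"tx": 1,"ty": 0,"tz": 78,"wx": 0,"wy": 0.001,"wz": 0},{"tx": 1,"ty": 0,"tz": 83,"wx": 0,"wy": 0.001,"wz": 0},{"tx": 1,"ty": 0,"tz": 87,"wx": 0,"wy": 0.001,"wz": 0},{"tx": 1,"ty": 0,"tz": 87,"wx": 0,"wy": 0.001,"wz": 0}]}}

```text
time: 19.5
eef_pos: [0.6003, -0.2432, 0.3187]
tcp_rot: [1.0, -0.0, 0.001, 0.001]
contact_force: [-0.8, -0.6, 0.4]
opening: 0.292
```

Request:
{"name": "apply_moves", "arguments": {"steps": [{"tx": 0,"ty": 0,"tz": 3,"wx": 0,"wy": 0,"wz": 0},{"tx": 0,"ty": 0,"tz": 5,"wx": 0,"wy": 0,"wz": 0},{"tx": 0,"ty": 0,"tz": 7,"wx": 0,"wy": 0,"wz": 0},{"tx": 0,"ty": 0,"tz": 8,"wx": 0,"wy": 0,"wz": 0},{"tx": 0,"ty": 0,"tz": 8,"wx": 0,"wy": 0,"wz": 0}]}}

```text
time: 20.0
eef_pos: [0.6005, -0.2435, 0.3136]
tcp_rot: [1.0, -0.0, 0.001, 0.001]
contact_force: [-3.2, 0.7, 9.9]
opening: 0.291
```

Request:
{"name": "apply_moves", "arguments": {"steps": [{"tx": 0,"ty": 0,"tz": 3,"wx": 0,"wy": 0,"wz": 0},{"tx": 0,"ty": 0,"tz": 3,"wx": 0,"wy": 0,"wz": 0},{"tx": 0,"ty": 0,"tz": 3,"wx": 0,"wy": 0,"wz": 0}]}}

```text
time: 20.3
eef_pos: [0.6009, -0.2437, 0.3133]
tcp_rot: [1.0, -0.0, 0.001, 0.001]
contact_force: [-5.6, 1.6, 17.6]
opening: 0.289
```

Run:
```python
from h import *
e=imaging.read_camera("side");where()
crop(e,(315,170),50,"p9.png",6)
```

```text
t=20.35 pos [ 0.6008 -0.2437  0.3133] x [ 1.0e+00 -8.0e-04  2.2e-03] z [ 0.0022 -0.0029 -1.    ] F [-6.8  1.8 17.3] op 0.287
```

View pics/p9.png

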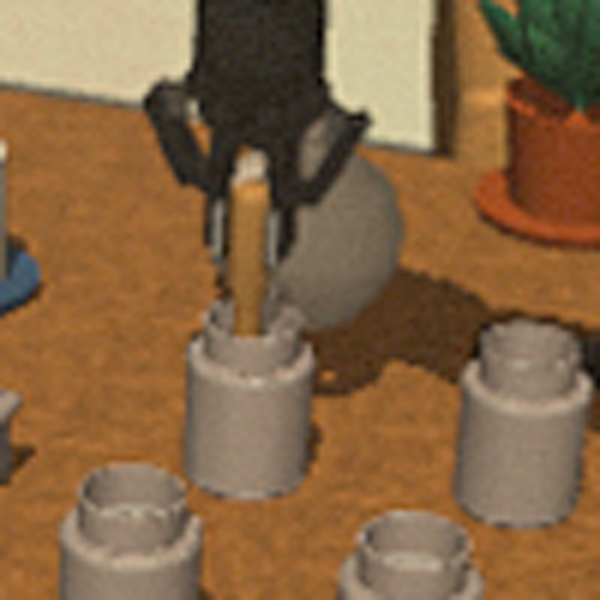

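Request:
{"name": "apply_moves", "arguments": {"steps": [{"tx": 0,"ty": 0,"tz": -7,"wx": 0,"wy": 0,"wz": 0},{"tx": 0,"ty": 0,"tz": -13,"wx": 0,"wy": 0,"wz": 0},{"tx": 0,"ty": 0,"tz": -45,"wx": 0,"wy": 0,"wz": 0},{"tx": 0,"ty": 0,"tz": -80,"wx": 0,"wy": 0,"wz": 0},{"tx": 0,"ty": 0,"tz": -98,"wx": 0,"wy": 0,"wz": 0},{"tx": 0,"ty": -35,"tz": -98,"wx": 0,"wy": 0,"wz": 0},{"tx": 2,"ty": -75,"tz": -98,"wx": 0,"wy": 0,"wz": 0},{"tx": 4,"ty": -115,"tz": -98,"wx": 0,"wy": 0,"wz": 0},{"tx": 6,"ty": -155,"tz": -98,"wx": 0,"wy": 0,"wz": 0},{"tx": 8,"ty": -195,"tz": -98,"wx": 0,"wy": 0,"wz": 0},{"tx": 8,"ty": -235,"tz": -98,"wx": 0,"wy": 0,"wz": 0},{"tx": 8,"ty": -265,"tz": -98,"wx": 0,"wy": 0,"wz": 0}]}}

```text
time: 21.55
eef_pos: [0.6079, 0.0243, 0.4039]
tcp_rot: [1.0, 0.0, -0.001, 0.0]
contact_force: [0.7, -1.2, -1.4]
opening: 0.286
```

Request:
{"name": "apply_moves", "arguments": {"steps": [{"tx": 2,"ty": -40,"tz": 0,"wx": 0,"wy": 0,"wz": 0},{"tx": 4,"ty": -80,"tz": 0,"wx": 0,"wy": 0,"wz": 0},{"tx": 6,"ty": -120,"tz": 0,"wx": 0,"wy": 0,"wz": 0},{"tx": 8,"ty": -160,"tz": 0,"wx": 0,"wy": 0,"wz": 0},{"tx": 8,"ty": -200,"tz": 0,"wx": 0,"wy": 0,"wz": 0},{"tx": 8,"ty": -225,"tz": 0,"wx": 0,"wy": 0,"wz": 0},{"tx": 8,"ty": -238,"tz": 0,"wx": 0,"wy": 0,"wz": 0},{"tx": 8,"ty": -238,"tz": 0,"wx": 0,"wy": 0,"wz": 0},{"tx": 8,"ty": -238,"tz": 0,"wx": 0,"wy": 0,"wz": 0}]}}

```text
time: 22.45
eef_pos: [0.6167, 0.2592, 0.4044]
tcp_rot: [1.0, -0.001, -0.0, 0.001]
contact_force: [0.3, -0.6, -2.1]
opening: 0.288
```

Run:
```python
from h import *
e=imaging.read_camera("side");d=imaging.read_camera("top");where();rel((.617,.260,.266))
cv2.imwrite("pics/t3.png",cv2.resize(d["img"][185:295,260:400,::-1],None,fx=5,fy=5,interpolation=cv2.INTER_CUBIC))
crop(e,(248,240),50,"s3.png",6)
```

```text
t=22.55 pos [0.6169 0.2585 0.4049] x [ 1.0e+00 -2.6e-03  6.0e-04] z [ 6.0e-04 -1.6e-03 -1.0e+00] F [-0.4  0.1 -1.7] op 0.289
t [ 1.000e-01 -1.700e+00  1.389e+02] w [ 0.0016 -0.0006 -0.0026]
```

View pics/t3.png

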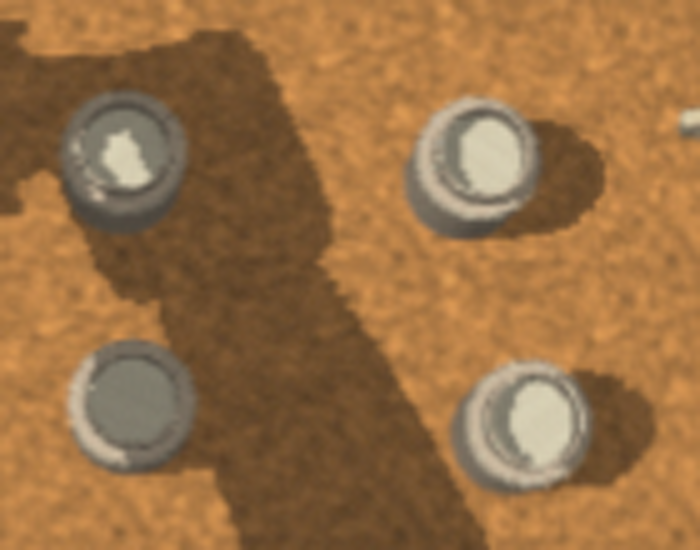

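View pics/s3.png

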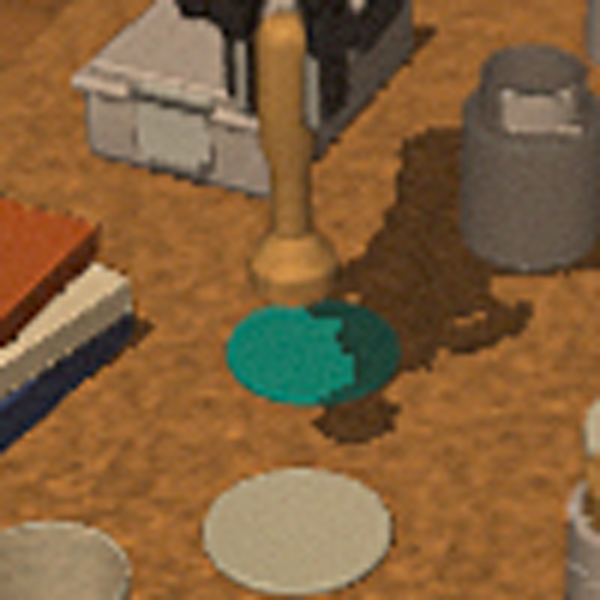

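Run:
```python
from h import *
d=imaging.read_camera("top")
u0,v0,u1,v1,s=260,185,400,295,5
im=cv2.resize(d["img"][v0:v1,u0:u1,::-1],None,fx=s,fy=s,interpolation=cv2.INTER_CUBIC)
for x,y in((.4471,-.0305),(.600,-.0245),(.598,-.2406),(.4368,-.2700)):
    for z,r,c in((.104,.0265,(0,255,0)),(.054,.025,(0,0,255))):
        q=(silh(d,[(x,y,z,r)])-[u0-.5,v0-.5])*s-.5
        cv2.polylines(im,[np.round(q*16).astype(np.int32)],True,c,1,cv2.LINE_AA,4)
cv2.imwrite("pics/t4.png",im)
```

```text
(no output)
```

View pics/t4.png

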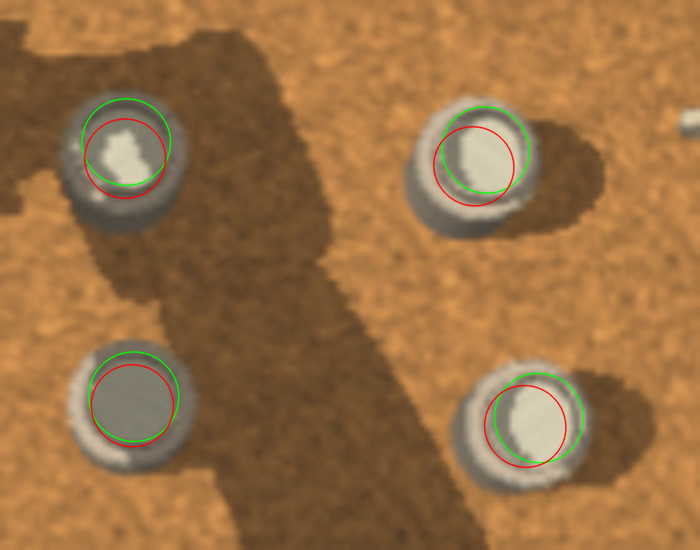

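Request:
{"name": "apply_moves", "arguments": {"steps": [{"tx": 0,"ty": -1.5,"tz": 30,"wx": 0.002,"wy": 0,"wz": -0.002},{"tx": 0,"ty": -1.5,"tz": 60,"wx": 0.002,"wy": 0,"wz": -0.002},{"tx": 0,"ty": -1.5,"tz": 90,"wx": 0.002,"wy": 0,"wz": -0.002},{"tx": 0,"ty": -1.5,"tz": 115,"wx": 0.002,"wy": 0,"wz": -0.002},{"tx": 0,"ty": -1.5,"tz": 127,"wx": 0.002,"wy": 0,"wz": -0.002},{"tx": 0,"ty": -1.5,"tz": 133,"wx": 0.002,"wy": 0,"wz": -0.002},{"tx": 0,"ty": -1.5,"tz": 133,"wx": 0.002,"wy": 0,"wz": -0.002},{"tx": 0,"ty": -1.5,"tz": 133,"wx": 0.002,"wy": 0,"wz": -0.002}]}}

```text
time: 23.4
eef_pos: [0.6174, 0.2613, 0.274]
tcp_rot: [1.0, 0.0, 0.002, -0.001]
contact_force: [0.9, -0.2, -0.8]
opening: 0.291
```

Run:
```python
from h import *
e=imaging.read_camera("side");where();rel((.617,.260,.266))
crop(e,(315,190),50,"s5.png",6);crop(e,(248,240),50,"s5b.png",6)
```

```text
t=23.45 pos [0.6174 0.2614 0.2743] x [1.0e+00 8.0e-04 4.3e-03] z [ 0.0043  0.0019 -1.    ] F [-0.2 -0.2 -1.5] op 0.286
t [-0.5  1.4  8.3] w [-0.0019 -0.0043  0.0008]
```

View pics/s5.png

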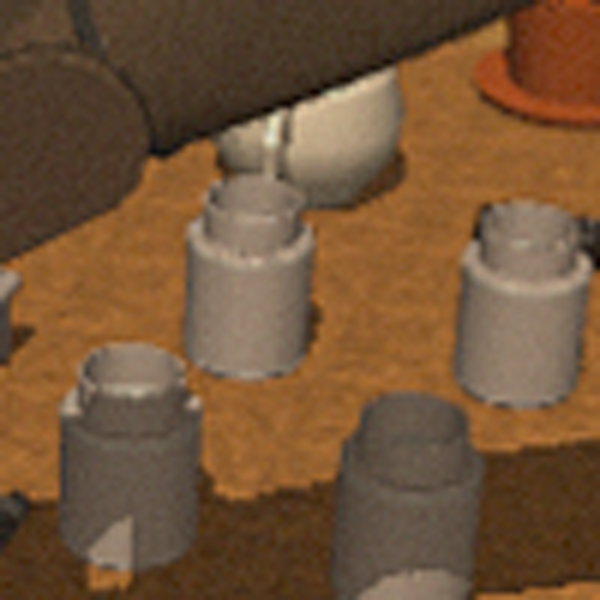

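View pics/s5b.png

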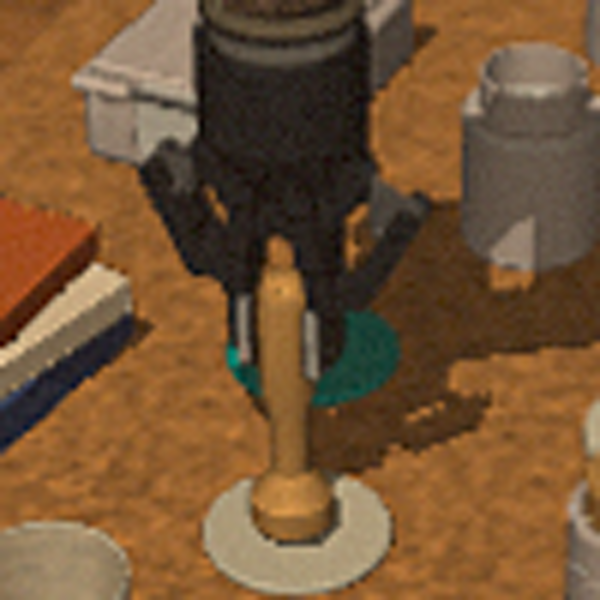

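All four necks now look deep and empty, and the tamper foot hangs over the coaster centre. Setting it down.

Request:
{"name": "apply_moves", "arguments": {"steps": [{"tx": 0,"ty": 1,"tz": 4,"wx": -0.002,"wy": -0.004,"wz": 0},{"tx": 0,"ty": 1,"tz": 8,"wx": -0.002,"wy": -0.004,"wz": 0},{"tx": 0,"ty": 1,"tz": 9,"wx": -0.002,"wy": -0.004,"wz": 0},{"tx": 0,"ty": 1,"tz": 9,"wx": -0.002,"wy": -0.004,"wz": 0}]}}

```text
time: 23.85
eef_pos: [0.6173, 0.2606, 0.2661]
tcp_rot: [1.0, 0.001, -0.001, 0.0]
contact_force: [-1.9, -0.9, 7.2]
opening: 0.286
```

Request:
{"name": "apply_moves", "arguments": {"steps": [{"tx": 0,"ty": 0,"tz": 0,"wx": 0,"wy": 0,"wz": 0},{"tx": 0,"ty": 0,"tz": 0,"wx": 0,"wy": 0,"wz": 0},{"tx": 0,"ty": 0,"tz": 0,"wx": 0,"wy": 0,"wz": 0}]}}

```text
time: 24.15
eef_pos: [0.6173, 0.2606, 0.2661]
tcp_rot: [1.0, 0.001, -0.0, 0.0]
contact_force: [-2.3, 0.1, 6.2]
opening: 0.289
```

Request:
{"name": "apply_moves", "arguments": {"steps": [{"tx": 0,"ty": 0,"tz": 0,"wx": 0,"wy": 0,"wz": 0},{"tx": 0,"ty": 0,"tz": 0,"wx": 0,"wy": 0,"wz": 0},{"tx": 0,"ty": 0,"tz": 0,"wx": 0,"wy": 0,"wz": 0},{"tx": 0,"ty": 0,"tz": 0,"wx": 0,"wy": 0,"wz": 0}], "hand": 0.65}}

```text
time: 24.55
eef_pos: [0.6167, 0.2603, 0.2629]
tcp_rot: [1.0, 0.0, -0.002, 0.001]
contact_force: [0.2, 0.5, -0.0]
opening: 0.65
```

Run:
```python
from h import *
e=imaging.read_camera("side");where()
crop(e,(248,240),50,"s6.png",6)
```

```text
t=24.60 pos [0.6167 0.2603 0.2628] x [ 1.      0.001  -0.0035] z [-0.0035 -0.0011 -1.    ] F [ 0.6 -0.5  0.4] op 0.653
```

View pics/s6.png

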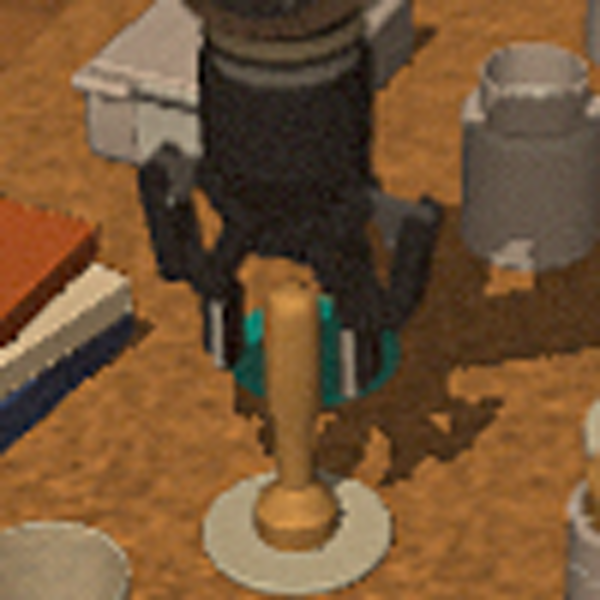

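The tamper is upright on the coaster. Next is the stack: I'll centre it with two crossed squeezes, yaw 90° first.

Request:
{"name": "apply_moves", "arguments": {"steps": [{"tx": 0,"ty": 0,"tz": -30,"wx": 0,"wy": 0,"wz": 0},{"tx": 0,"ty": 0,"tz": -70,"wx": 0,"wy": 0,"wz": 0},{"tx": 0,"ty": 0,"tz": -110,"wx": 0,"wy": 0,"wz": 0},{"tx": -45,"ty": -7,"tz": -120,"wx": 0,"wy": 0,"wz": -0.14},{"tx": -90,"ty": -14,"tz": -120,"wx": 0,"wy": 0,"wz": -0.28},{"tx": -130,"ty": -20,"tz": -120,"wx": 0,"wy": 0,"wz": -0.42},{"tx": -165,"ty": -26,"tz": -120,"wx": 0,"wy": 0,"wz": -0.56},{"tx": -178,"ty": -27,"tz": -120,"wx": 0,"wy": 0,"wz": -0.7},{"tx": -178,"ty": -27,"tz": -120,"wx": 0,"wy": 0,"wz": -0.84},{"tx": -178,"ty": -27,"tz": -120,"wx": 0,"wy": 0,"wz": -0.98},{"tx": -178,"ty": -27,"tz": -120,"wx": 0,"wy": 0,"wz": -1.12},{"tx": -178,"ty": -27,"tz": -120,"wx": 0,"wy": 0,"wz": -1.26}], "hand": 0.85}}

```text
time: 25.8
eef_pos: [0.4389, 0.2873, 0.3837]
tcp_rot: [0.806, 0.592, -0.001, -0.0]
contact_force: [0.5, -0.3, -0.5]
opening: 0.849
```

Request:
{"name": "apply_moves", "arguments": {"steps": [{"tx": 0,"ty": 0,"tz": 0,"wx": 0,"wy": 0,"wz": -0.14},{"tx": 0,"ty": 0,"tz": 0,"wx": 0,"wy": 0,"wz": -0.28},{"tx": 0,"ty": 0,"tz": 0,"wx": 0,"wy": 0,"wz": -0.31},{"tx": 0,"ty": 0,"tz": 0,"wx": 0,"wy": 0,"wz": -0.31}]}}

```text
time: 26.2
eef_pos: [0.439, 0.2872, 0.3836]
tcp_rot: [0.707, 0.707, -0.001, -0.001]
contact_force: [-0.1, 0.6, -0.2]
opening: 0.85
```

Run:
```python
from h import *
e=imaging.read_camera("side");d=imaging.read_camera("top");where()
m=sum(r["region"] for r in spotter.trace("side","cap_1"))>0
print("stack side",fit([(e,m.astype(float))],STACK(4),(.439,.285)), m.sum())
r=spotter.trace("side","tamper")[0]; print("T",fit([(e,r["region"].astype(float))],TAMP(),(.617,.26)))
r=spotter.trace("side","coaster"); 
for q in r: print("C",q["uv"],q["region"].sum(),fit([(e,q["region"].astype(float))],COAST,atz(e,q["uv"],0)[:2]))
rel((.439,.287,.30),np.pi/2)
crop(e,(300,260),50,"s7.png",6)
```

```text
t=26.30 pos [0.439  0.2872 0.3836] x [ 6.0e-04  1.0e+00 -1.1e-03] z [-0.0031 -0.0011 -1.    ] F [0.2 0.5 0.4] op 0.851
stack side (array([0.43772769, 0.28527459]), np.float64(47.61276432141484)) 1088
T (array([0.61621446, 0.25958002]), np.float64(20.846997308727413))
C [322.9, 257.4] 589 (array([0.44687554, 0.10843537]), np.float64(219.98505190311417))
C [246.5, 280.7] 319 (array([0.61529796, 0.26235324]), np.float64(232.01685505574778))
C [252.8, 245.3] 206 (array([0.66720888, 0.11854601]), np.float64(222.20778162245293))
t [-0.1  0.2 83.7] w [-0.003   0.001  -0.0002]
```

View pics/s7.png

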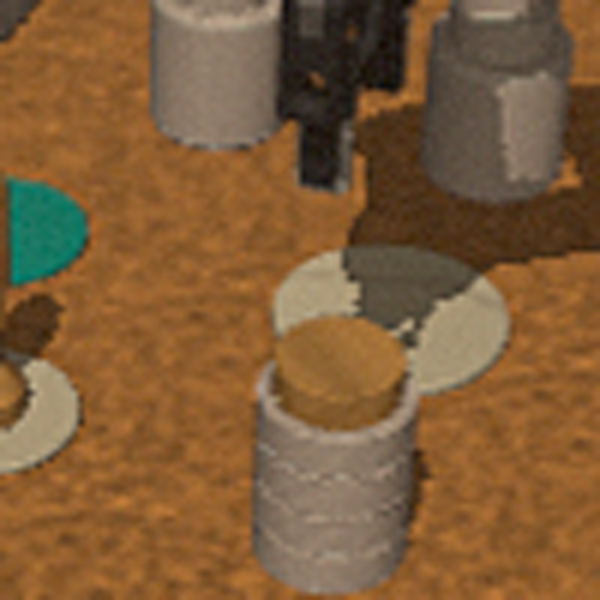

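Request:
{"name": "apply_moves", "arguments": {"steps": [{"tx": -1,"ty": 0,"tz": 40,"wx": -0.003,"wy": 0.001,"wz": 0},{"tx": -1,"ty": 0,"tz": 75,"wx": -0.003,"wy": 0.001,"wz": 0},{"tx": -1,"ty": 0,"tz": 100,"wx": -0.003,"wy": 0.001,"wz": 0},{"tx": -1,"ty": 0,"tz": 114,"wx": -0.003,"wy": 0.001,"wz": 0},{"tx": -1,"ty": 0,"tz": 114,"wx": -0.003,"wy": 0.001,"wz": 0},{"tx": -1,"ty": 0,"tz": 114,"wx": -0.003,"wy": 0.001,"wz": 0}]}}

```text
time: 27.05
eef_pos: [0.4392, 0.2863, 0.2707]
tcp_rot: [0.707, 0.707, 0.001, 0.0]
contact_force: [0.0, 0.5, 0.4]
opening: 0.852
```

Run:
```python
from h import *
e=imaging.read_camera("side");where()
crop(e,(300,260),50,"s8.png",6)
```

```text
t=27.10 pos [0.4395 0.2865 0.2714] x [-2.0e-04  1.0e+00  1.1e-03] z [ 0.0027  0.0011 -1.    ] F [-0.1 -0.4  0.7] op 0.851
```

View pics/s8.png

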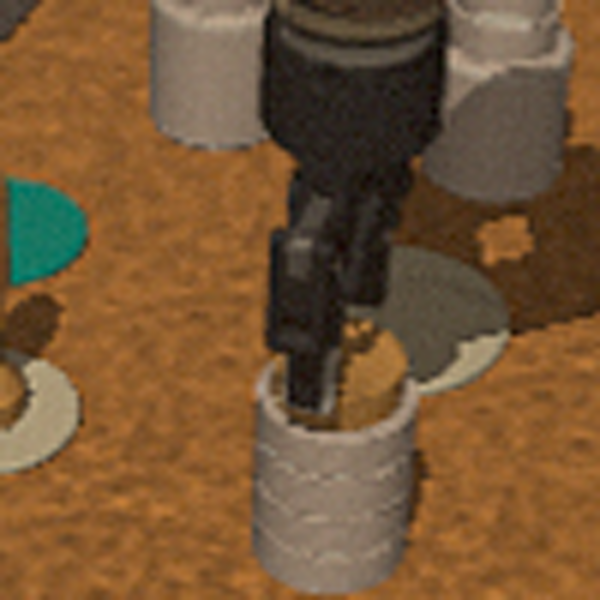

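Request:
{"name": "apply_moves", "arguments": {"steps": [{"tx": 0,"ty": 0,"tz": 0,"wx": 0,"wy": 0,"wz": 0},{"tx": 0,"ty": 0,"tz": 0,"wx": 0,"wy": 0,"wz": 0},{"tx": 0,"ty": 0,"tz": 0,"wx": 0,"wy": 0,"wz": 0},{"tx": 0,"ty": 0,"tz": 0,"wx": 0,"wy": 0,"wz": 0},{"tx": 0,"ty": 0,"tz": 0,"wx": 0,"wy": 0,"wz": 0}], "hand": 0.3, "force": 20}}

```text
time: 27.6
eef_pos: [0.4395, 0.2866, 0.2719]
tcp_rot: [0.707, 0.707, 0.002, 0.001]
contact_force: [-1.1, 1.9, 6.1]
opening: 0.658
```

Run:
```python
from h import *
e=imaging.read_camera("side");where()
crop(e,(300,260),50,"s9.png",6)
```

```text
t=27.65 pos [0.4395 0.2866 0.2718] x [-2.0e-04  1.0e+00  1.9e-03] z [ 0.0037  0.0019 -1.    ] F [-0.9  1.   5.9] op 0.659
```

View pics/s9.png

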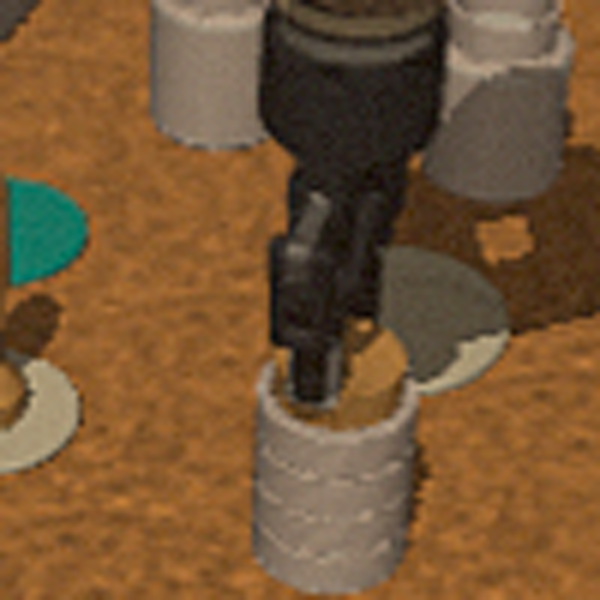

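Request:
{"name": "apply_moves", "arguments": {"steps": [{"tx": 0,"ty": 0,"tz": 0,"wx": 0,"wy": 0,"wz": 0},{"tx": 0,"ty": 0,"tz": 0,"wx": 0,"wy": 0,"wz": 0},{"tx": 0,"ty": 0,"tz": 0,"wx": 0,"wy": 0,"wz": 0}], "hand": 0.87}}

```text
time: 27.95
eef_pos: [0.4384, 0.2859, 0.2692]
tcp_rot: [0.707, 0.707, -0.001, -0.0]
contact_force: [-1.1, -0.6, 0.3]
opening: 0.872
```

Run:
```python
from h import *
e=imaging.read_camera("side");where();rel((.439,.2866,.272),0)
```

```text
t=28.00 pos [0.4384 0.2859 0.2692] x [-2.e-04  1.e+00 -6.e-04] z [-1.1e-03 -6.0e-04 -1.0e+00] F [0.2 0.3 0.3] op 0.874
t [ 0.7  0.5 -2.8] w [-3.000e-04  1.300e-03  1.571e+00]
```

Request:
{"name": "apply_moves", "arguments": {"steps": [{"tx": 0.7,"ty": 0,"tz": -2,"wx": 0,"wy": 0,"wz": 0.15},{"tx": 0.7,"ty": 0,"tz": -2,"wx": 0,"wy": 0,"wz": 0.3},{"tx": 0.7,"ty": 0,"tz": -2,"wx": 0,"wy": 0,"wz": 0.45},{"tx": 0.7,"ty": 0,"tz": -2,"wx": 0,"wy": 0,"wz": 0.6},{"tx": 0.7,"ty": 0,"tz": -2,"wx": 0,"wy": 0,"wz": 0.75},{"tx": 0.7,"ty": 0,"tz": -2,"wx": 0,"wy": 0,"wz": 0.9},{"tx": 0.7,"ty": 0,"tz": -2,"wx": 0,"wy": 0,"wz": 1.05},{"tx": 0.7,"ty": 0,"tz": -2,"wx": 0,"wy": 0,"wz": 1.2},{"tx": 0.7,"ty": 0,"tz": -2,"wx": 0,"wy": 0,"wz": 1.35},{"tx": 0.7,"ty": 0,"tz": -2,"wx": 0,"wy": 0,"wz": 1.5},{"tx": 0.7,"ty": 0,"tz": -2,"wx": 0,"wy": 0,"wz": 1.571},{"tx": 0.7,"ty": 0,"tz": -2,"wx": 0,"wy": 0,"wz": 1.571}]}}

```text
time: 29.2
eef_pos: [0.4386, 0.2867, 0.2713]
tcp_rot: [1.0, 0.0, -0.0, 0.0]
contact_force: [-0.8, 0.3, 0.3]
opening: 0.87
```

Request:
{"name": "apply_moves", "arguments": {"steps": [{"tx": 0,"ty": 0,"tz": 0,"wx": 0,"wy": 0,"wz": 0},{"tx": 0,"ty": 0,"tz": 0,"wx": 0,"wy": 0,"wz": 0},{"tx": 0,"ty": 0,"tz": 0,"wx": 0,"wy": 0,"wz": 0},{"tx": 0,"ty": 0,"tz": 0,"wx": 0,"wy": 0,"wz": 0},{"tx": 0,"ty": 0,"tz": 0,"wx": 0,"wy": 0,"wz": 0}], "hand": 0.3, "force": 20}}

```text
time: 29.7
eef_pos: [0.4386, 0.2868, 0.2718]
tcp_rot: [1.0, 0.0, -0.0, 0.0]
contact_force: [-3.2, -0.8, 2.6]
opening: 0.656
```

Run:
```python
from h import *
e=imaging.read_camera("side");where()
crop(e,(300,260),50,"s10.png",6)
```

```text
t=29.75 pos [0.4386 0.2868 0.2718] x [ 1.e+00  3.e-04 -6.e-04] z [-6.e-04 -2.e-04 -1.e+00] F [-3.  -0.4  2.6] op 0.658
```

View pics/s10.png

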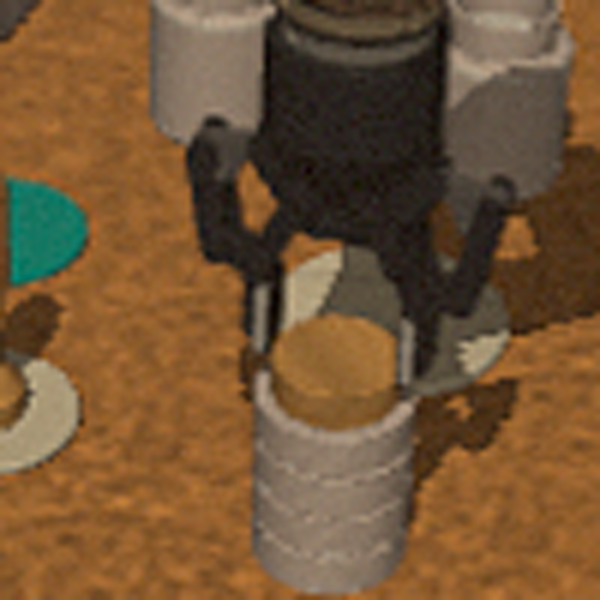

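Run:
```python
from h import *
d=imaging.read_camera("top")
sat=cv2.cvtColor(d["img"],cv2.COLOR_RGB2HSV)[:,:,1]
for th in(80,95,110):
    steel=(sat<th).astype(float)
    for x0 in((.4471,-.0303),(.6000,-.0236),(.5980,-.2403),(.4368,-.2695)):
        print(th,fit([(d,steel)],CADDY,x0))
cv2.imwrite("pics/t5.png",cv2.resize(d["img"][150:310,130:400,::-1],None,fx=2.9,fy=2.9,interpolation=cv2.INTER_CUBIC))
```

```text
80 (array([ 0.44709354, -0.03011149]), np.float64(18.361261053440984))
80 (array([ 0.60002879, -0.02369767]), np.float64(42.37170319108036))
80 (array([ 0.59747508, -0.24056789]), np.float64(44.72498269896194))
80 (array([ 0.43564593, -0.26877161]), np.float64(43.86379084967321))
95 (array([ 0.44668616, -0.02967169]), np.float64(13.788988850442138))
95 (array([ 0.59931133, -0.02328144]), np.float64(23.133963860053825))
95 (array([ 0.59806279, -0.24084717]), np.float64(27.224990388312186))
95 (array([ 0.43610392, -0.26972942]), np.float64(25.457793156478278))
110 (array([ 0.44661037, -0.03013679]), np.float64(14.000553633217994))
110 (array([ 0.59929736, -0.02353788]), np.float64(14.13350249903883))
110 (array([ 0.59843374, -0.24085789]), np.float64(14.157508650519032))
110 (array([ 0.43624521, -0.26949855]), np.float64(14.888396770472895))
```

View pics/t5.png

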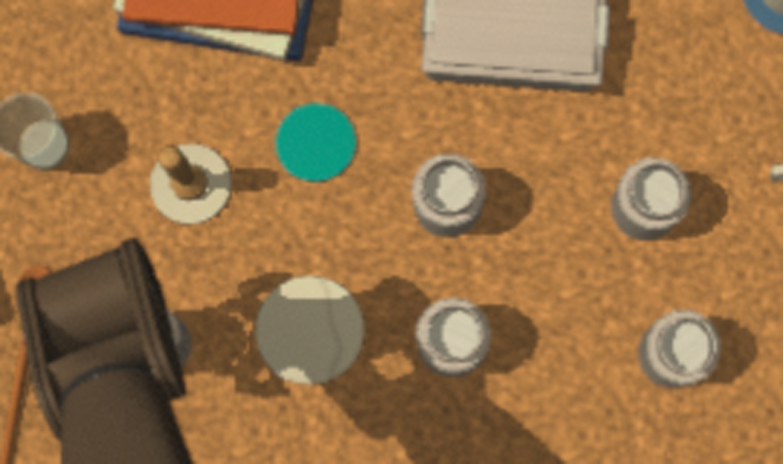

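Request:
{"name": "apply_moves", "arguments": {"steps": [{"tx": 0,"ty": 0,"tz": 0,"wx": 0,"wy": 0,"wz": 0},{"tx": 0,"ty": 0,"tz": 0,"wx": 0,"wy": 0,"wz": 0},{"tx": 0,"ty": 0,"tz": 0,"wx": 0,"wy": 0,"wz": 0}], "hand": 0.3, "force": 50}}

```text
time: 30.1
eef_pos: [0.4387, 0.2869, 0.2722]
tcp_rot: [1.0, 0.0, -0.0, 0.0]
contact_force: [-3.9, -0.4, 5.0]
opening: 0.635
```

Request:
{"name": "apply_moves", "arguments": {"steps": [{"tx": 0,"ty": 0,"tz": -6,"wx": 0,"wy": 0,"wz": 0},{"tx": 0,"ty": 0,"tz": -14,"wx": 0,"wy": 0,"wz": 0},{"tx": 0,"ty": 0,"tz": -25,"wx": 0,"wy": 0,"wz": 0},{"tx": 0,"ty": 0,"tz": -45,"wx": 0,"wy": 0,"wz": 0},{"tx": 0,"ty": 0,"tz": -70,"wx": 0,"wy": 0,"wz": 0},{"tx": 0,"ty": 0,"tz": -90,"wx": 0,"wy": 0,"wz": 0},{"tx": 0,"ty": 0,"tz": -90,"wx": 0,"wy": 0,"wz": 0},{"tx": 0,"ty": 0,"tz": -90,"wx": 0,"wy": 0,"wz": 0}]}}

```text
time: 30.9
eef_pos: [0.4387, 0.2867, 0.3621]
tcp_rot: [1.0, -0.0, 0.001, -0.0]
contact_force: [0.1, 0.6, -2.3]
opening: 0.639
```

Run:
```python
from h import *
e=imaging.read_camera("side");where();rel((.4466,-.0301,.36))
crop(e,(300,240),50,"s11.png",6)
```

```text
t=30.95 pos [0.4384 0.2866 0.3609] x [ 1.e+00 -1.e-04 -1.e-03] z [-1.e-03 -5.e-04 -1.e+00] F [-0.3  0.1 -2.3] op 0.641
t [  8.2 316.7   1. ] w [ 0.0005  0.001  -0.0001]
```

View pics/s11.png

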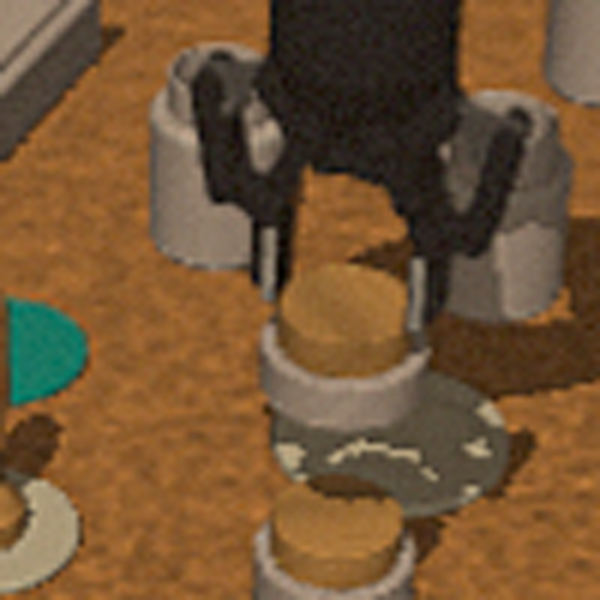

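One cap came off cleanly. Carrying it to the near-centre caddy.

Request:
{"name": "apply_moves", "arguments": {"steps": [{"tx": 1,"ty": 25,"tz": 0,"wx": 0,"wy": 0,"wz": 0},{"tx": 2,"ty": 60,"tz": 0,"wx": 0,"wy": 0,"wz": 0},{"tx": 3,"ty": 100,"tz": 0,"wx": 0,"wy": 0,"wz": 0},{"tx": 4,"ty": 140,"tz": 0,"wx": 0,"wy": 0,"wz": 0},{"tx": 5,"ty": 180,"tz": 0,"wx": 0,"wy": 0,"wz": 0},{"tx": 6,"ty": 220,"tz": 0,"wx": 0,"wy": 0,"wz": 0},{"tx": 7,"ty": 260,"tz": 0,"wx": 0,"wy": 0,"wz": 0},{"tx": 8,"ty": 290,"tz": 0,"wx": 0,"wy": 0,"wz": 0},{"tx": 8,"ty": 310,"tz": 0,"wx": 0,"wy": 0,"wz": 0},{"tx": 8,"ty": 317,"tz": 0,"wx": 0,"wy": 0,"wz": 0},{"tx": 8,"ty": 317,"tz": 0,"wx": 0,"wy": 0,"wz": 0},{"tx": 8,"ty": 317,"tz": 0,"wx": 0,"wy": 0,"wz": 0}]}}

```text
time: 32.15
eef_pos: [0.4465, -0.0296, 0.3609]
tcp_rot: [1.0, 0.0, -0.001, -0.0]
contact_force: [0.4, -0.8, -1.8]
opening: 0.636
```

Run:
```python
from h import *
e=imaging.read_camera("side");where();rel((.4466,-.0301,.36))
crop(e,(335,200),50,"s12.png",6)
p=readout.get_state()["eef_pos"]; z=p[2]-.2058
for lab,c in(("cap",(p[0],p[1],z,.035)),("neck",(.4466,-.0301,.104,.029)),("body",(.4466,-.0301,0.082,.038))):
    q=(silh(e,[c])-[285,150])*6; print(lab,q.min(0),q.max(0))
```

```text
t=32.20 pos [ 0.4466 -0.0293  0.3611] x [ 1.      0.001  -0.0011] z [-1.1e-03  8.0e-04 -1.0e+00] F [ 0.4 -0.1 -1.9] op 0.639
t [0.  0.8 1.1] w [-0.0008  0.0011  0.001 ]
cap [228.66127362 238.68501554] [366.18668618 306.6590827 ]
neck [233.95354689 328.87367095] [345.86223209 386.9655274 ]
body [213.85557844 355.74871099] [359.38771795 432.82959092]
```

View pics/s12.png

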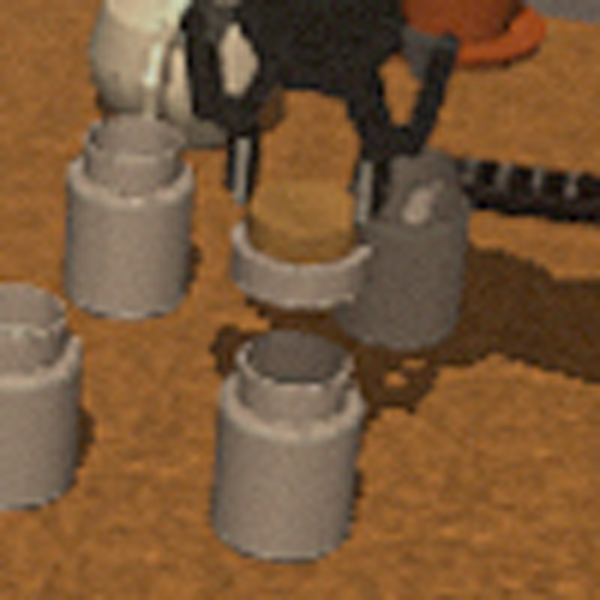

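Request:
{"name": "apply_moves", "arguments": {"steps": [{"tx": 0,"ty": 0,"tz": 15,"wx": 0,"wy": 0.001,"wz": 0},{"tx": 0,"ty": 0,"tz": 32,"wx": 0,"wy": 0.001,"wz": 0},{"tx": 0,"ty": 0,"tz": 45,"wx": 0,"wy": 0.001,"wz": 0},{"tx": 0,"ty": 0,"tz": 50,"wx": 0,"wy": 0.001,"wz": 0},{"tx": 0,"ty": 0,"tz": 54,"wx": 0,"wy": 0.001,"wz": 0},{"tx": 0,"ty": 0,"tz": 57,"wx": 0,"wy": 0.001,"wz": 0},{"tx": 0,"ty": 0,"tz": 57,"wx": 0,"wy": 0.001,"wz": 0}]}}

```text
time: 32.9
eef_pos: [0.4467, -0.0302, 0.3048]
tcp_rot: [1.0, 0.0, 0.0, 0.0]
contact_force: [-2.1, -0.3, -1.8]
opening: 0.636
```

Run:
```python
from h import *
e=imaging.read_camera("side");where();rel((.4466,-.0301,.2915))
crop(e,(335,200),50,"s13.png",6)
```

```text
t=32.95 pos [ 0.4467 -0.0302  0.3049] x [1.e+00 1.e-04 6.e-04] z [ 6.e-04 -0.e+00 -1.e+00] F [-1.6 -0.1 -1.2] op 0.635
t [-0.1 -0.1 13.4] w [ 0.     -0.0006  0.0001]
```

View pics/s13.png

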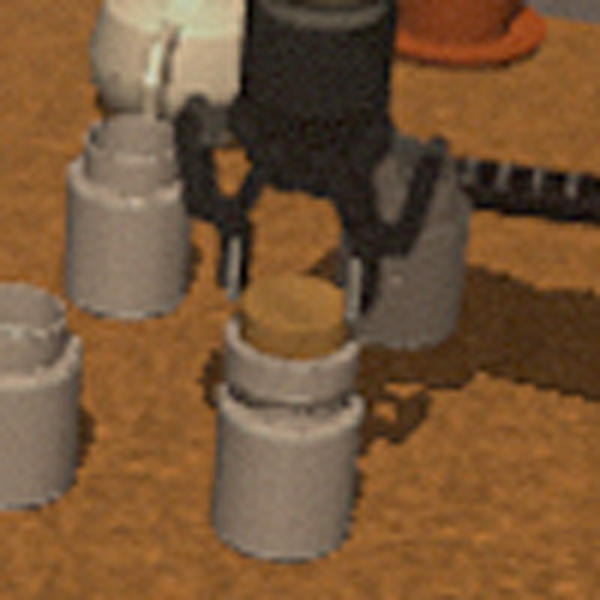

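It's over the neck. Pressing down.

Request:
{"name": "apply_moves", "arguments": {"steps": [{"tx": -0.5,"ty": 0,"tz": 4,"wx": 0,"wy": 0,"wz": 0},{"tx": -0.5,"ty": 0,"tz": 8,"wx": 0,"wy": 0,"wz": 0},{"tx": -0.5,"ty": 0,"tz": 12,"wx": 0,"wy": 0,"wz": 0},{"tx": -0.5,"ty": 0,"tz": 14,"wx": 0,"wy": 0,"wz": 0},{"tx": -0.5,"ty": 0,"tz": 16,"wx": 0,"wy": 0,"wz": 0},{"tx": -0.5,"ty": 0,"tz": 16,"wx": 0,"wy": 0,"wz": 0}]}}

```text
time: 33.55
eef_pos: [0.4471, -0.0303, 0.2924]
tcp_rot: [1.0, 0.0, -0.0, -0.0]
contact_force: [-10.6, 2.7, 20.8]
opening: 0.639
```

Run:
```python
from h import *
e=imaging.read_camera("side");where()
crop(e,(335,200),50,"s14.png",6)
```

```text
t=33.60 pos [ 0.4471 -0.0303  0.2923] x [ 1.e+00  4.e-04 -4.e-04] z [-4.e-04  1.e-04 -1.e+00] F [-11.5   1.7  21.1] op 0.639
```

View pics/s14.png

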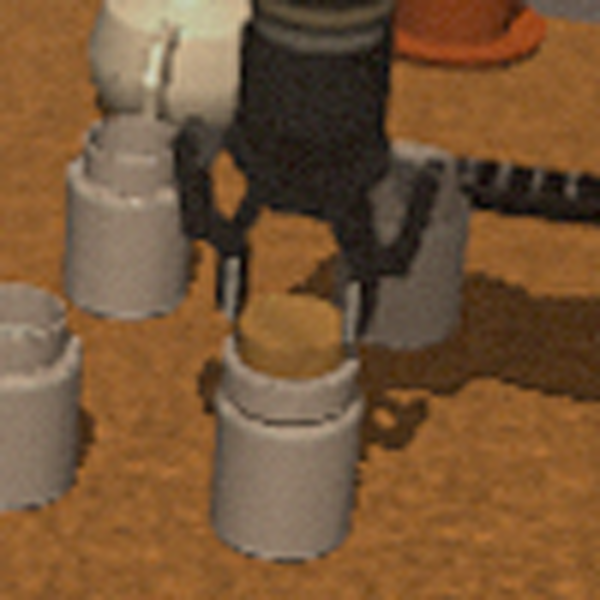

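Seated at the expected height with a 21 N stop. Releasing and returning to the stack.

Request:
{"name": "apply_moves", "arguments": {"steps": [{"tx": 0,"ty": 0,"tz": -5,"wx": 0,"wy": 0,"wz": 0},{"tx": 0,"ty": 0,"tz": -5,"wx": 0,"wy": 0,"wz": 0},{"tx": 0,"ty": 0,"tz": -5,"wx": 0,"wy": 0,"wz": 0},{"tx": 0,"ty": 0,"tz": -5,"wx": 0,"wy": 0,"wz": 0},{"tx": 0,"ty": 0,"tz": -25,"wx": 0,"wy": 0,"wz": 0},{"tx": 0,"ty": 0,"tz": -60,"wx": 0,"wy": 0,"wz": 0},{"tx": 0,"ty": 0,"tz": -90,"wx": 0,"wy": 0,"wz": 0},{"tx": -1,"ty": -40,"tz": -90,"wx": 0,"wy": 0,"wz": 0},{"tx": -3,"ty": -90,"tz": -90,"wx": 0,"wy": 0,"wz": 0},{"tx": -5,"ty": -140,"tz": -90,"wx": 0,"wy": 0,"wz": 0},{"tx": -6,"ty": -190,"tz": -90,"wx": 0,"wy": 0,"wz": 0},{"tx": -7,"ty": -240,"tz": -90,"wx": 0,"wy": 0,"wz": 0}], "hand": 0.87}}

```text
time: 34.8
eef_pos: [0.4387, 0.2117, 0.3784]
tcp_rot: [1.0, -0.0, 0.001, -0.0]
contact_force: [0.1, 0.5, -0.6]
opening: 0.872
```

Request:
{"name": "apply_moves", "arguments": {"steps": [{"tx": -1,"ty": -40,"tz": 0,"wx": 0,"wy": 0,"wz": 0},{"tx": -1,"ty": -70,"tz": 0,"wx": 0,"wy": 0,"wz": 0},{"tx": -1,"ty": -77,"tz": 0,"wx": 0,"wy": 0,"wz": 0},{"tx": -1,"ty": -77,"tz": 0,"wx": 0,"wy": 0,"wz": 0},{"tx": -1,"ty": -77,"tz": 0,"wx": 0,"wy": 0,"wz": 0}]}}

```text
time: 35.3
eef_pos: [0.4383, 0.2859, 0.3782]
tcp_rot: [1.0, -0.0, 0.0, 0.0]
contact_force: [-0.9, -0.1, -0.6]
opening: 0.867
```

```bash
cat >> h.py <<'E'
def caddies(x0s,th=110):
    d=imaging.read_camera("top")
    sat=cv2.cvtColor(d["img"],cv2.COLOR_RGB2HSV)[:,:,1]; steel=(sat<th).astype(float)
    for x0 in x0s: x,c=fit([(d,steel)],CADDY,x0); print("caddy",np.round(x,4),round(c,1))
    return d
E
python3 - <<'E'
from h import *
e=imaging.read_camera("side");where();rel((.4386,.2868,.25))
d=caddies([(.5993,-.0235),(.5984,-.2409),(.4362,-.2695)])
cv2.imwrite("pics/side15.png",e["img"][:,:,::-1])
cv2.imwrite("pics/t15.png",cv2.resize(d["img"][150:310,130:400,::-1],None,fx=2.9,fy=2.9,interpolation=cv2.INTER_CUBIC))
E
```

```text
t=35.35 pos [0.4383 0.2857 0.3784] x [ 1.0e+00 -1.3e-03  7.0e-04] z [ 7.e-04 -5.e-04 -1.e+00] F [-0.7  0.1 -0.9] op 0.869
t [  0.2  -1.2 128.4] w [ 0.0005 -0.0007 -0.0013]
caddy [ 0.5995 -0.0233] 13.0
caddy [ 0.5985 -0.2409] 14.9
caddy [ 0.4363 -0.2694] 14.7
```

View pics/side15.png

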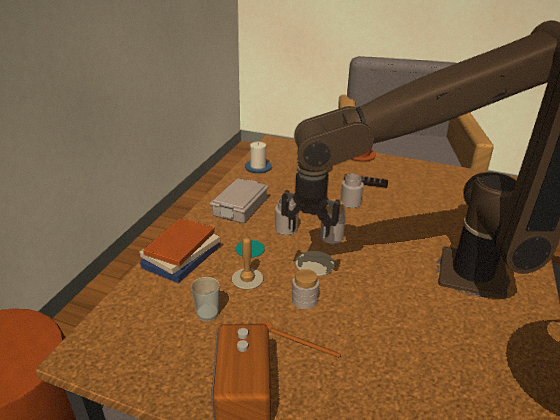

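View pics/t15.png

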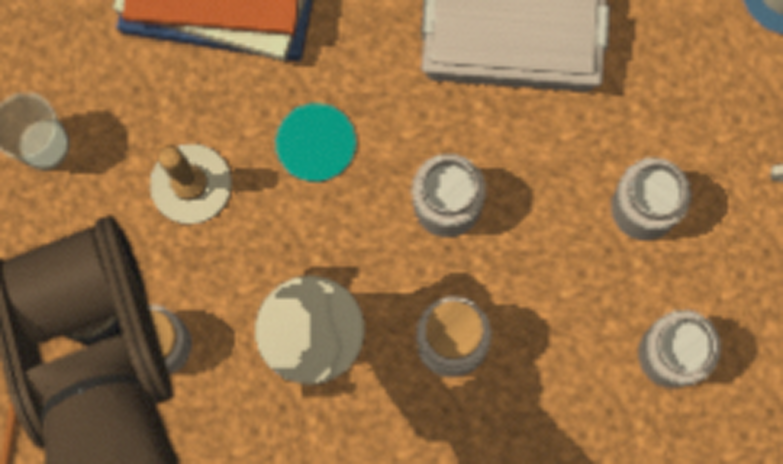

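Request:
{"name": "apply_moves", "arguments": {"steps": [{"tx": 0,"ty": -1,"tz": 40,"wx": 0,"wy": 0,"wz": 0},{"tx": 0,"ty": -1,"tz": 80,"wx": 0,"wy": 0,"wz": 0},{"tx": 0,"ty": -1,"tz": 112,"wx": 0,"wy": 0,"wz": -0.001},{"tx": 0,"ty": -1,"tz": 126,"wx": 0,"wy": 0,"wz": -0.001},{"tx": 0,"ty": -1,"tz": 132,"wx": 0,"wy": 0,"wz": -0.001},{"tx": 0,"ty": -1,"tz": 132,"wx": 0,"wy": 0,"wz": -0.001},{"tx": 0,"ty": -1,"tz": 132,"wx": 0,"wy": 0,"wz": -0.001}]}}

```text
time: 36.1
eef_pos: [0.4392, 0.2879, 0.2486]
tcp_rot: [1.0, 0.0, 0.002, -0.001]
contact_force: [0.7, -0.1, -1.7]
opening: 0.874
```

Request:
{"name": "apply_moves", "arguments": {"steps": [{"tx": 0,"ty": 0,"tz": 0,"wx": 0,"wy": 0,"wz": 0},{"tx": 0,"ty": 0,"tz": 0,"wx": 0,"wy": 0,"wz": 0},{"tx": 0,"ty": 0,"tz": 0,"wx": 0,"wy": 0,"wz": 0},{"tx": 0,"ty": 0,"tz": 0,"wx": 0,"wy": 0,"wz": 0},{"tx": 0,"ty": 0,"tz": 0,"wx": 0,"wy": 0,"wz": 0}], "hand": 0.3, "force": 50}}

```text
time: 36.6
eef_pos: [0.4388, 0.2882, 0.2491]
tcp_rot: [1.0, 0.001, 0.001, -0.0]
contact_force: [-3.1, -1.1, 7.3]
opening: 0.644
```

Run:
```python
from h import *
e=imaging.read_camera("side");where()
crop(e,(300,260),50,"s16.png",6)
```

```text
t=36.65 pos [0.4388 0.2882 0.2492] x [1.     0.0012 0.0029] z [ 2.9e-03  8.0e-04 -1.0e+00] F [-1.8 -1.   6.5] op 0.644
```

View pics/s16.png

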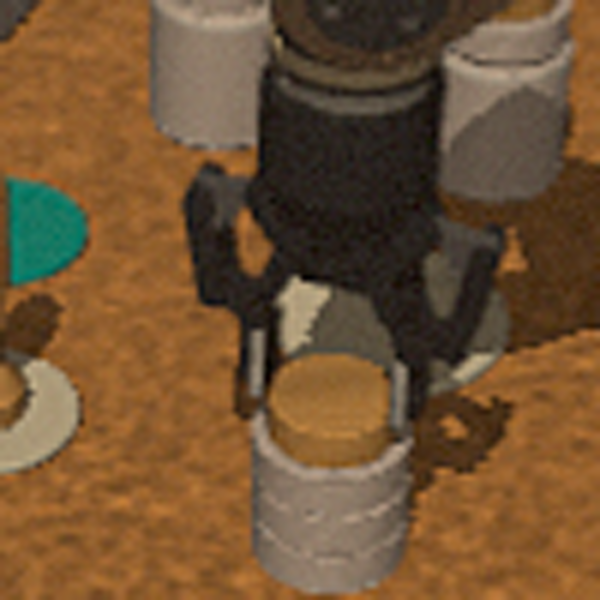

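Request:
{"name": "apply_moves", "arguments": {"steps": [{"tx": 0,"ty": 0,"tz": -6,"wx": 0,"wy": 0,"wz": 0},{"tx": 0,"ty": 0,"tz": -14,"wx": 0,"wy": 0,"wz": 0},{"tx": 0,"ty": 0,"tz": -25,"wx": 0,"wy": 0,"wz": 0},{"tx": 0,"ty": 0,"tz": -45,"wx": 0,"wy": 0,"wz": 0},{"tx": 0,"ty": 0,"tz": -75,"wx": 0,"wy": 0,"wz": 0},{"tx": 0,"ty": 0,"tz": -112,"wx": 0,"wy": 0,"wz": 0},{"tx": 0,"ty": 0,"tz": -112,"wx": 0,"wy": 0,"wz": 0},{"tx": 0,"ty": 0,"tz": -112,"wx": 0,"wy": 0,"wz": 0}]}}

```text
time: 37.45
eef_pos: [0.4383, 0.2877, 0.3602]
tcp_rot: [1.0, 0.001, 0.002, -0.0]
contact_force: [-0.3, -0.3, -2.2]
opening: 0.641
```

Run:
```python
from h import *
e=imaging.read_camera("side");where();rel((.5995,-.0223,.36))
crop(e,(300,240),50,"s17.png",6)
```

```text
t=37.50 pos [0.4378 0.2876 0.3584] x [1.0e+00 1.1e-03 5.0e-04] z [ 5.e-04 -4.e-04 -1.e+00] F [ 0.1 -0.1 -2.2] op 0.640
t [161.4 310.   -1.4] w [ 0.0004 -0.0005  0.0011]
```

View pics/s17.png

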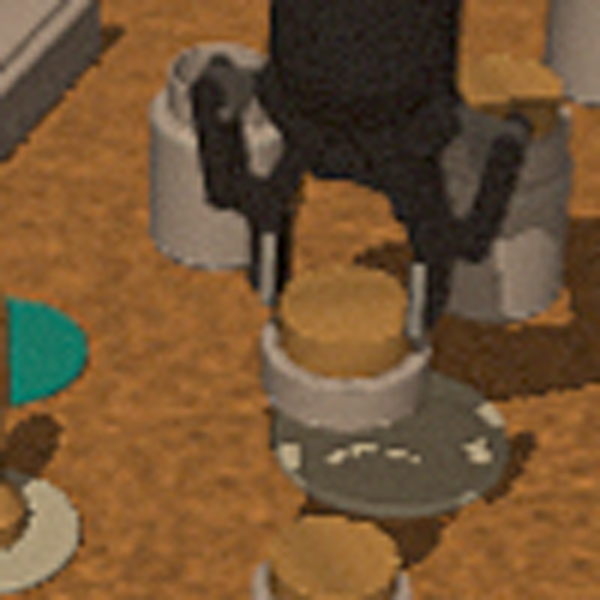

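Request:
{"name": "apply_moves", "arguments": {"steps": [{"tx": 12,"ty": 23,"tz": -2,"wx": 0,"wy": 0,"wz": 0.001},{"tx": 30,"ty": 58,"tz": -2,"wx": 0,"wy": 0,"wz": 0.001},{"tx": 50,"ty": 96,"tz": -2,"wx": 0,"wy": 0,"wz": 0.001},{"tx": 70,"ty": 134,"tz": -2,"wx": 0,"wy": 0,"wz": 0.001},{"tx": 90,"ty": 173,"tz": -2,"wx": 0,"wy": 0,"wz": 0.001},{"tx": 110,"ty": 211,"tz": -2,"wx": 0,"wy": 0,"wz": 0.001},{"tx": 130,"ty": 250,"tz": -2,"wx": 0,"wy": 0,"wz": 0.001},{"tx": 148,"ty": 284,"tz": -2,"wx": 0,"wy": 0,"wz": 0.001},{"tx": 158,"ty": 303,"tz": -2,"wx": 0,"wy": 0,"wz": 0.001},{"tx": 161.5,"ty": 310,"tz": -2,"wx": 0,"wy": 0,"wz": 0.001},{"tx": 161.5,"ty": 310,"tz": -2,"wx": 0,"wy": 0,"wz": 0.001},{"tx": 161.5,"ty": 310,"tz": -2,"wx": 0,"wy": 0,"wz": 0.001}]}}

```text
time: 38.7
eef_pos: [0.5994, -0.0209, 0.3601]
tcp_rot: [1.0, 0.0, -0.0, -0.001]
contact_force: [1.0, 0.1, -1.8]
opening: 0.638
```

Run:
```python
from h import *
e=imaging.read_camera("side");where();rel((.5995,-.0223,.305))
crop(e,(285,195),50,"s18.png",6)
p=readout.get_state()["eef_pos"]; z=p[2]-.2051
for lab,c in(("cap",(p[0],p[1]-.001,z,.035)),("neck",(.5995,-.0233,.104,.029)),("body",(.5995,-.0233,0.082,.038))):
    q=(silh(e,[c])-[235,145])*6; print(lab,q.min(0),q.max(0))
```

```text
t=38.75 pos [ 0.5994 -0.0207  0.3604] x [ 1.0e+00  1.6e-03 -3.0e-04] z [-3.e-04  7.e-04 -1.e+00] F [ 0.1 -0.4 -1.2] op 0.644
t [ 0.1  1.7 55.4] w [-0.0007  0.0003  0.0016]
cap [241.35626842 223.27559547] [375.73260565 287.88137405]
neck [251.95241367 311.36915391] [361.27850575 366.6220966 ]
body [234.33476245 338.23442113] [376.58426013 411.59758297]
```

View pics/s18.png

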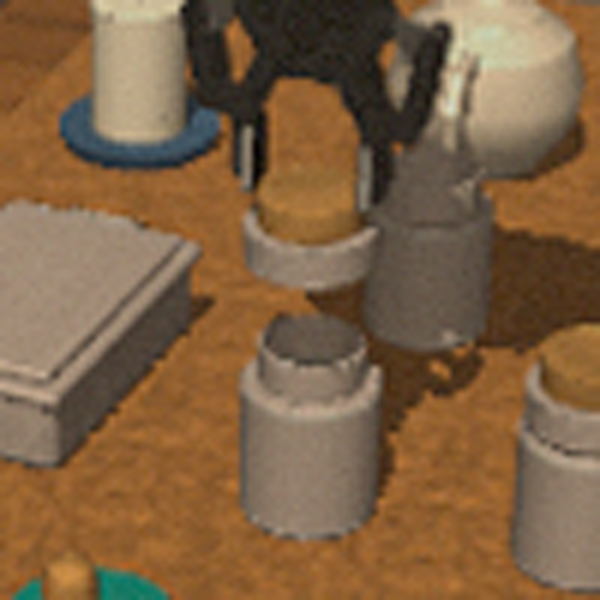

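Request:
{"name": "apply_moves", "arguments": {"steps": [{"tx": -0.5,"ty": 1.5,"tz": 15,"wx": -0.001,"wy": 0,"wz": 0.001},{"tx": -0.5,"ty": 1.5,"tz": 32,"wx": -0.001,"wy": 0,"wz": 0.001},{"tx": -0.5,"ty": 1.5,"tz": 45,"wx": -0.001,"wy": 0,"wz": 0.001},{"tx": -0.5,"ty": 1.5,"tz": 50,"wx": -0.001,"wy": 0,"wz": 0.001},{"tx": -0.5,"ty": 1.5,"tz": 54,"wx": -0.001,"wy": 0,"wz": 0.001},{"tx": -0.5,"ty": 1.5,"tz": 57,"wx": -0.001,"wy": 0,"wz": 0.001},{"tx": -0.5,"ty": 1.5,"tz": 57,"wx": -0.001,"wy": 0,"wz": 0.001}]}}

```text
time: 39.45
eef_pos: [0.5994, -0.0234, 0.3037]
tcp_rot: [1.0, -0.0, -0.0, 0.0]
contact_force: [-1.5, 0.5, -1.5]
opening: 0.641
```

Run:
```python
from h import *
e=imaging.read_camera("side");where();rel((.5995,-.0223,.2908))
crop(e,(285,195),50,"s19.png",6)
```

```text
t=39.50 pos [ 0.5994 -0.0235  0.3039] x [ 1.0e+00 -1.1e-03  5.0e-04] z [ 5.e-04 -6.e-04 -1.e+00] F [-2.1  0.8 -1.3] op 0.639
t [ 0.  -1.2 13.1] w [ 0.0006 -0.0005 -0.0011]
```

View pics/s19.png

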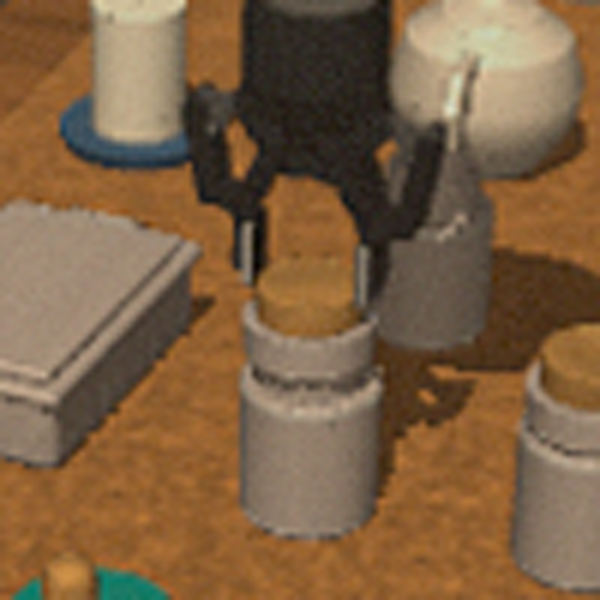

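On the neck. Pressing home.

Request:
{"name": "apply_moves", "arguments": {"steps": [{"tx": -0.5,"ty": 0,"tz": 4,"wx": 0,"wy": 0,"wz": 0},{"tx": -0.5,"ty": 0,"tz": 8,"wx": 0,"wy": 0,"wz": 0},{"tx": -0.5,"ty": 0,"tz": 12,"wx": 0,"wy": 0,"wz": 0},{"tx": -0.5,"ty": 0,"tz": 14,"wx": 0,"wy": 0,"wz": 0},{"tx": -0.5,"ty": 0,"tz": 16,"wx": 0,"wy": 0,"wz": 0},{"tx": -0.5,"ty": 0,"tz": 16,"wx": 0,"wy": 0,"wz": 0}]}}

```text
time: 40.1
eef_pos: [0.5998, -0.0237, 0.2915]
tcp_rot: [1.0, -0.0, 0.001, 0.001]
contact_force: [-8.1, 2.8, 15.5]
opening: 0.645
```

Run:
```python
from h import *
e=imaging.read_camera("side");where()
crop(e,(285,195),50,"s20.png",6)
```

```text
t=40.15 pos [ 0.5998 -0.0237  0.2914] x [ 1.0e+00 -8.0e-04  2.4e-03] z [ 0.0024 -0.0014 -1.    ] F [-7.8  2.8 13.5] op 0.643
```

View pics/s20.png

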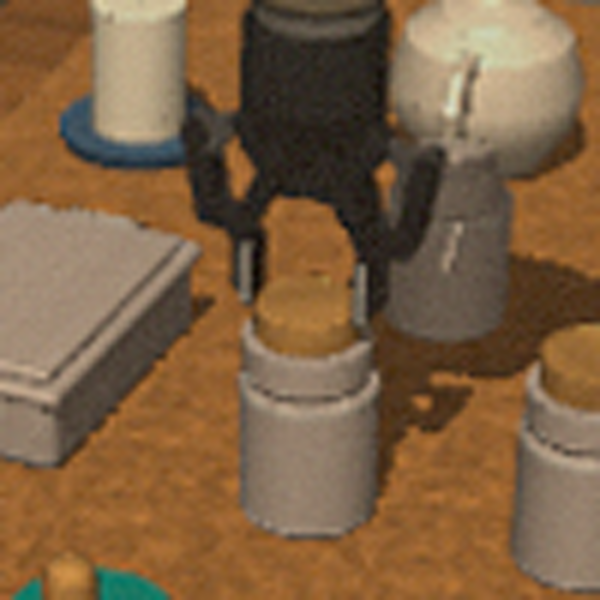

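This cap is seated at TCP z 0.2915. The far caddy behind has shifted right by about 4 px since the last frame, which is the knock the task warned of, so I'll re-measure it. Releasing and going back to the stack.

Request:
{"name": "apply_moves", "arguments": {"steps": [{"tx": 0,"ty": 0,"tz": -4,"wx": 0,"wy": 0,"wz": 0},{"tx": 0,"ty": 0,"tz": -4,"wx": 0,"wy": 0,"wz": 0},{"tx": 0,"ty": 0,"tz": -4,"wx": 0,"wy": 0,"wz": 0},{"tx": 0,"ty": 0,"tz": -4,"wx": 0,"wy": 0,"wz": 0},{"tx": 0,"ty": 0,"tz": -25,"wx": 0,"wy": 0,"wz": 0},{"tx": 0,"ty": 0,"tz": -60,"wx": 0,"wy": 0,"wz": 0},{"tx": 0,"ty": 0,"tz": -90,"wx": 0,"wy": 0,"wz": 0},{"tx": -20,"ty": -39,"tz": -90,"wx": 0,"wy": 0,"wz": 0},{"tx": -42,"ty": -82,"tz": -90,"wx": 0,"wy": 0,"wz": 0},{"tx": -64,"ty": -125,"tz": -90,"wx": 0,"wy": 0,"wz": 0},{"tx": -86,"ty": -168,"tz": -90,"wx": 0,"wy": 0,"wz": 0},{"tx": -108,"ty": -211,"tz": -90,"wx": 0,"wy": 0,"wz": 0}], "hand": 0.87}}

```text
time: 41.35
eef_pos: [0.4901, 0.1889, 0.3773]
tcp_rot: [1.0, -0.001, 0.001, 0.0]
contact_force: [0.1, 0.0, 0.6]
opening: 0.865
```

Request:
{"name": "apply_moves", "arguments": {"steps": [{"tx": -22,"ty": -43,"tz": 0,"wx": 0,"wy": 0,"wz": 0},{"tx": -42,"ty": -82,"tz": 0,"wx": 0,"wy": 0,"wz": 0},{"tx": -52,"ty": -99,"tz": 0,"wx": 0,"wy": 0,"wz": 0},{"tx": -52,"ty": -99,"tz": 0,"wx": 0,"wy": 0,"wz": 0},{"tx": -52,"ty": -99,"tz": 0,"wx": 0,"wy": 0,"wz": 0}]}}

```text
time: 41.85
eef_pos: [0.4393, 0.2867, 0.3771]
tcp_rot: [1.0, 0.0, 0.001, 0.001]
contact_force: [-0.2, -0.7, 0.1]
opening: 0.875
```

Run:
```python
from h import *
e=imaging.read_camera("side");where();rel((.4386,.2868,.227))
d=caddies([(.57,-.2409),(.4362,-.2695)])
cv2.imwrite("pics/side21.png",e["img"][:,:,::-1])
cv2.imwrite("pics/t21.png",cv2.resize(d["img"][150:310,130:400,::-1],None,fx=2.9,fy=2.9,interpolation=cv2.INTER_CUBIC))
```

```text
t=41.90 pos [0.4396 0.2862 0.3772] x [ 1.     -0.0012  0.0013] z [ 0.0013 -0.0015 -1.    ] F [-0.4 -0.4 -0. ] op 0.865
t [ -1.2  -0.8 150.2] w [ 0.0015 -0.0013 -0.0012]
caddy [ 0.5907 -0.255 ] 13.3
caddy [ 0.4367 -0.2695] 13.7
```

View pics/side21.png

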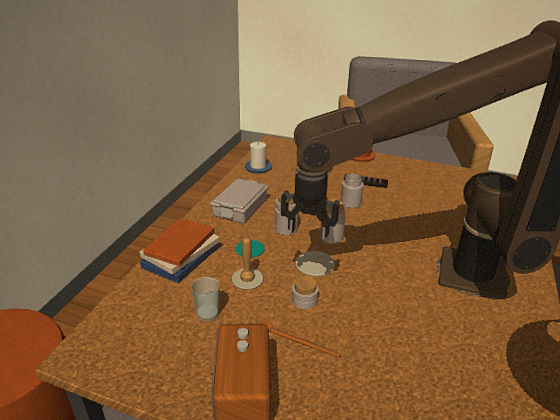

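View pics/t21.png

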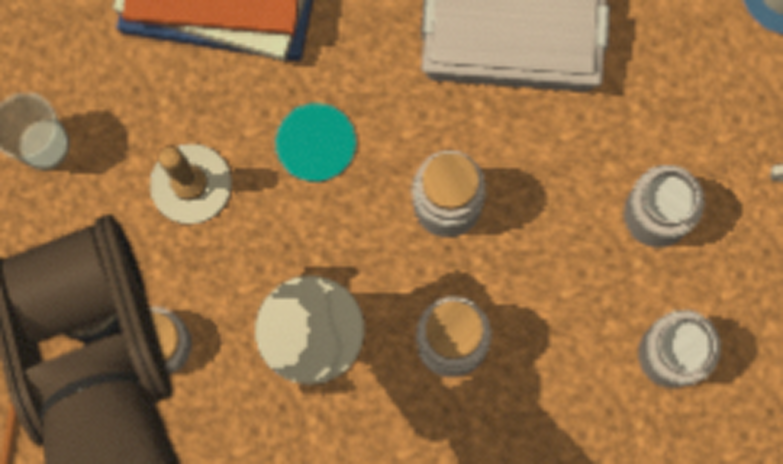

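The knocked caddy is now at (0.5907, -0.255), upright, and its follower still looks deep. Taking the third cap.

Request:
{"name": "apply_moves", "arguments": {"steps": [{"tx": -0.5,"ty": -0.5,"tz": 40,"wx": 0.001,"wy": 0,"wz": -0.001},{"tx": -0.5,"ty": -0.5,"tz": 85,"wx": 0.001,"wy": 0,"wz": -0.001},{"tx": -0.5,"ty": -0.5,"tz": 120,"wx": 0.001,"wy": 0,"wz": -0.001},{"tx": -0.5,"ty": -0.5,"tz": 142,"wx": 0.001,"wy": 0,"wz": -0.001},{"tx": -0.5,"ty": -0.5,"tz": 152,"wx": 0.001,"wy": 0,"wz": -0.001},{"tx": -0.5,"ty": -0.5,"tz": 152,"wx": 0.001,"wy": 0,"wz": -0.001},{"tx": -0.5,"ty": -0.5,"tz": 152,"wx": 0.001,"wy": 0,"wz": -0.001}]}}

```text
time: 42.65
eef_pos: [0.4399, 0.2868, 0.2266]
tcp_rot: [1.0, -0.0, 0.002, -0.0]
contact_force: [0.4, -0.2, 0.7]
opening: 0.866
```

Request:
{"name": "apply_moves", "arguments": {"steps": [{"tx": 0,"ty": 0,"tz": 0,"wx": 0,"wy": 0,"wz": 0},{"tx": 0,"ty": 0,"tz": 0,"wx": 0,"wy": 0,"wz": 0},{"tx": 0,"ty": 0,"tz": 0,"wx": 0,"wy": 0,"wz": 0},{"tx": 0,"ty": 0,"tz": 0,"wx": 0,"wy": 0,"wz": 0},{"tx": 0,"ty": 0,"tz": 0,"wx": 0,"wy": 0,"wz": 0}], "hand": 0.3, "force": 50}}

```text
time: 43.15
eef_pos: [0.4396, 0.2873, 0.228]
tcp_rot: [1.0, 0.0, 0.002, -0.0]
contact_force: [-2.5, -0.5, 5.4]
opening: 0.641
```

Request:
{"name": "apply_moves", "arguments": {"steps": [{"tx": 0,"ty": 0,"tz": -6,"wx": 0,"wy": 0,"wz": 0},{"tx": 0,"ty": 0,"tz": -14,"wx": 0,"wy": 0,"wz": 0},{"tx": 0,"ty": 0,"tz": -25,"wx": 0,"wy": 0,"wz": 0},{"tx": 0,"ty": 0,"tz": -45,"wx": 0,"wy": 0,"wz": 0},{"tx": 0,"ty": 0,"tz": -75,"wx": 0,"wy": 0,"wz": 0},{"tx": 0,"ty": 0,"tz": -110,"wx": 0,"wy": 0,"wz": 0},{"tx": 0,"ty": 0,"tz": -134,"wx": 0,"wy": 0,"wz": 0},{"tx": 0,"ty": 0,"tz": -134,"wx": 0,"wy": 0,"wz": 0},{"tx": 0,"ty": 0,"tz": -134,"wx": 0,"wy": 0,"wz": 0}]}}

```text
time: 44.05
eef_pos: [0.4385, 0.2869, 0.3596]
tcp_rot: [1.0, 0.0, 0.001, -0.0]
contact_force: [-1.6, -0.9, -2.3]
opening: 0.639
```

Run:
```python
from h import *
e=imaging.read_camera("side");where();rel((.4365,-.2690,.36))
crop(e,(300,240),50,"s22.png",6)
```

```text
t=44.10 pos [0.4382 0.2867 0.3581] x [ 1.     0.    -0.001] z [-1.e-03 -9.e-04 -1.e+00] F [-0.3 -0.1 -2.2] op 0.638
t [ -1.7 555.7  -1.4] w [0.0009 0.001  0.    ]
```

View pics/s22.png

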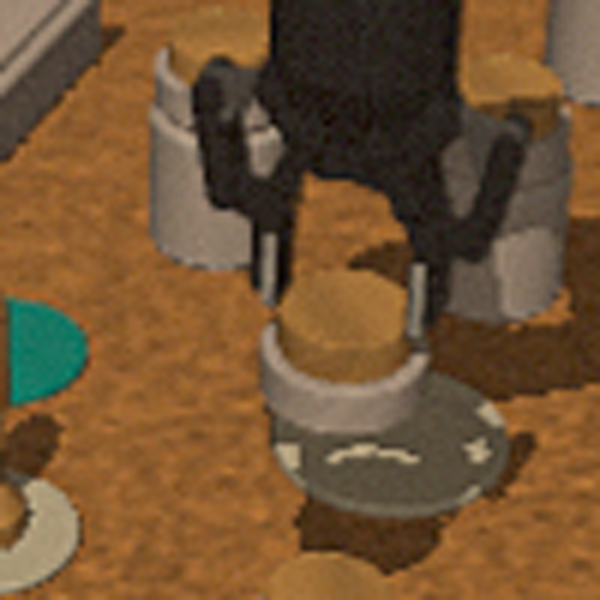

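Request:
{"name": "apply_moves", "arguments": {"steps": [{"tx": 0,"ty": 25,"tz": -17,"wx": 0,"wy": 0,"wz": 0},{"tx": 0,"ty": 65,"tz": -17,"wx": 0,"wy": 0,"wz": 0},{"tx": 0,"ty": 110,"tz": -17,"wx": 0,"wy": 0,"wz": 0},{"tx": 0,"ty": 155,"tz": -17,"wx": 0,"wy": 0,"wz": 0},{"tx": 0,"ty": 200,"tz": -17,"wx": 0,"wy": 0,"wz": 0},{"tx": 0,"ty": 245,"tz": -17,"wx": 0,"wy": 0,"wz": 0},{"tx": 0,"ty": 290,"tz": -17,"wx": 0,"wy": 0,"wz": 0},{"tx": 0,"ty": 335,"tz": -17,"wx": 0,"wy": 0,"wz": 0},{"tx": -1,"ty": 380,"tz": -17,"wx": 0,"wy": 0,"wz": 0},{"tx": -1,"ty": 425,"tz": -17,"wx": 0,"wy": 0,"wz": 0},{"tx": -1,"ty": 470,"tz": -17,"wx": 0,"wy": 0,"wz": 0},{"tx": -2,"ty": 510,"tz": -17,"wx": 0,"wy": 0,"wz": 0}]}}

```text
time: 45.3
eef_pos: [0.4359, -0.2249, 0.3739]
tcp_rot: [1.0, -0.001, -0.001, -0.001]
contact_force: [1.5, -0.6, -1.9]
opening: 0.634
```

Request:
{"name": "apply_moves", "arguments": {"steps": [{"tx": 0,"ty": 30,"tz": 5,"wx": 0,"wy": 0,"wz": 0},{"tx": 0,"ty": 46,"tz": 15,"wx": 0,"wy": 0,"wz": 0},{"tx": 0,"ty": 46,"tz": 15,"wx": 0,"wy": 0,"wz": 0},{"tx": 0,"ty": 46,"tz": 15,"wx": 0,"wy": 0,"wz": 0}]}}

```text
time: 45.7
eef_pos: [0.4363, -0.2687, 0.3591]
tcp_rot: [1.0, -0.0, -0.001, -0.002]
contact_force: [0.3, 0.5, -2.3]
opening: 0.641
```

Run:
```python
from h import *
e=imaging.read_camera("side");where();rel((.4367,-.2693,.304))
crop(e,(355,170),50,"s23.png",6)
p=readout.get_state()["eef_pos"]; z=p[2]-.206
for lab,c in(("cap",(p[0],p[1],z,.035)),("neck",(.4367,-.2695,.104,.029)),("body",(.4367,-.2695,0.082,.038))):
    q=(silh(e,[c])-[305,120])*6; print(lab,q.min(0),q.max(0))
```

```text
t=45.75 pos [ 0.4365 -0.2683  0.3599] x [ 1.0e+00  2.0e-04 -1.2e-03] z [-0.0012  0.0026 -1.    ] F [ 0.6 -0.5 -1.4] op 0.636
t [ 0.2  1.1 55.9] w [-0.0026  0.0012  0.0002]
cap [234.0794257  240.72756364] [355.65878264 294.2031642 ]
neck [237.10077193 320.45991692] [336.28512193 366.32215092]
body [218.51371839 346.37133049] [347.64487319 407.35080398]
```

View pics/s23.png

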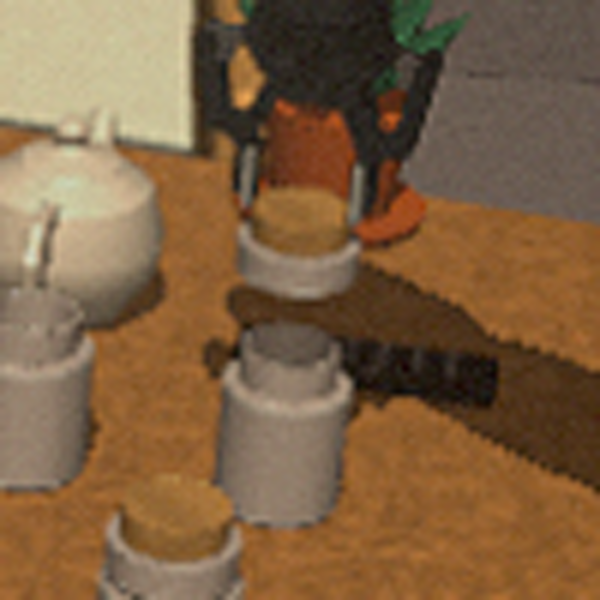

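Request:
{"name": "apply_moves", "arguments": {"steps": [{"tx": 0,"ty": 1,"tz": 15,"wx": -0.002,"wy": 0.001,"wz": 0},{"tx": 0,"ty": 1,"tz": 32,"wx": -0.002,"wy": 0.001,"wz": 0},{"tx": 0,"ty": 1,"tz": 45,"wx": -0.002,"wy": 0.001,"wz": 0},{"tx": 0,"ty": 1,"tz": 50,"wx": -0.002,"wy": 0.001,"wz": 0},{"tx": 0,"ty": 1,"tz": 54,"wx": -0.002,"wy": 0.001,"wz": 0},{"tx": 0,"ty": 1,"tz": 56,"wx": -0.002,"wy": 0.001,"wz": 0},{"tx": 0,"ty": 1,"tz": 56,"wx": -0.002,"wy": 0.001,"wz": 0}]}}

```text
time: 46.45
eef_pos: [0.4371, -0.2703, 0.3077]
tcp_rot: [1.0, 0.0, 0.0, 0.001]
contact_force: [-2.8, 1.2, 6.5]
opening: 0.633
```

Run:
```python
from h import *
e=imaging.read_camera("side");where();rel((.4367,-.2693,.292))
crop(e,(355,170),50,"s24.png",6)
```

```text
t=46.50 pos [ 0.4371 -0.2703  0.3078] x [1.e+00 7.e-04 5.e-04] z [ 5.0e-04 -2.7e-03 -1.0e+00] F [-4.5  1.6  6.3] op 0.640
t [-0.4 -1.  15.8] w [ 0.0027 -0.0005  0.0007]
```

View pics/s24.png

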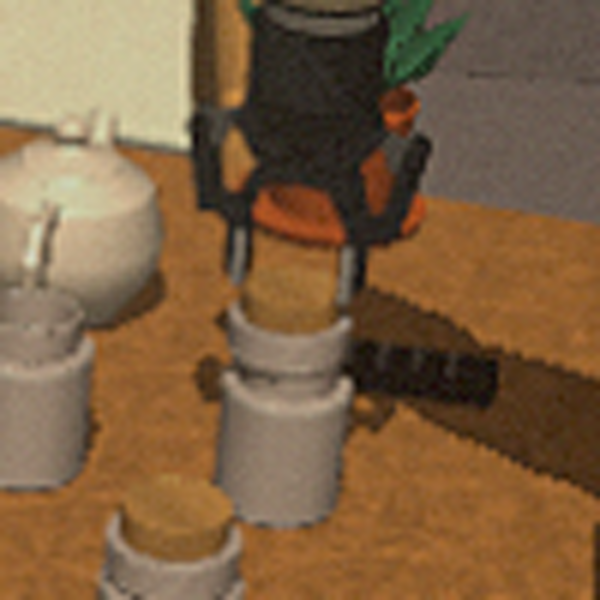

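Contact at about 2 mm below the rim height suggests the skirt is on the rim. I'll back off, shift by 1 mm and retry.

Request:
{"name": "apply_moves", "arguments": {"steps": [{"tx": -0.5,"ty": -1,"tz": -8,"wx": 0.002,"wy": 0,"wz": 0},{"tx": -0.5,"ty": -1,"tz": -8,"wx": 0.002,"wy": 0,"wz": 0},{"tx": -0.5,"ty": -1,"tz": -8,"wx": 0.002,"wy": 0,"wz": 0}]}}

```text
time: 46.8
eef_pos: [0.4365, -0.269, 0.3139]
tcp_rot: [1.0, 0.0, 0.002, 0.001]
contact_force: [-0.7, 0.0, -1.7]
opening: 0.642
```

Run:
```python
from h import *
e=imaging.read_camera("side");where();rel((.4365,-.2693,.304))
crop(e,(352,180),30,"s25.png",10)
p=readout.get_state()["eef_pos"]; z=p[2]-.206
for lab,c in(("cap",(p[0],p[1],z,.035)),("capR",(p[0],p[1],z+.021,.029)),("neck",(.4367,-.2695,.104,.029)),("body",(.4367,-.2695,0.082,.038)),("base",(.4367,-.2695,0.0,.038))):
    q=(silh(e,[c])-[322,150])*10; print(lab,q.min(0),q.max(0))
```

```text
t=46.85 pos [ 0.4364 -0.269   0.3135] x [1.0e+00 1.0e-04 2.6e-03] z [ 2.6e-03 -4.0e-04 -1.0e+00] F [ 0.6  0.7 -1.5] op 0.642
t [0.1 0.3 9.5] w [ 0.0004 -0.0026  0.0001]
cap [209.46616107 218.45128743] [409.250158   310.54907392]
capR [231.89350664 173.00200997] [398.44718152 248.19508607]
neck [225.16795322 234.09986153] [390.47520321 310.53691819]
body [194.18953066 277.28555082] [409.40812198 378.91800664]
base [174.75742638 475.10382048] [384.85354005 581.70472516]
```

View pics/s25.png

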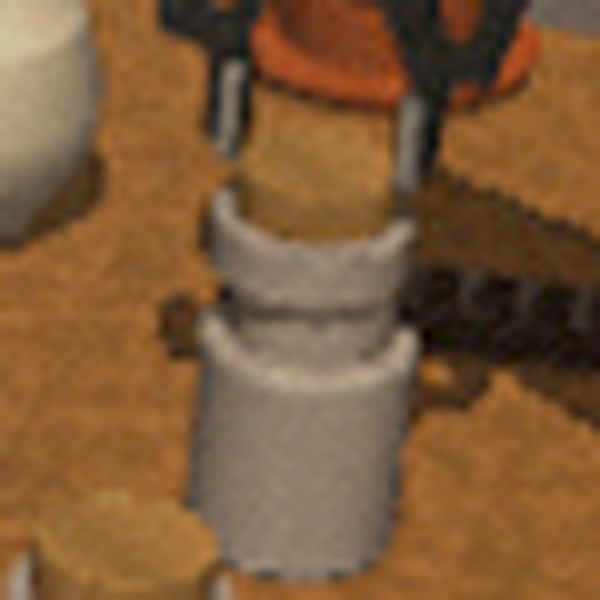

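Request:
{"name": "apply_moves", "arguments": {"steps": [{"tx": -1.2,"ty": 0.3,"tz": 3,"wx": 0,"wy": -0.002,"wz": 0},{"tx": -1.2,"ty": 0.3,"tz": 6,"wx": 0,"wy": -0.002,"wz": 0},{"tx": -1.2,"ty": 0.3,"tz": 9,"wx": 0,"wy": -0.002,"wz": 0},{"tx": -1.2,"ty": 0.3,"tz": 9,"wx": 0,"wy": -0.002,"wz": 0}]}}

```text
time: 47.25
eef_pos: [0.435, -0.2691, 0.3034]
tcp_rot: [1.0, -0.0, -0.0, -0.001]
contact_force: [-0.7, 1.3, -1.4]
opening: 0.647
```

Run:
```python
from h import *
e=imaging.read_camera("side");where();print(readout.get_state()["wrist_torque"])
crop(e,(352,180),30,"s26.png",10)
```

```text
t=47.30 pos [ 0.435  -0.2691  0.3037] x [ 1.e+00 -1.e-04 -8.e-04] z [-8.0e-04  1.2e-03 -1.0e+00] F [-0.4  1.  -2.3] op 0.641
[ 0.09858606 -0.00227304 -0.00296594]
```

View pics/s26.png

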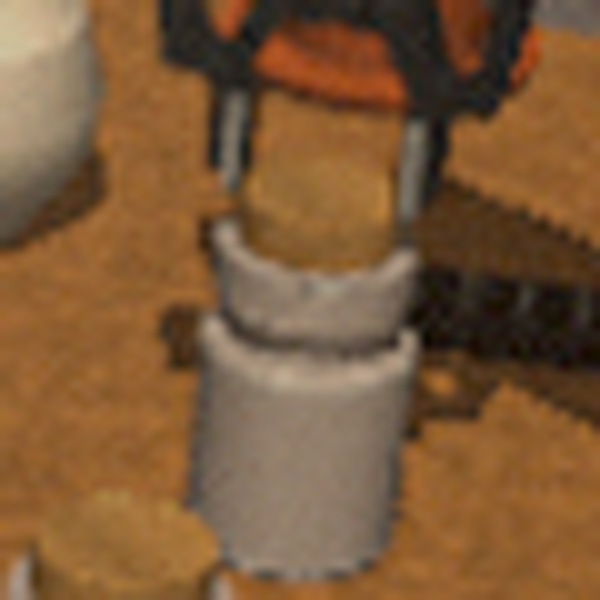

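It slid over the rim freely. Pressing home.

Request:
{"name": "apply_moves", "arguments": {"steps": [{"tx": 0,"ty": 0,"tz": 4,"wx": 0,"wy": 0,"wz": 0},{"tx": 0,"ty": 0,"tz": 8,"wx": 0,"wy": 0,"wz": 0},{"tx": 0,"ty": 0,"tz": 12,"wx": 0,"wy": 0,"wz": 0},{"tx": 0,"ty": 0,"tz": 14,"wx": 0,"wy": 0,"wz": 0},{"tx": 0,"ty": 0,"tz": 16,"wx": 0,"wy": 0,"wz": 0},{"tx": 0,"ty": 0,"tz": 16,"wx": 0,"wy": 0,"wz": 0}]}}

```text
time: 47.9
eef_pos: [0.4359, -0.2699, 0.2921]
tcp_rot: [1.0, 0.0, 0.0, 0.0]
contact_force: [-4.9, 5.8, 14.7]
opening: 0.636
```

Run:
```python
from h import *
e=imaging.read_camera("side");where()
crop(e,(352,180),30,"s27.png",10)
```

```text
t=47.95 pos [ 0.4359 -0.2699  0.2921] x [1.e+00 4.e-04 2.e-04] z [ 2.e-04 -1.e-03 -1.e+00] F [-4.8  4.5 15.9] op 0.643
```

View pics/s27.png

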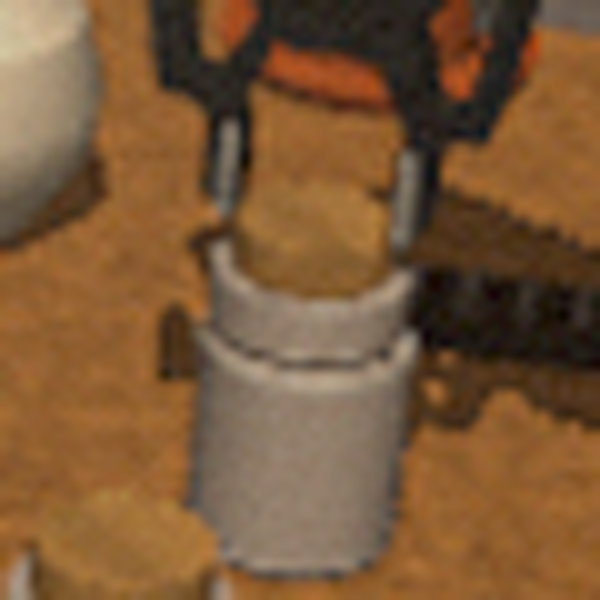

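Seated at 0.2921. Releasing and returning for the last cap.

Request:
{"name": "apply_moves", "arguments": {"steps": [{"tx": 0,"ty": 0,"tz": -4,"wx": 0,"wy": 0,"wz": 0},{"tx": 0,"ty": 0,"tz": -4,"wx": 0,"wy": 0,"wz": 0},{"tx": 0,"ty": 0,"tz": -4,"wx": 0,"wy": 0,"wz": 0},{"tx": 0,"ty": 0,"tz": -4,"wx": 0,"wy": 0,"wz": 0},{"tx": 0,"ty": 0,"tz": -25,"wx": 0,"wy": 0,"wz": 0},{"tx": 0,"ty": 0,"tz": -60,"wx": 0,"wy": 0,"wz": 0},{"tx": 0,"ty": 0,"tz": -92,"wx": 0,"wy": 0,"wz": 0},{"tx": 1,"ty": -45,"tz": -92,"wx": 0,"wy": 0,"wz": 0},{"tx": 1,"ty": -90,"tz": -92,"wx": 0,"wy": 0,"wz": 0},{"tx": 1,"ty": -135,"tz": -92,"wx": 0,"wy": 0,"wz": 0},{"tx": 2,"ty": -180,"tz": -92,"wx": 0,"wy": 0,"wz": 0},{"tx": 2,"ty": -225,"tz": -92,"wx": 0,"wy": 0,"wz": 0}], "hand": 0.87}}

```text
time: 49.15
eef_pos: [0.4367, -0.0427, 0.3801]
tcp_rot: [1.0, -0.0, 0.0, -0.0]
contact_force: [0.3, -0.3, 0.2]
opening: 0.873
```

Request:
{"name": "apply_moves", "arguments": {"steps": [{"tx": 0,"ty": -45,"tz": 0,"wx": 0,"wy": 0,"wz": 0},{"tx": 0,"ty": -90,"tz": 0,"wx": 0,"wy": 0,"wz": 0},{"tx": 0,"ty": -135,"tz": 0,"wx": 0,"wy": 0,"wz": 0},{"tx": 0,"ty": -180,"tz": 0,"wx": 0,"wy": 0,"wz": 0},{"tx": 0,"ty": -225,"tz": 0,"wx": 0,"wy": 0,"wz": 0},{"tx": 0,"ty": -270,"tz": 0,"wx": 0,"wy": 0,"wz": 0},{"tx": 0,"ty": -310,"tz": 0,"wx": 0,"wy": 0,"wz": 0},{"tx": 0,"ty": -330,"tz": 0,"wx": 0,"wy": 0,"wz": 0},{"tx": 0,"ty": -330,"tz": 0,"wx": 0,"wy": 0,"wz": 0},{"tx": 0,"ty": -330,"tz": 0,"wx": 0,"wy": 0,"wz": 0}]}}

```text
time: 50.15
eef_pos: [0.437, 0.2857, 0.3797]
tcp_rot: [1.0, 0.001, -0.001, 0.001]
contact_force: [0.1, -0.1, 0.3]
opening: 0.87
```

Run:
```python
from h import *
e=imaging.read_camera("side");where();rel((.4388,.2869,.204))
d=caddies([(.5907,-.255)])
cv2.imwrite("pics/side28.png",e["img"][:,:,::-1])
cv2.imwrite("pics/t28.png",cv2.resize(d["img"][150:310,130:400,::-1],None,fx=2.9,fy=2.9,interpolation=cv2.INTER_CUBIC))
rs=spotter.trace("side","cap_1")
for r in rs: print(r["confidence"],r["uv"],r["region"].sum())
r=min(rs,key=lambda r:np.hypot(r["uv"][0]-305,r["uv"][1]-295))
CAP=STACK(1); print(fit([(e,r["region"].astype(float))],CAP,(.439,.286)))
```

```text
t=50.20 pos [0.4371 0.2851 0.3799] x [ 1.e+00 -2.e-04 -8.e-04] z [-8.e-04 -8.e-04 -1.e+00] F [ 0.7 -0.2 -0.8] op 0.869
t [  1.8  -1.9 175.9] w [ 0.0008  0.0008 -0.0002]
caddy [ 0.5907 -0.255 ] 12.5
0.85 [356.9, 174.1] 280
0.57 [305.9, 295.3] 606
0.48 [280.5, 203.5] 120
(array([0.43852509, 0.28702292]), np.float64(14.4159938485198))
```

View pics/side28.png

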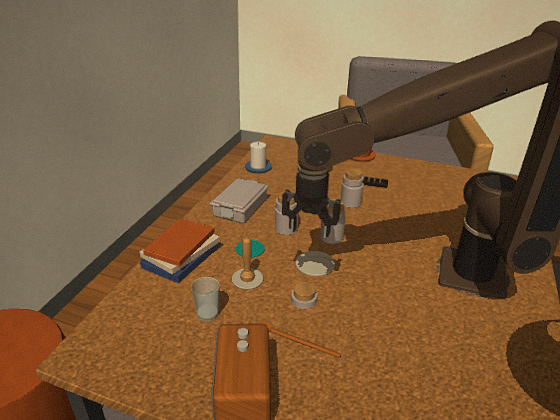

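View pics/t28.png

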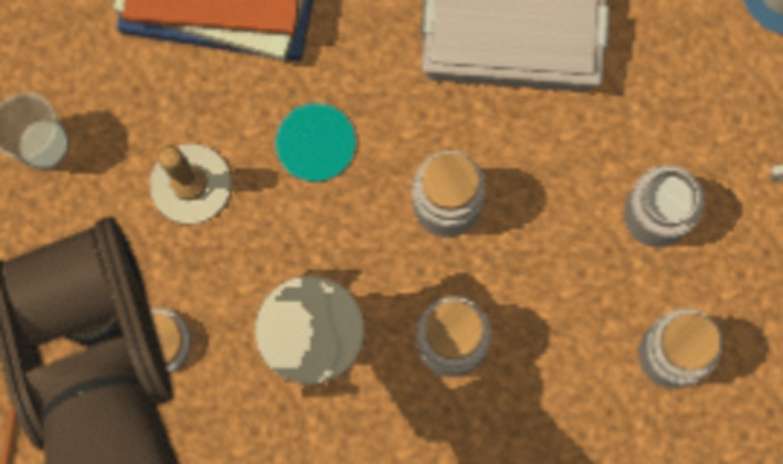

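Request:
{"name": "apply_moves", "arguments": {"steps": [{"tx": 1.5,"ty": -1.5,"tz": 45,"wx": 0,"wy": 0.001,"wz": 0},{"tx": 1.5,"ty": -1.5,"tz": 90,"wx": 0,"wy": 0.001,"wz": 0},{"tx": 1.5,"ty": -1.5,"tz": 130,"wx": 0,"wy": 0.001,"wz": 0},{"tx": 1.5,"ty": -1.5,"tz": 158,"wx": 0,"wy": 0.001,"wz": 0},{"tx": 1.5,"ty": -1.5,"tz": 175,"wx": 0,"wy": 0.001,"wz": 0},{"tx": 1.5,"ty": -1.5,"tz": 175,"wx": 0,"wy": 0.001,"wz": 0},{"tx": 1.5,"ty": -1.5,"tz": 175,"wx": 0,"wy": 0.001,"wz": 0}]}}

```text
time: 51.0
eef_pos: [0.4391, 0.2865, 0.2058]
tcp_rot: [1.0, -0.001, 0.001, -0.0]
contact_force: [-0.2, -0.8, 0.1]
opening: 0.875
```

Request:
{"name": "apply_moves", "arguments": {"steps": [{"tx": 0,"ty": 0,"tz": 0,"wx": 0,"wy": 0,"wz": 0},{"tx": 0,"ty": 0,"tz": 0,"wx": 0,"wy": 0,"wz": 0},{"tx": 0,"ty": 0,"tz": 0,"wx": 0,"wy": 0,"wz": 0},{"tx": 0,"ty": 0,"tz": 0,"wx": 0,"wy": 0,"wz": 0},{"tx": 0,"ty": 0,"tz": 0,"wx": 0,"wy": 0,"wz": 0}], "hand": 0.3, "force": 50}}

```text
time: 51.5
eef_pos: [0.4396, 0.2874, 0.208]
tcp_rot: [1.0, 0.0, 0.002, -0.0]
contact_force: [-3.2, -1.4, 6.0]
opening: 0.631
```

Request:
{"name": "apply_moves", "arguments": {"steps": [{"tx": 0,"ty": 0,"tz": -10,"wx": 0,"wy": 0,"wz": 0},{"tx": 0,"ty": 0,"tz": -25,"wx": 0,"wy": 0,"wz": 0},{"tx": 0,"ty": 0,"tz": -45,"wx": 0,"wy": 0,"wz": 0},{"tx": 0,"ty": 0,"tz": -75,"wx": 0,"wy": 0,"wz": 0},{"tx": 0,"ty": 0,"tz": -110,"wx": 0,"wy": 0,"wz": 0},{"tx": 0,"ty": 0,"tz": -145,"wx": 0,"wy": 0,"wz": 0},{"tx": 0,"ty": 0,"tz": -170,"wx": 0,"wy": 0,"wz": 0},{"tx": 0,"ty": 0,"tz": -170,"wx": 0,"wy": 0,"wz": 0},{"tx": 0,"ty": 0,"tz": -170,"wx": 0,"wy": 0,"wz": 0}]}}

```text
time: 52.4
eef_pos: [0.4383, 0.2872, 0.3769]
tcp_rot: [1.0, 0.0, 0.002, -0.001]
contact_force: [-1.0, -0.3, 0.1]
opening: 0.3
```

Run:
```python
from h import *
e=imaging.read_camera("side");where();rel((.5903,-.2548,.376))
crop(e,(300,240),50,"s29.png",6)
```

```text
t=52.45 pos [0.438  0.287  0.3752] x [1.e+00 1.e-04 7.e-04] z [ 7.e-04 -1.e-04 -1.e+00] F [-0.3  0.8  0.2] op 0.300
t [152.2 541.8  -0.6] w [ 0.0001 -0.0007  0.0001]
```

View pics/s29.png

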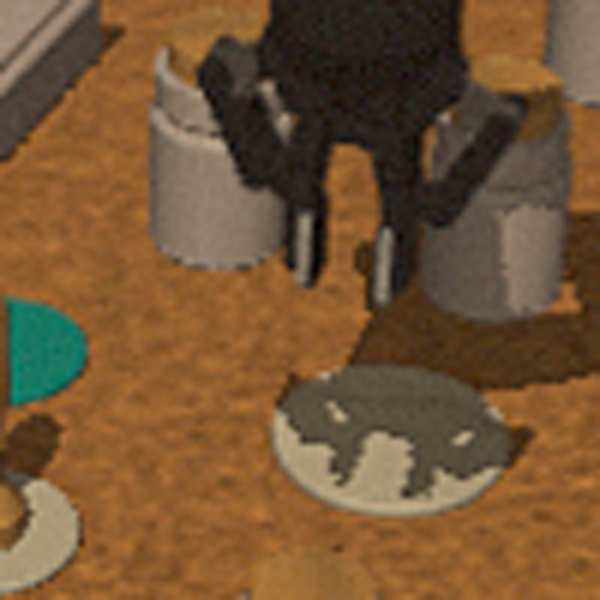

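The grip slackened and the cap dropped; its crown still shows at the bottom edge. I'll look at how it lies.

Run:
```python
from h import *
e=imaging.read_camera("side");d=imaging.read_camera("top")
crop(e,(305,285),40,"s30.png",7);crop(d,(181,266),35,"t30.png",7)
rs=spotter.trace("side","cap_1")
for r in rs: print(r["confidence"],r["uv"],r["region"].sum())
r=min(rs,key=lambda r:np.hypot(r["uv"][0]-305,r["uv"][1]-295))
for z in (0,):
  print(fit([(e,r["region"].astype(float))],STACK(1),(.439,.286)))
rs=spotter.trace("top","cap_1")
for r in rs: print(r["confidence"],r["uv"],r["region"].sum())
```

```text
0.72 [301.5, 291.7] 583
0.65 [281.8, 197.5] 253
0.62 [340.1, 214.5] 184
0.54 [355.1, 174.3] 298
(array([0.4468152 , 0.28685163]), np.float64(9.488135332564397))
0.96 [283.8, 213.9] 432
0.94 [365.0, 271.2] 441
0.65 [284.9, 262.8] 454
0.62 [187.9, 265.2] 231
0.24 [357.4, 221.7] 579
```

View pics/s30.png

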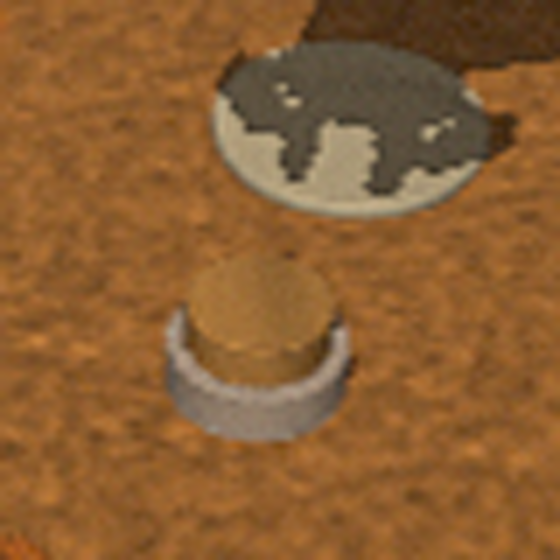

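View pics/t30.png

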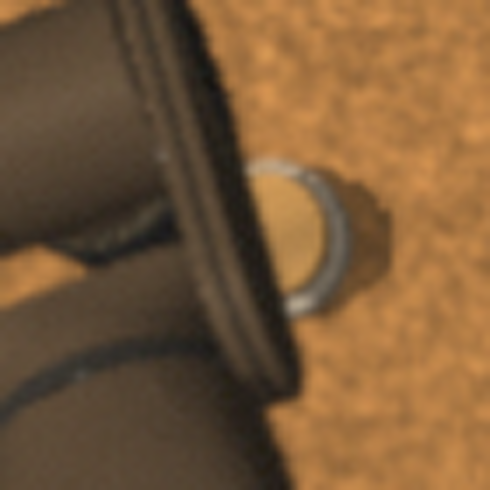

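The cap landed mouth down at about (0.447, 0.287). I'll re-centre it with a crossed squeeze and grasp again.

Request:
{"name": "apply_moves", "arguments": {"steps": [{"tx": 9,"ty": 0,"tz": 0,"wx": 0,"wy": 0,"wz": -0.15},{"tx": 9,"ty": 0,"tz": 20,"wx": 0,"wy": 0,"wz": -0.3},{"tx": 9,"ty": 0,"tz": 40,"wx": 0,"wy": 0,"wz": -0.45},{"tx": 9,"ty": 0,"tz": 60,"wx": 0,"wy": 0,"wz": -0.6},{"tx": 9,"ty": 0,"tz": 80,"wx": 0,"wy": 0,"wz": -0.75},{"tx": 9,"ty": 0,"tz": 100,"wx": 0,"wy": 0,"wz": -0.9},{"tx": 9,"ty": 0,"tz": 110,"wx": 0,"wy": 0,"wz": -1.05},{"tx": 9,"ty": 0,"tz": 110,"wx": 0,"wy": 0,"wz": -1.2},{"tx": 9,"ty": 0,"tz": 110,"wx": 0,"wy": 0,"wz": -1.35},{"tx": 9,"ty": 0,"tz": 110,"wx": 0,"wy": 0,"wz": -1.5},{"tx": 9,"ty": 0,"tz": 110,"wx": 0,"wy": 0,"wz": -1.571},{"tx": 9,"ty": 0,"tz": 110,"wx": 0,"wy": 0,"wz": -1.571}], "hand": 0.87}}

```text
time: 53.85
eef_pos: [0.4473, 0.2871, 0.2644]
tcp_rot: [0.707, 0.707, -0.001, -0.0]
contact_force: [0.1, 0.5, 0.4]
opening: 0.87
```

Run:
```python
from h import *
e=imaging.read_camera("side");where();rel((.447,.287,.206),np.pi/2)
crop(e,(300,270),40,"s31.png",7)
```

```text
t=53.90 pos [0.4474 0.2871 0.2645] x [ 1.3e-03  1.0e+00 -7.0e-04] z [-6.e-04 -7.e-04 -1.e+00] F [-0.7  0.3 -0.2] op 0.875
t [-0.  -0.3 58.5] w [-0.0006  0.0007 -0.0013]
```

View pics/s31.png

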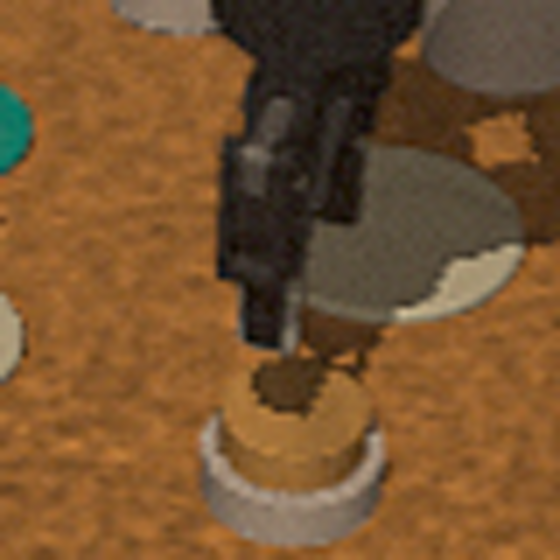

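Request:
{"name": "apply_moves", "arguments": {"steps": [{"tx": 0,"ty": 0,"tz": 25,"wx": 0,"wy": 0,"wz": 0},{"tx": 0,"ty": 0,"tz": 45,"wx": 0,"wy": 0,"wz": 0},{"tx": 0,"ty": 0,"tz": 57,"wx": 0,"wy": 0,"wz": -0.001},{"tx": 0,"ty": 0,"tz": 57,"wx": 0,"wy": 0,"wz": -0.001},{"tx": 0,"ty": 0,"tz": 57,"wx": 0,"wy": 0,"wz": -0.001}]}}

```text
time: 54.4
eef_pos: [0.4478, 0.2873, 0.2086]
tcp_rot: [0.707, 0.707, 0.0, 0.0]
contact_force: [0.1, -0.3, -0.3]
opening: 0.873
```

Request:
{"name": "apply_moves", "arguments": {"steps": [{"tx": 0,"ty": 0,"tz": 0,"wx": 0,"wy": 0,"wz": 0},{"tx": 0,"ty": 0,"tz": 0,"wx": 0,"wy": 0,"wz": 0},{"tx": 0,"ty": 0,"tz": 0,"wx": 0,"wy": 0,"wz": 0},{"tx": 0,"ty": 0,"tz": 0,"wx": 0,"wy": 0,"wz": 0},{"tx": 0,"ty": 0,"tz": 0,"wx": 0,"wy": 0,"wz": 0}], "hand": 0.5, "force": 20}}

```text
time: 54.9
eef_pos: [0.4491, 0.2876, 0.2115]
tcp_rot: [0.707, 0.708, 0.002, 0.002]
contact_force: [-1.1, -1.4, 8.1]
opening: 0.499
```

Run:
```python
from h import *
e=imaging.read_camera("side");where()
```

```text
t=54.95 pos [0.4491 0.2876 0.2115] x [-0.0014  1.      0.001 ] z [ 0.0056  0.001  -1.    ] F [-1.2 -1.8  7.7] op 0.497
```

Request:
{"name": "apply_moves", "arguments": {"steps": [{"tx": 0,"ty": 0,"tz": 0,"wx": 0,"wy": 0,"wz": 0},{"tx": 0,"ty": 0,"tz": 0,"wx": 0,"wy": 0,"wz": 0},{"tx": 0,"ty": 0,"tz": 0,"wx": 0,"wy": 0,"wz": 0.15},{"tx": 0,"ty": 0,"tz": 0,"wx": 0,"wy": 0,"wz": 0.3},{"tx": 0,"ty": 0,"tz": 0,"wx": 0,"wy": 0,"wz": 0.45},{"tx": 0,"ty": 0,"tz": 0,"wx": 0,"wy": 0,"wz": 0.6},{"tx": 0,"ty": 0,"tz": 0,"wx": 0,"wy": 0,"wz": 0.75},{"tx": 0,"ty": 0,"tz": 0,"wx": 0,"wy": 0,"wz": 0.9},{"tx": 0,"ty": 0,"tz": 0,"wx": 0,"wy": 0,"wz": 1.05},{"tx": 0,"ty": 0,"tz": 0,"wx": 0,"wy": 0,"wz": 1.2},{"tx": 0,"ty": 0,"tz": 0,"wx": 0,"wy": 0,"wz": 1.35},{"tx": 0,"ty": 0,"tz": 0,"wx": 0,"wy": 0,"wz": 1.5}], "hand": 0.87}}

```text
time: 56.15
eef_pos: [0.4474, 0.2871, 0.2082]
tcp_rot: [0.999, 0.033, 0.0, 0.0]
contact_force: [0.0, -0.7, 0.4]
opening: 0.87
```

Request:
{"name": "apply_moves", "arguments": {"steps": [{"tx": 0,"ty": 0,"tz": 0,"wx": 0,"wy": 0,"wz": 0.071},{"tx": 0,"ty": 0,"tz": 0,"wx": 0,"wy": 0,"wz": 0.071},{"tx": 0,"ty": 0,"tz": 0,"wx": 0,"wy": 0,"wz": 0.071}]}}

```text
time: 56.45
eef_pos: [0.4475, 0.2872, 0.2082]
tcp_rot: [1.0, 0.001, 0.0, 0.0]
contact_force: [0.9, 0.2, -0.6]
opening: 0.866
```

Run:
```python
from h import *
e=imaging.read_camera("side");where();rel((.447,.287,.206),0)
crop(e,(300,270),40,"s32.png",7)
```

```text
t=56.50 pos [0.4475 0.2872 0.2083] x [1.0e+00 2.3e-03 8.0e-04] z [ 8.e-04 -1.e-04 -1.e+00] F [-0.   0.2  0.7] op 0.872
t [-0.6  0.2  2.3] w [ 0.0001 -0.0008  0.0023]
```

View pics/s32.png

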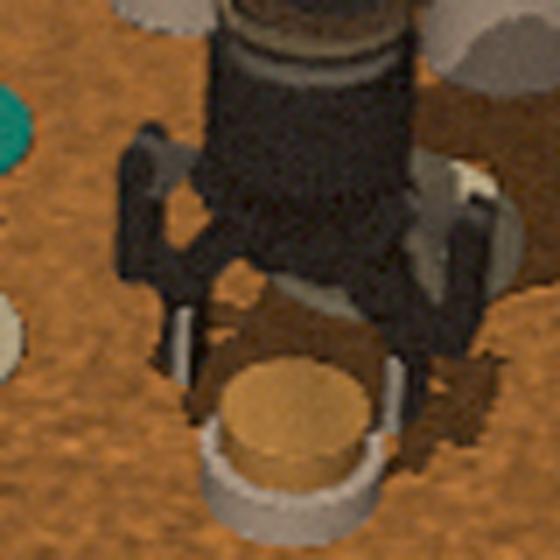

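The light squeeze closed to 0.50, so at this height the fingertips slid over the crown's top edge. My grip height was marginal. I'll go 8 mm lower and squeeze both ways again.

Request:
{"name": "apply_moves", "arguments": {"steps": [{"tx": -0.5,"ty": 0,"tz": 4,"wx": 0,"wy": 0,"wz": -0.15},{"tx": -0.5,"ty": 0,"tz": 8,"wx": 0,"wy": 0,"wz": -0.3},{"tx": -0.5,"ty": 0,"tz": 8,"wx": 0,"wy": 0,"wz": -0.45},{"tx": -0.5,"ty": 0,"tz": 8,"wx": 0,"wy": 0,"wz": -0.6},{"tx": -0.5,"ty": 0,"tz": 8,"wx": 0,"wy": 0,"wz": -0.75},{"tx": -0.5,"ty": 0,"tz": 8,"wx": 0,"wy": 0,"wz": -0.9},{"tx": -0.5,"ty": 0,"tz": 8,"wx": 0,"wy": 0,"wz": -1.05},{"tx": -0.5,"ty": 0,"tz": 8,"wx": 0,"wy": 0,"wz": -1.2},{"tx": -0.5,"ty": 0,"tz": 8,"wx": 0,"wy": 0,"wz": -1.35},{"tx": -0.5,"ty": 0,"tz": 8,"wx": 0,"wy": 0,"wz": -1.5},{"tx": -0.5,"ty": 0,"tz": 8,"wx": 0,"wy": 0,"wz": -1.571},{"tx": -0.5,"ty": 0,"tz": 8,"wx": 0,"wy": 0,"wz": -1.571}]}}

```text
time: 57.7
eef_pos: [0.4471, 0.2872, 0.2004]
tcp_rot: [0.706, 0.708, 0.0, 0.0]
contact_force: [-0.7, 0.4, 0.1]
opening: 0.871
```

Request:
{"name": "apply_moves", "arguments": {"steps": [{"tx": 0,"ty": 0,"tz": 0,"wx": 0,"wy": 0,"wz": 0},{"tx": 0,"ty": 0,"tz": 0,"wx": 0,"wy": 0,"wz": 0},{"tx": 0,"ty": 0,"tz": 0,"wx": 0,"wy": 0,"wz": 0},{"tx": 0,"ty": 0,"tz": 0,"wx": 0,"wy": 0,"wz": 0},{"tx": 0,"ty": 0,"tz": 0,"wx": 0,"wy": 0,"wz": 0}], "hand": 0.5, "force": 20}}

```text
time: 58.2
eef_pos: [0.4472, 0.2872, 0.2007]
tcp_rot: [0.707, 0.707, 0.0, 0.0]
contact_force: [-1.3, -0.1, 2.5]
opening: 0.661
```

Run:
```python
from h import *
e=imaging.read_camera("side");where()
crop(e,(300,270),40,"s33.png",7)
```

```text
t=58.25 pos [0.4472 0.2872 0.2007] x [-1.e-03  1.e+00 -1.e-04] z [ 9.e-04 -1.e-04 -1.e+00] F [-2.  -1.4  4.1] op 0.661
```

View pics/s33.png

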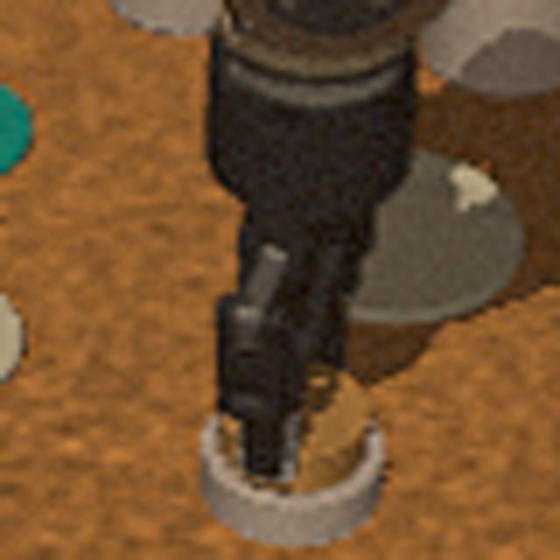

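Solid now: opening 0.661 and the tips beside the crown. Next I open, rotate back to yaw 0 and grip.

Request:
{"name": "apply_moves", "arguments": {"steps": [{"tx": 0,"ty": 0,"tz": 0,"wx": 0,"wy": 0,"wz": 0},{"tx": 0,"ty": 0,"tz": 0,"wx": 0,"wy": 0,"wz": 0},{"tx": 0,"ty": 0,"tz": 0,"wx": 0,"wy": 0,"wz": 0.15},{"tx": 0,"ty": 0,"tz": 0,"wx": 0,"wy": 0,"wz": 0.3},{"tx": 0,"ty": 0,"tz": 0,"wx": 0,"wy": 0,"wz": 0.45},{"tx": 0,"ty": 0,"tz": 0,"wx": 0,"wy": 0,"wz": 0.6},{"tx": 0,"ty": 0,"tz": 0,"wx": 0,"wy": 0,"wz": 0.75},{"tx": 0,"ty": 0,"tz": 0,"wx": 0,"wy": 0,"wz": 0.9},{"tx": 0,"ty": 0,"tz": 0,"wx": 0,"wy": 0,"wz": 1.05},{"tx": 0,"ty": 0,"tz": 0,"wx": 0,"wy": 0,"wz": 1.2},{"tx": 0,"ty": 0,"tz": 0,"wx": 0,"wy": 0,"wz": 1.35},{"tx": 0,"ty": 0,"tz": 0,"wx": 0,"wy": 0,"wz": 1.5}], "hand": 0.87}}

```text
time: 59.45
eef_pos: [0.4471, 0.2872, 0.2]
tcp_rot: [0.999, 0.033, 0.0, -0.0]
contact_force: [0.7, 0.2, 0.2]
opening: 0.872
```

Request:
{"name": "apply_moves", "arguments": {"steps": [{"tx": 0,"ty": 0,"tz": 0,"wx": 0,"wy": 0,"wz": 0.071},{"tx": 0,"ty": 0,"tz": 0,"wx": 0,"wy": 0,"wz": 0.071},{"tx": 0,"ty": 0,"tz": 0,"wx": 0,"wy": 0,"wz": 0.071}]}}

```text
time: 59.75
eef_pos: [0.4471, 0.2872, 0.2002]
tcp_rot: [1.0, 0.001, 0.0, 0.0]
contact_force: [-0.0, -0.4, 0.1]
opening: 0.869
```

Request:
{"name": "apply_moves", "arguments": {"steps": [{"tx": 0,"ty": 0,"tz": 0,"wx": 0,"wy": 0,"wz": 0},{"tx": 0,"ty": 0,"tz": 0,"wx": 0,"wy": 0,"wz": 0},{"tx": 0,"ty": 0,"tz": 0,"wx": 0,"wy": 0,"wz": 0},{"tx": 0,"ty": 0,"tz": 0,"wx": 0,"wy": 0,"wz": 0},{"tx": 0,"ty": 0,"tz": 0,"wx": 0,"wy": 0,"wz": 0}], "hand": 0.5, "force": 60}}

```text
time: 60.25
eef_pos: [0.4475, 0.2874, 0.201]
tcp_rot: [1.0, 0.001, 0.001, -0.0]
contact_force: [-1.1, 0.6, 5.2]
opening: 0.645
```

Run:
```python
from h import *
e=imaging.read_camera("side");where()
```

```text
t=60.30 pos [0.4475 0.2874 0.201 ] x [1.     0.0013 0.002 ] z [ 2.e-03  4.e-04 -1.e+00] F [-0.6  0.   5.3] op 0.647
```

Request:
{"name": "apply_moves", "arguments": {"steps": [{"tx": 0,"ty": 0,"tz": -10,"wx": 0,"wy": 0,"wz": 0},{"tx": 0,"ty": 0,"tz": -25,"wx": 0,"wy": 0,"wz": 0},{"tx": 0,"ty": 0,"tz": -45,"wx": 0,"wy": 0,"wz": 0},{"tx": 0,"ty": 0,"tz": -75,"wx": 0,"wy": 0,"wz": 0},{"tx": 0,"ty": 0,"tz": -110,"wx": 0,"wy": 0,"wz": 0},{"tx": 0,"ty": 0,"tz": -145,"wx": 0,"wy": 0,"wz": 0},{"tx": 0,"ty": 0,"tz": -170,"wx": 0,"wy": 0,"wz": 0},{"tx": 0,"ty": 0,"tz": -170,"wx": 0,"wy": 0,"wz": 0},{"tx": 0,"ty": 0,"tz": -170,"wx": 0,"wy": 0,"wz": 0}]}}

```text
time: 61.2
eef_pos: [0.4466, 0.287, 0.3703]
tcp_rot: [1.0, 0.0, 0.001, -0.0]
contact_force: [0.3, -0.2, -2.9]
opening: 0.65
```

Run:
```python
from h import *
e=imaging.read_camera("side");where();rel((.5903,-.2550,.370))
crop(e,(300,240),50,"s34.png",6)
```

```text
t=61.25 pos [0.4463 0.2869 0.3688] x [ 1.0e+00  9.0e-04 -1.5e-03] z [-0.0015 -0.001  -1.    ] F [ 0.5 -0.9 -1.7] op 0.647
t [143.5 542.   -0.8] w [0.001  0.0015 0.0009]
```

View pics/s34.png

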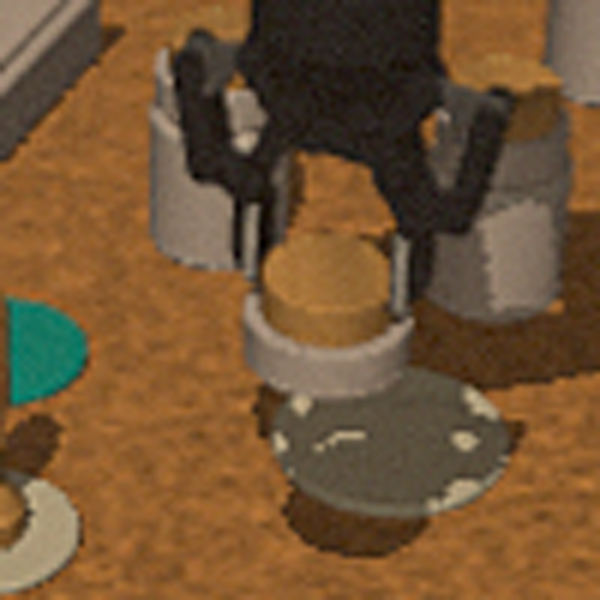

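Request:
{"name": "apply_moves", "arguments": {"steps": [{"tx": 6,"ty": 23,"tz": 0,"wx": 0,"wy": 0.001,"wz": 0.001},{"tx": 16,"ty": 60,"tz": 0,"wx": 0,"wy": 0.001,"wz": 0.001},{"tx": 28,"ty": 105,"tz": 0,"wx": 0,"wy": 0.001,"wz": 0.001},{"tx": 40,"ty": 150,"tz": 0,"wx": 0,"wy": 0.001,"wz": 0.001},{"tx": 52,"ty": 196,"tz": 0,"wx": 0,"wy": 0.001,"wz": 0.001},{"tx": 64,"ty": 242,"tz": 0,"wx": 0,"wy": 0.001,"wz": 0.001},{"tx": 76,"ty": 288,"tz": 0,"wx": 0,"wy": 0.001,"wz": 0.001},{"tx": 88,"ty": 333,"tz": 0,"wx": 0,"wy": 0.001,"wz": 0.001},{"tx": 100,"ty": 378,"tz": 0,"wx": 0,"wy": 0.001,"wz": 0.001},{"tx": 112,"ty": 423,"tz": 0,"wx": 0,"wy": 0.001,"wz": 0.001},{"tx": 124,"ty": 468,"tz": 0,"wx": 0,"wy": 0.001,"wz": 0.001},{"tx": 135,"ty": 510,"tz": 0,"wx": 0,"wy": 0.001,"wz": 0.001}]}}

```text
time: 62.45
eef_pos: [0.5821, -0.2246, 0.3671]
tcp_rot: [1.0, -0.0, -0.001, -0.001]
contact_force: [-0.2, 0.3, -1.1]
opening: 0.644
```

Request:
{"name": "apply_moves", "arguments": {"steps": [{"tx": 6,"ty": 24,"tz": 5,"wx": 0,"wy": 0,"wz": 0},{"tx": 8.5,"ty": 32,"tz": 14,"wx": 0,"wy": 0,"wz": 0},{"tx": 8.5,"ty": 32,"tz": 14,"wx": 0,"wy": 0,"wz": 0},{"tx": 8.5,"ty": 32,"tz": 14,"wx": 0,"wy": 0,"wz": 0}]}}

```text
time: 62.85
eef_pos: [0.5906, -0.2534, 0.3542]
tcp_rot: [1.0, 0.0, -0.001, -0.001]
contact_force: [0.8, 0.6, -1.3]
opening: 0.646
```

Run:
```python
from h import *
e=imaging.read_camera("side");where();rel((.5905,-.2550,.30))
crop(e,(312,180),30,"s35.png",10)
p=readout.get_state()["eef_pos"]; z=p[2]-.201; C=(.5907,-.255)
for lab,c in(("cap",(p[0],p[1],z,.035)),("neck",(*C,.104,.029)),("body",(*C,0.082,.038)),("base",(*C,0.0,.038))):
    q=(silh(e,[c])-[282,150])*10; print(lab,q.min(0),q.max(0))
```

```text
t=62.90 pos [ 0.5908 -0.2532  0.3553] x [ 1.0e+00  1.2e-03 -1.0e-04] z [-1.0e-04  1.9e-03 -1.0e+00] F [ 0.2  0.1 -2. ] op 0.650
t [-0.3  1.9 55.3] w [-0.0019  0.0001  0.0012]
cap [181.62683284  45.70980025] [381.07311508 131.36993951]
neck [194.25523106 177.59819571] [356.97469415 251.14569186]
body [166.53226667 220.73214789] [378.38785098 318.5763648 ]
base [157.411602   416.91838096] [364.29966568 519.74139151]
```

View pics/s35.png

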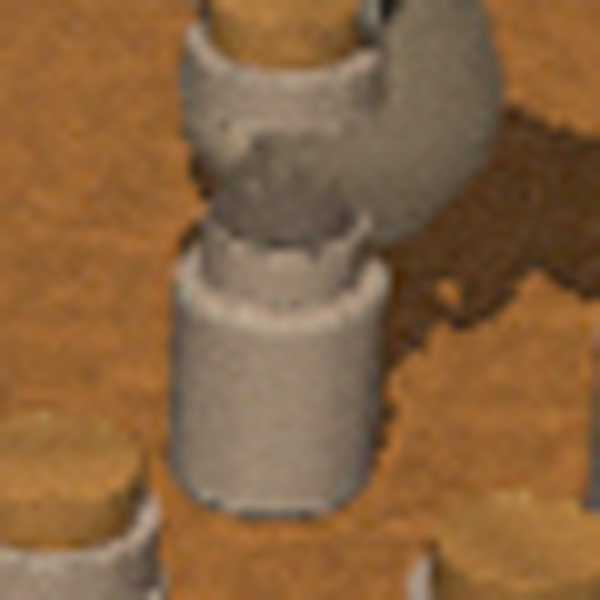

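Request:
{"name": "apply_moves", "arguments": {"steps": [{"tx": -1.6,"ty": 1.7,"tz": 15,"wx": -0.002,"wy": 0,"wz": 0.001},{"tx": -1.6,"ty": 1.7,"tz": 32,"wx": -0.002,"wy": 0,"wz": 0.001},{"tx": -1.6,"ty": 1.7,"tz": 44,"wx": -0.002,"wy": 0,"wz": 0.001},{"tx": -1.6,"ty": 1.7,"tz": 49,"wx": -0.002,"wy": 0,"wz": 0.001},{"tx": -1.6,"ty": 1.7,"tz": 53,"wx": -0.002,"wy": 0,"wz": 0.001},{"tx": -1.6,"ty": 1.7,"tz": 56,"wx": -0.002,"wy": 0,"wz": 0.001},{"tx": -1.6,"ty": 1.7,"tz": 56,"wx": -0.002,"wy": 0,"wz": 0.001}]}}

```text
time: 63.6
eef_pos: [0.5895, -0.2561, 0.3003]
tcp_rot: [1.0, -0.001, 0.001, 0.0]
contact_force: [-0.1, 0.9, -1.2]
opening: 0.649
```

Run:
```python
from h import *
e=imaging.read_camera("side");where();rel((.589,-.2550,.287))
crop(e,(312,180),30,"s36.png",10)
```

```text
t=63.65 pos [ 0.5896 -0.2562  0.3006] x [ 1.     -0.0011  0.0019] z [ 0.0019 -0.0015 -1.    ] F [-0.3  0.6 -1.4] op 0.647
t [-0.6 -1.3 13.6] w [ 0.0015 -0.0019 -0.0011]
```

View pics/s36.png

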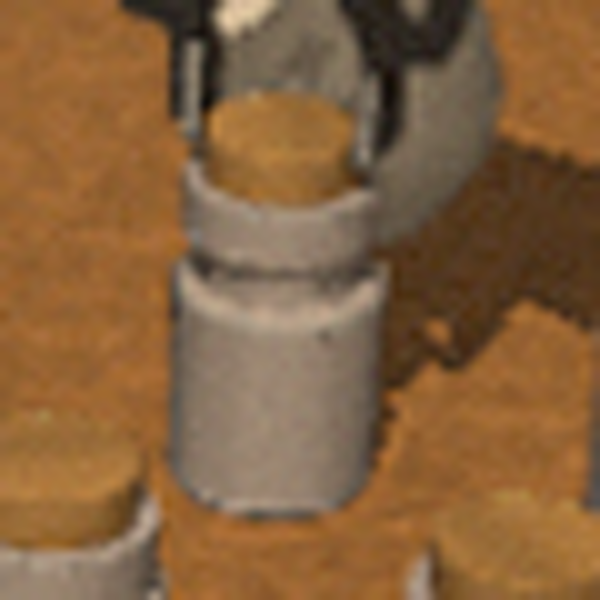

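Entered freely. Pressing home.

Request:
{"name": "apply_moves", "arguments": {"steps": [{"tx": -0.3,"ty": -0.7,"tz": 4,"wx": 0.001,"wy": -0.001,"wz": 0},{"tx": -0.3,"ty": -0.7,"tz": 8,"wx": 0.001,"wy": -0.001,"wz": 0},{"tx": -0.3,"ty": -0.7,"tz": 12,"wx": 0.001,"wy": -0.001,"wz": 0},{"tx": -0.3,"ty": -0.7,"tz": 15,"wx": 0.001,"wy": -0.001,"wz": 0},{"tx": -0.3,"ty": -0.7,"tz": 17,"wx": 0.001,"wy": -0.001,"wz": 0},{"tx": -0.3,"ty": -0.7,"tz": 17,"wx": 0.001,"wy": -0.001,"wz": 0}]}}

```text
time: 64.25
eef_pos: [0.5898, -0.256, 0.2871]
tcp_rot: [1.0, -0.0, 0.001, 0.001]
contact_force: [-5.7, 4.2, 13.1]
opening: 0.644
```

Run:
```python
from h import *
e=imaging.read_camera("side");where()
crop(e,(312,180),30,"s37.png",10)
```

```text
t=64.30 pos [ 0.5898 -0.2559  0.2871] x [ 1.0e+00 -7.0e-04  1.2e-03] z [ 0.0012 -0.0018 -1.    ] F [-5.8  4.2 12.6] op 0.649
```

View pics/s37.png

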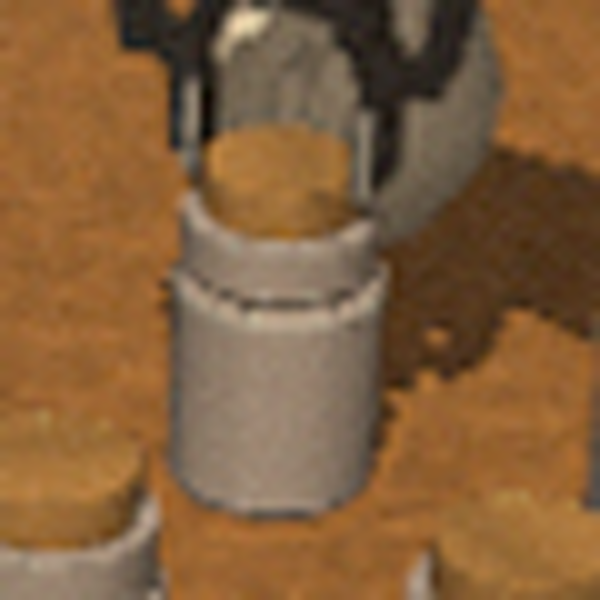

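Seated at 0.2871, as expected. Releasing and moving clear for the final look.

Request:
{"name": "apply_moves", "arguments": {"steps": [{"tx": 0,"ty": 0,"tz": -4,"wx": 0,"wy": 0,"wz": 0},{"tx": 0,"ty": 0,"tz": -4,"wx": 0,"wy": 0,"wz": 0},{"tx": 0,"ty": 0,"tz": -4,"wx": 0,"wy": 0,"wz": 0},{"tx": 0,"ty": 0,"tz": -4,"wx": 0,"wy": 0,"wz": 0},{"tx": 0,"ty": 0,"tz": -25,"wx": 0,"wy": 0,"wz": 0},{"tx": 0,"ty": 0,"tz": -60,"wx": 0,"wy": 0,"wz": 0},{"tx": 0,"ty": 0,"tz": -100,"wx": 0,"wy": 0,"wz": 0},{"tx": -12,"ty": -45,"tz": -100,"wx": 0,"wy": 0,"wz": 0},{"tx": -24,"ty": -90,"tz": -100,"wx": 0,"wy": 0,"wz": 0},{"tx": -36,"ty": -135,"tz": -100,"wx": 0,"wy": 0,"wz": 0},{"tx": -48,"ty": -180,"tz": -100,"wx": 0,"wy": 0,"wz": 0},{"tx": -60,"ty": -225,"tz": -100,"wx": 0,"wy": 0,"wz": 0}], "hand": 0.87}}

```text
time: 65.5
eef_pos: [0.5286, -0.0291, 0.3829]
tcp_rot: [1.0, -0.001, 0.001, 0.001]
contact_force: [0.2, 1.1, 0.7]
opening: 0.867
```

Request:
{"name": "apply_moves", "arguments": {"steps": [{"tx": -12,"ty": -45,"tz": 0,"wx": 0,"wy": 0,"wz": 0},{"tx": -24,"ty": -90,"tz": 0,"wx": 0,"wy": 0,"wz": 0},{"tx": -36,"ty": -135,"tz": 0,"wx": 0,"wy": 0,"wz": 0},{"tx": -48,"ty": -180,"tz": 0,"wx": 0,"wy": 0,"wz": 0},{"tx": -60,"ty": -225,"tz": 0,"wx": 0,"wy": 0,"wz": 0},{"tx": -72,"ty": -270,"tz": 0,"wx": 0,"wy": 0,"wz": 0},{"tx": -80,"ty": -310,"tz": 0,"wx": 0,"wy": 0,"wz": 0},{"tx": -80,"ty": -320,"tz": 0,"wx": 0,"wy": 0,"wz": 0},{"tx": -80,"ty": -320,"tz": 0,"wx": 0,"wy": 0,"wz": 0}]}}

```text
time: 66.4
eef_pos: [0.4494, 0.2907, 0.3825]
tcp_rot: [1.0, 0.001, 0.0, 0.001]
contact_force: [0.1, -0.4, -0.2]
opening: 0.87
```

Run:
```python
from h import *
e=imaging.read_camera("side");d=imaging.read_camera("top");where()
cv2.imwrite("pics/t40.png",cv2.resize(d["img"][150:310,110:410,::-1],None,fx=2.66,fy=2.66,interpolation=cv2.INTER_CUBIC))
cv2.imwrite("pics/s40.png",cv2.resize(e["img"][150:330,185:385,::-1],None,fx=3.3,fy=3.3,interpolation=cv2.INTER_CUBIC))
cv2.imwrite("pics/s40f.png",e["img"][:,:,::-1])
r=spotter.trace("side","tamper")[0]; print("T",fit([(e,r["region"].astype(float))],TAMP(),(.617,.26)))
r=spotter.trace("top","tamper")[0]; print("T",r["uv"],fit([(d,r["region"].astype(float))],TAMP(),(.617,.26)))
```

```text
t=66.50 pos [0.45   0.2889 0.3825] x [ 1.0e+00 -1.2e-03  6.0e-04] z [ 6.0e-04 -1.9e-03 -1.0e+00] F [ 0.7  0.5 -0.5] op 0.870
T (array([0.61586131, 0.25870488]), np.float64(29.82785082660515))
T [193.0, 211.9] (array([0.61790806, 0.26154817]), np.float64(14.907051134179161))
```

View pics/t40.png

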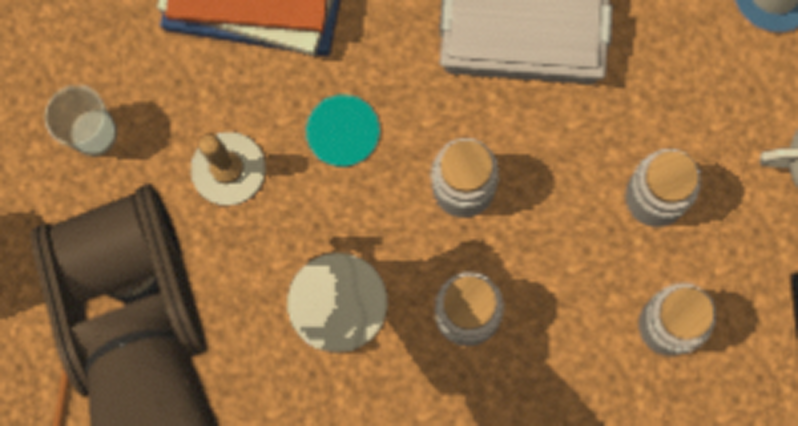

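View pics/s40.png

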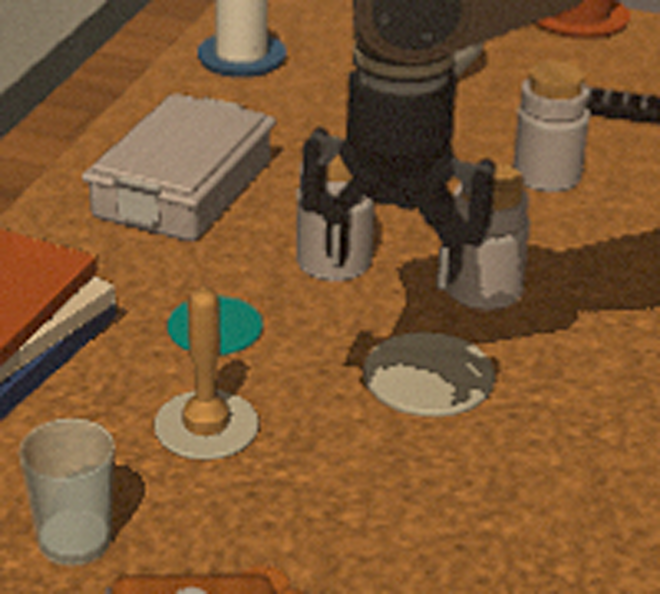

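All four caddies are capped and the tamper is upright near the coaster's centre. I'll move the arm aside for one unobstructed side check of the seating.

Request:
{"name": "apply_moves", "arguments": {"steps": [{"tx": -20,"ty": -40,"tz": -10,"wx": 0,"wy": 0,"wz": 0},{"tx": -40,"ty": -80,"tz": -20,"wx": 0,"wy": 0,"wz": 0},{"tx": -60,"ty": -120,"tz": -30,"wx": 0,"wy": 0,"wz": 0},{"tx": -80,"ty": -160,"tz": -40,"wx": 0,"wy": 0,"wz": 0},{"tx": -100,"ty": -200,"tz": -40,"wx": 0,"wy": 0,"wz": 0},{"tx": -120,"ty": -240,"tz": -40,"wx": 0,"wy": 0,"wz": 0},{"tx": -120,"ty": -240,"tz": -40,"wx": 0,"wy": 0,"wz": 0}]}}

```text
time: 67.3
eef_pos: [0.3285, 0.532, 0.4224]
tcp_rot: [1.0, 0.001, 0.0, -0.0]
contact_force: [0.2, -0.5, 0.6]
opening: 0.876
```

Run:
```python
from h import *
e=imaging.read_camera("side");where()
cv2.imwrite("pics/s41.png",cv2.resize(e["img"][150:260,260:380,::-1],None,fx=6,fy=5.4,interpolation=cv2.INTER_CUBIC))
cv2.imwrite("pics/s41f.png",e["img"][:,:,::-1])
```

```text
t=67.35 pos [0.3296 0.5304 0.4222] x [1.e+00 7.e-04 9.e-04] z [ 9.0e-04 -1.6e-03 -1.0e+00] F [ 0.9 -0.3 -0.9] op 0.870
```

View pics/s41.png

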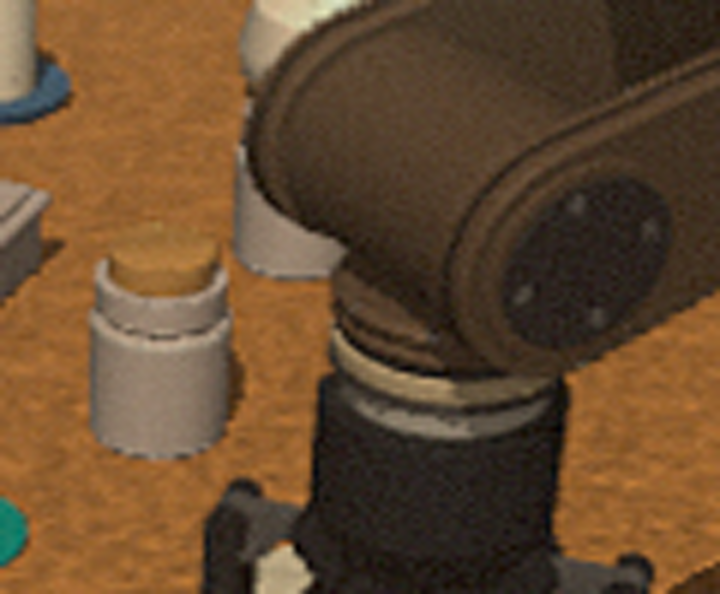

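View pics/s41f.png

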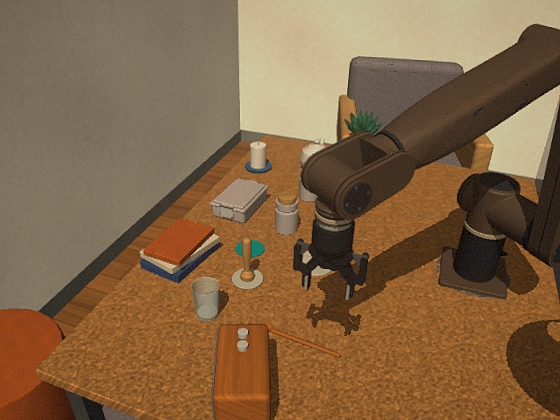

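Request:
{"name": "apply_moves", "arguments": {"steps": [{"tx": 36,"ty": 34,"tz": 0,"wx": 0,"wy": 0,"wz": 0},{"tx": 72,"ty": 68,"tz": 0,"wx": 0,"wy": 0,"wz": 0},{"tx": 108,"ty": 102,"tz": 0,"wx": 0,"wy": 0,"wz": 0},{"tx": 144,"ty": 136,"tz": 0,"wx": 0,"wy": 0,"wz": 0},{"tx": 180,"ty": 170,"tz": 0,"wx": 0,"wy": 0,"wz": 0},{"tx": 216,"ty": 204,"tz": 0,"wx": 0,"wy": 0,"wz": 0},{"tx": 252,"ty": 238,"tz": 0,"wx": 0,"wy": 0,"wz": 0},{"tx": 290,"ty": 270,"tz": 0,"wx": 0,"wy": 0,"wz": 0},{"tx": 290,"ty": 270,"tz": 0,"wx": 0,"wy": 0,"wz": 0},{"tx": 290,"ty": 270,"tz": 0,"wx": 0,"wy": 0,"wz": 0}]}}

```text
time: 68.35
eef_pos: [0.6207, 0.2561, 0.4226]
tcp_rot: [1.0, -0.003, -0.0, 0.001]
contact_force: [-0.7, 1.2, -0.5]
opening: 0.871
```

Run:
```python
from h import *
e=imaging.read_camera("side");where()
cv2.imwrite("pics/s42.png",cv2.resize(e["img"][150:260,260:380,::-1],None,fx=6,fy=5.4,interpolation=cv2.INTER_CUBIC))
sat=cv2.cvtColor(e["img"],cv2.COLOR_RGB2HSV)[:,:,1]
```

```text
t=68.40 pos [0.6198 0.2575 0.4228] x [ 1.0e+00 -3.9e-03 -1.0e-04] z [-1.0e-04 -1.1e-03 -1.0e+00] F [-0.   0.8 -0.3] op 0.869
```

View pics/s42.png

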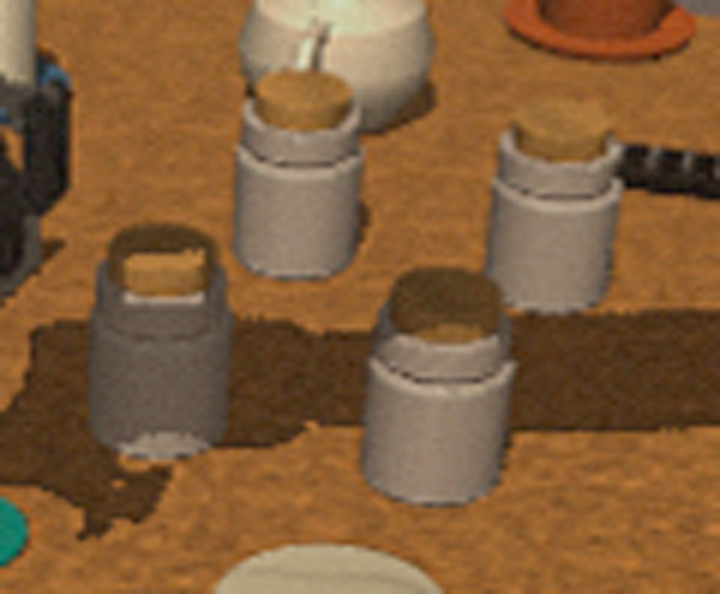

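All four caps sit square, with the same thin gap above each shoulder, and nothing is touching the arm. Handing in.

Run:
```python
from plant import ctrl
print(ctrl.sign_off())
```

```text
the job is handed in; nothing more can be done
None
```

I pressed the followers of all four caddies down with the tamper and stood it back on the small white coaster. I then put one cap on each caddy and handed the job in at about 68 s. No cap is left over.

- **Followers:** each press ended against a firm stop of about 18–29 N at the same bottom height. The pictures afterwards showed deep, level plates. I had no direct reading of the catch or the tilt.
- **Caps:** each one stopped within 1 mm of the expected seated height under about 13–21 N. The last side view shows all four square, with an even thin gap above each shoulder.
- **Tamper:** it is upright. The two cameras disagree on its position by about 3 mm, but both put it within a few millimetres of the coaster's centre.
- **Knocked caddy:** one caddy was pushed about 16 mm aside during the run; I re-measured it before capping.
- **First try on one cap:** the third cap caught on the rim, so I backed off and shifted it about 1.5 mm before it slid on.
- **Dropped cap:** the fourth cap fell from the grip and landed mouth down. My grip height was marginal, so it may have slipped rather than the grip slackening. On the next try the fingers slid over its crown, so I gripped lower and placed it.
- **Other things on the table:** none looked moved in the pictures, but I did not measure their final positions.

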